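Load the drying cupboard's door rail with test pieces and start it

ROBOT

A 6-joint arm with a two-finger parallel gripper is mounted at the origin on a cart in front of the work surface, level with it; the furniture and walls round the work are solid. World frame = base frame: x ahead of the robot, y to its left, z up, the work surface at z = 0. Lengths are in m, angles in rad, forces in N, time in s.
With the tool pointing down it reaches from about 0.35 to 0.975 m from the base axis. Payload 4.9 kg.
Tool frame: the origin (TCP) lies at the very end of the fingers, on their centre line; the grasp point (between the pads) lies 19 mm behind it; x points along the fingers, z is the direction in which the jaws open and shut, and the axes are right-handed (so a half turn about x gives the same grasp; the last joint's range is limited). The gripper opens to 85 mm and grips with 20 to 120 N. Pads are 22 mm wide; open, the fingers measure 114 mm over their backs; the gripper's body (76 mm by 85 mm) begins 54 mm behind the grasp point. The pads swing forward as they close: fully open they stand 13 mm farther back than shut.
Start: joints at [1.146, 0.053, 1.613, -0, 1.476, -0.119], TCP at [0.188, 0.596, 0.231] pointing down, gripper open.
Joint ranges: [-3.01, 3.01], [-1.01, 2.22], [0.06, 2.58], [-1.02, 4.17], [0.09, 2.62], [-3.14, 3.14]. Speed limits (rad/s): [2.57, 2.57, 3.14, 3.14, 3.14, 3.14].

INTERFACE

Orientations are given as a unit quaternion [w, x, y, z].
In Python, from plant import manip, viewer gives the robot as it stands.
- The arm moves only by the shell command python3 -m inch 'ROWS'. ROWS is JSON, a list of rows, each an object with "fingers": the opening, from -1 (shut) to 1 (fully open), so that 0 is half open; "delta_pos": the shift along the tool's x, y, z in cm, a list of three; "twist": the turn, a rotation vector about the tool's x, y, z in degrees, a list of three. A call has 1 to 5 rows; each row shifts and turns the commanded pose from where the row before left it, along the tool's axes as they then stand; what a row does not reach is not made up. A row lasts 1/8 s, in which the tool goes at most 62.5 mm and 10.7 degrees, less where a joint would pass 70% of its speed; a pose out of reach is approached as far as the arm can. A call is refused whole if a number of a shift passes 6.25 or a number of a turn 10.7, either way. A call with a gripper value outside its range is refused whole. The fingers move at their own pace and stop on an object; the grip force is fixed at half the most. Time passes only in rows, so rows that do not move let the fingers close. It gives the time, the measured TCP pose, the force and the opening at its end, in the units of the state.
- manip.state(): the state, without advancing time (a new reading comes with each control period).
- viewer.grab_frame(name): name is "side" or "top" or "wrist"; returns a dict with "pixels" (400x640x3 uint8, blue, green, red), "range_z" (400x640 float32, m along the optical axis (not along the pixel's ray), 0 where there is no reading), "K" (3x3 intrinsics, pixels), "pose" (4x4, takes a point from camera to world coordinates). Camera axes: x right, y down, z forward; pixel columns grow to the right and rows downward; lengths in m; the calibration is good to about 2 mm. A picture is of the moment at which its call begins.
- manip.job_done(): hands the job in, once; it reports no verdict.
The state is a dict: "time": time; "joint_pos": joint angles; "joint_vel": joint speeds; "joint_efforts": joint torques, N m; "tool_pos": TCP position; "tool_rot": TCP orientation; "contact_force": force on the tool from outside, world axes, zero at the start; "ft_torque": the same for the moment, N m; "gripper_width": opening from 0.0 (shut) to 1.0 (fully open).
Only numpy, scipy, OpenCV 4.12 (cv2) and the standard library are available. Lean on these libraries where they do the work, as an engineer would, in place of code of your own. Each camera call takes 0.05 s, during which the arm holds its last target.

TASK

Swing open the door of the small drying cupboard and hang every U-shaped test piece from the carrying rack on the bench astride the rail on the inside of the door, side by side and hanging freely. Then shut the door fully with the pieces inside and press the start button on the cupboard's roof; leave the beaker, the roll of tape and the spool where they are.

Things in the scene. Friction and masses are not known exactly. Their poses are not given: they have to be found in the camera images.
- door (a joint): the drying cupboard's door, rad: 0 shut, grows as it opens toward the robot, to 1.9 at most. It turns clockwise seen from above, about an upright hinge on the cupboard's left edge (seen from the robot), moves easily (about 1 N at the handle) and stays where it is left
- door_hinge (a point): point on the door's hinge axis, at the height of the handle's grip point (z 0.178). The door panel is 266 mm wide, 14 mm thick (the hinge axis lies in its middle plane), from 25 to 190 mm above the bench. Left of the cupboard, behind the free bench, stands a tall machine: keep the arm clear of x over 0.57 between y -0.08 and 0.25
- door_handle (a point): grip point of the door handle: upright round steel bar, 12 mm thick, outside the door near the edge away from the hinge, axis 45 mm off the outer face. The point is on its axis, 16 mm under its free top end; the bar goes down 73 mm more. Axes are the door's: x through it from outside to inside, y along it toward the hinge, z up. The cupboard (270 wide, 160 deep) is 210 mm high
- rail_mid (a point): middle of the hanging rail on the door's inside (in the cupboard while shut): horizontal round steel bar 10 mm thick, 210 mm between its two end brackets, axis 70 mm off the door's inner face, 14 mm below the door's top edge, 176 mm above the bench. Axes are the door's: x away from the inner face, y along the rail toward the hinge, z up
- start (a joint): travel of the start button, m: 0 up, 0.006 fully pressed; springs back; about 4 N fully down
- start_top (a point): centre of the top face of the round start button, 28 mm across, on the cupboard's roof near its front edge; it is pressed straight down
- piece0_mid (a point): Test piece, present or not: steel strip 28 wide, 4 thick, bent to a U, hung crown up astride the rack's bar; 44 mm over the legs, 60 high, 60 g; legs straight to 38 mm. Point: between the legs, 30 mm above the feet; x from leg to leg, y along the strip's width, z to the crown. Hung on bar or rail (strip width along it) the point is 21 mm under its axis; it may swing or slide a little
- piece1_mid (a point): Test piece, present or not: steel strip 28 wide, 4 thick, bent to a U, hung crown up astride the rack's bar; 44 mm over the legs, 60 high, 60 g; legs straight to 38 mm. Point: between the legs, 30 mm above the feet; x from leg to leg, y along the strip's width, z to the crown. Hung on bar or rail (strip width along it) the point is 21 mm under its axis; it may swing or slide a little
- piece2_mid (a point): Test piece, present or not: steel strip 28 wide, 4 thick, bent to a U, hung crown up astride the rack's bar; 44 mm over the legs, 60 high, 60 g; legs straight to 38 mm. Point: between the legs, 30 mm above the feet; x from leg to leg, y along the strip's width, z to the crown. Hung on bar or rail (strip width along it) the point is 21 mm under its axis; it may swing or slide a little
- piece3_mid (a point): Test piece, present or not: steel strip 28 wide, 4 thick, bent to a U, hung crown up astride the rack's bar; 44 mm over the legs, 60 high, 60 g; legs straight to 38 mm. Point: between the legs, 30 mm above the feet; x from leg to leg, y along the strip's width, z to the crown. Hung on bar or rail (strip width along it) the point is 21 mm under its axis; it may swing or slide a little
- piece4_mid (a point): Test piece, present or not: steel strip 28 wide, 4 thick, bent to a U, hung crown up astride the rack's bar; 44 mm over the legs, 60 high, 60 g; legs straight to 38 mm. Point: between the legs, 30 mm above the feet; x from leg to leg, y along the strip's width, z to the crown. Hung on bar or rail (strip width along it) the point is 21 mm under its axis; it may swing or slide a little
- rack_mid (a point): middle of the bar of the carrying rack, fixed on the bench at the left: round bar 10 mm thick, 230 mm long, its axis 85 mm above the bench, between two end plates 36 wide that stand up 11 mm over the axis, on a base plate 70 by 250, 8 thick. y along the bar, z up. The pieces hang on it 32 to 56 mm apart, some places empty
- beaker: bystander: white plastic beaker, 60 mm wide, 72 mm high, at the right; origin under its centre. Leave alone
- tape: bystander: roll of black tape lying flat, 58 mm wide, 19 mm high, at the far left; origin under its centre. Leave alone
- spool: bystander: spool of orange strand, 67 mm wide, 45 mm high, at the far left; origin under its centre. Leave alone

How it is judged:
On the way, in this order (a step that is already met when the one before it is completed fails the run):
1. the door has been swung wide open (beyond 1.2 rad) (value of joint door above 1.2 rad), for 0.2 s.
2. every test piece present hangs astride the rail (z of piece0_mid in the frame of rail_mid between -0.033 and -0.008 m and x of piece0_mid in the frame of rail_mid between -0.022 and 0.022 m and y of piece0_mid in the frame of rail_mid between -0.1 and 0.1 m and angle between each of piece0_mid, piece1_mid, piece2_mid, piece3_mid, piece4_mid's own z axis and vertical below 0.8 rad and z of piece1_mid in the frame of rail_mid between -0.033 and -0.008 m and x of piece1_mid in the frame of rail_mid between -0.022 and 0.022 m and y of piece1_mid in the frame of rail_mid between -0.1 and 0.1 m and z of piece2_mid in the frame of rail_mid between -0.033 and -0.008 m and x of piece2_mid in the frame of rail_mid between -0.022 and 0.022 m and y of piece2_mid in the frame of rail_mid between -0.1 and 0.1 m and z of piece3_mid in the frame of rail_mid between -0.033 and -0.008 m and x of piece3_mid in the frame of rail_mid between -0.022 and 0.022 m and y of piece3_mid in the frame of rail_mid between -0.1 and 0.1 m and z of piece4_mid in the frame of rail_mid between -0.033 and -0.008 m and x of piece4_mid in the frame of rail_mid between -0.022 and 0.022 m and y of piece4_mid in the frame of rail_mid between -0.1 and 0.1 m), for 0.3 s.
3. the door is shut with every piece on the rail (all of step 2 and value of joint door below 0.05 rad), for 0.3 s.
4. the start button is pressed down with the door shut (value of joint door below 0.05 rad and value of joint start above 0.004 m), for 0.05 s.
At the end, for the whole second after the job is handed in: Every test piece present hangs astride the rail on the inside of the door, crown on the rail and tilted by less than 0.8 rad, at rest; the door is shut to within 0.05 rad; the start button has been pressed after that and is up again (all of step 3 and linear speed of each of piece0, piece1, piece2, piece3, piece4 below 0.05 m/s and value of joint start below 0.002 m); the robot touches nothing.
It fails at once if the beaker was moved more than 30 mm (distance of beaker from where it was at the start of the episode above 0.03 m).
It fails at once if the tape was moved more than 30 mm (distance of tape from where it was at the start of the episode above 0.03 m).
It fails at once if the spool was moved more than 30 mm (distance of spool from where it was at the start of the episode above 0.03 m).
Of piece0, piece1, piece2, piece3, piece4 only 3 to 5 are there at a start; the rules pass over those that are not, and their reading is None.
At some moment in a run one of piece0, piece1, piece2, piece3, piece4 may be knocked a few centimetres aside while the robot is not near it.
It also fails if it takes over 210 s, if anything falls off the work surface, if the arm or the gripper's body presses on something with over 40 N, if the wrist force passes 120 N, or if a joint passes its speed limit or range.

## Working session

There is one attempt and no reset: what is moved stays moved. The work goes in short steps, Python scripts to look and compute and a shell command to move; the robot and the scene stay as the last step left them, time stands still between calls to the robot, and variables do not carry over. Pictures are saved under pics/ and viewed, and the job is handed in when it is done.

```bash
ls; mkdir -p pics; python3 - <<'E'
from plant import manip, viewer
import cv2,numpy as np
s=manip.state()
for k,v in s.items(): print(k,np.round(v,3))
for n in ["side","top","wrist"]:
    f=viewer.grab_frame(n); cv2.imwrite(f"pics/a_{n}.png",f["pixels"]); print(n,np.round(f["K"],1).tolist(),np.round(f["pose"],3).tolist())
E
```

```text
pics
time 0.0
joint_pos [ 1.146  0.053  1.614 -0.     1.476 -0.119]
joint_vel [-0.     0.    -0.001  0.     0.001 -0.002]
joint_efforts [ 2.0000e-03 -3.9367e+01 -3.7019e+01  0.0000e+00  7.0000e-03 -0.0000e+00]
tool_pos [0.188 0.595 0.23 ]
tool_rot [ 0.57  -0.418  0.571  0.418]
contact_force [-0.078 -0.033  0.095]
ft_torque [ 0.011 -0.012  0.012]
gripper_width 1.004
side [[444.6, 0.0, 312.5], [0.0, 444.6, 186.4], [0.0, 0.0, 1.0]] [[-0.972, -0.123, 0.201, 0.268], [-0.236, 0.481, -0.845, 1.241], [0.007, -0.868, -0.496, 0.918], [0.0, 0.0, 0.0, 1.0]]
top [[383.4, 0.0, 316.5], [0.0, 383.4, 199.3], [0.0, 0.0, 1.0]] [[-0.0, -0.997, 0.079, 0.448], [-1.0, 0.0, -0.0, -0.055], [0.0, -0.079, -0.997, 1.729], [0.0, 0.0, 0.0, 1.0]]
wrist [[331.9, 0.0, 321.5], [0.0, 331.9, 198.8], [0.0, 0.0, 1.0]] [[0.301, 0.918, 0.258, 0.123], [0.954, -0.289, -0.084, 0.616], [-0.002, 0.271, -0.962, 0.372], [0.0, 0.0, 0.0, 1.0]]
```

View pics/a_side.png

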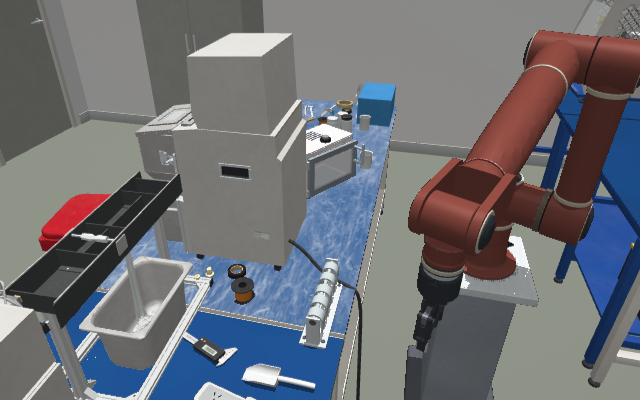

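View pics/a_top.png

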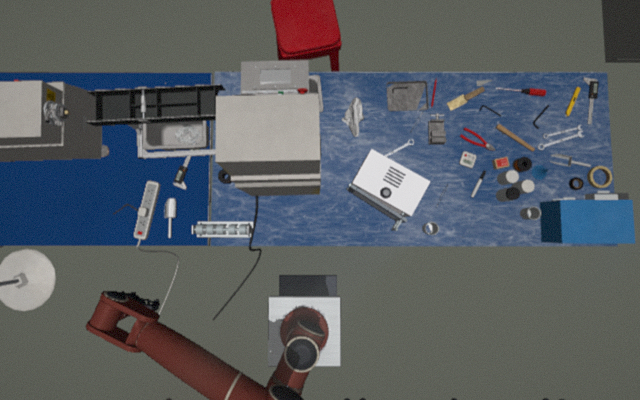

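View pics/a_wrist.png

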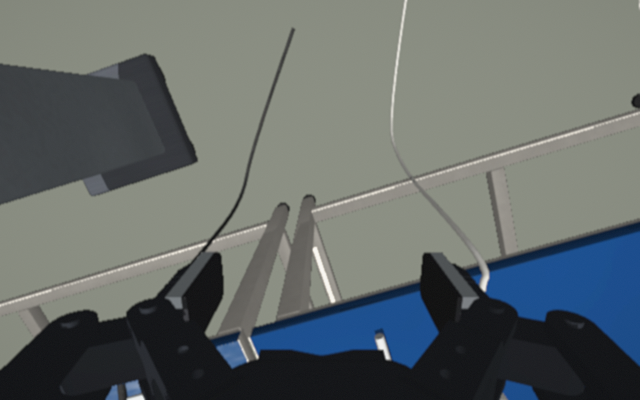

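```bash
cat > h.py <<'E'
from plant import manip, viewer
import cv2,numpy as np
from scipy.spatial.transform import Rotation as R
def crop(im,x0,y0,x1,y1,s,name):
    c=cv2.resize(im[y0:y1,x0:x1],None,fx=s,fy=s,interpolation=cv2.INTER_CUBIC); cv2.imwrite("pics/"+name+".png",c)
def px(f,u,v,z=None):
    if z is None:
        p=f["range_z"][int(round(v))-1:int(round(v))+2,int(round(u))-1:int(round(u))+2]; z=np.median(p[p>0])
    K=f["K"];c=np.array([(u-K[0,2])/K[0,0]*z,(v-K[1,2])/K[1,1]*z,z,1]);return (f["pose"]@c)[:3]
def pxh(f,u,v,h):  # intersect ray with world z=h
    a=f["pose"][:3,3];d=px(f,u,v,1.0)-a;return a+d*(h-a[2])/d[2]
def proj(f,p):
    c=np.linalg.inv(f["pose"])@np.r_[p,1];q=f["K"]@c[:3];return q[:2]/q[2]
def toolrot(s=None):
    s=s or manip.state();w,x,y,z=s["tool_rot"];return R.from_quat([x,y,z,w])
def st():
    s=manip.state();print("t",round(s["time"],2),"tcp",np.round(s["tool_pos"],4),"axes(x,y,z cols)",np.round(toolrot(s).as_matrix(),3).tolist(),"F",np.round(s["contact_force"],1),"g",round(s["gripper_width"],2),"q",np.round(s["joint_pos"],2));return s
def go(p,Rm=None):
    """delta (tool frame, cm) and rotation vector (deg) to target"""
    s=manip.state();r=toolrot(s);print("delta cm",np.round(r.inv().apply(np.array(p)-s["tool_pos"])*100,2))
    if Rm is not None: print("twist deg",np.round((r.inv()*R.from_matrix(Rm)).as_rotvec(degrees=True),2))
E
python3 - <<'E'
from h import *
f=viewer.grab_frame("top");crop(f["pixels"],180,130,440,245,3,"b_top")
crop(f["pixels"],330,140,440,240,7,"b_cup"); crop(f["pixels"],185,215,265,245,10,"b_rack")
f=viewer.grab_frame("side");crop(f["pixels"],280,110,400,210,6,"b_scup"); crop(f["pixels"],220,240,360,350,5,"b_srack")
E
```

```text
(no output)
```

View pics/b_cup.png

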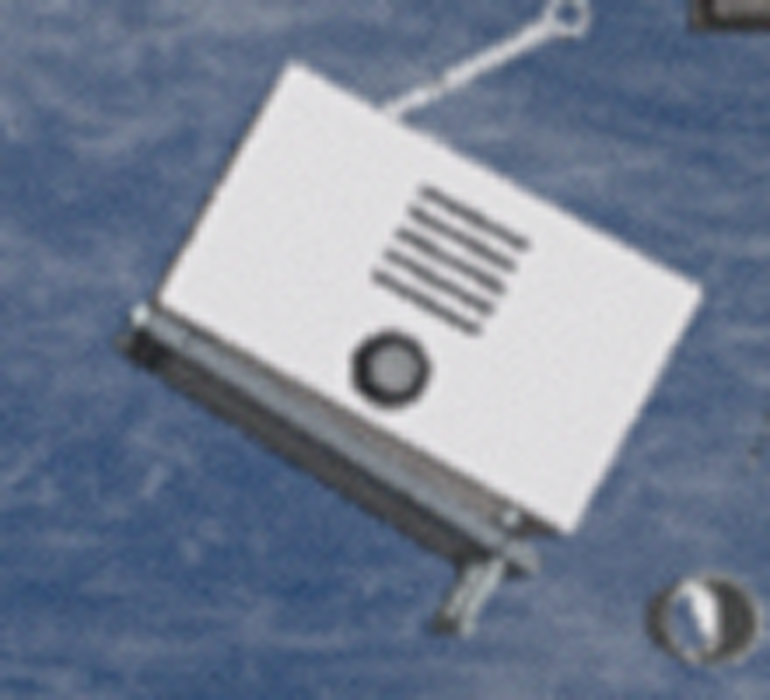

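View pics/b_rack.png

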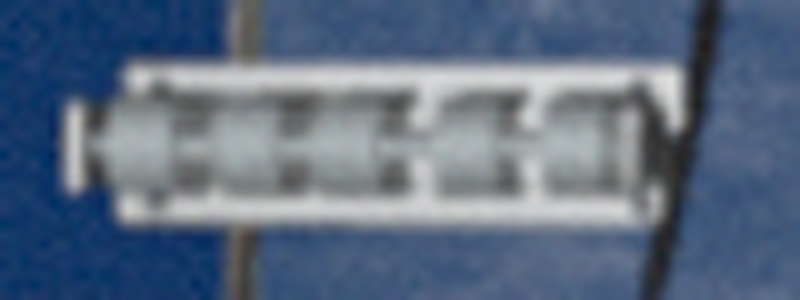

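View pics/b_scup.png

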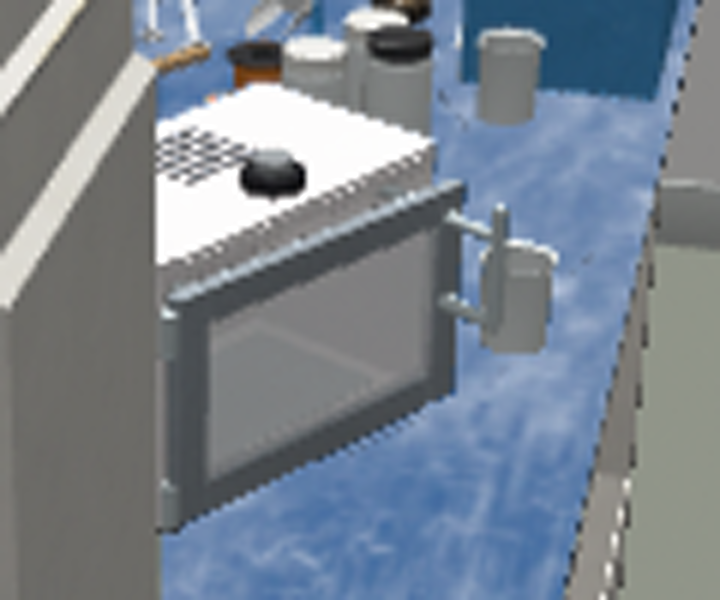

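View pics/b_srack.png

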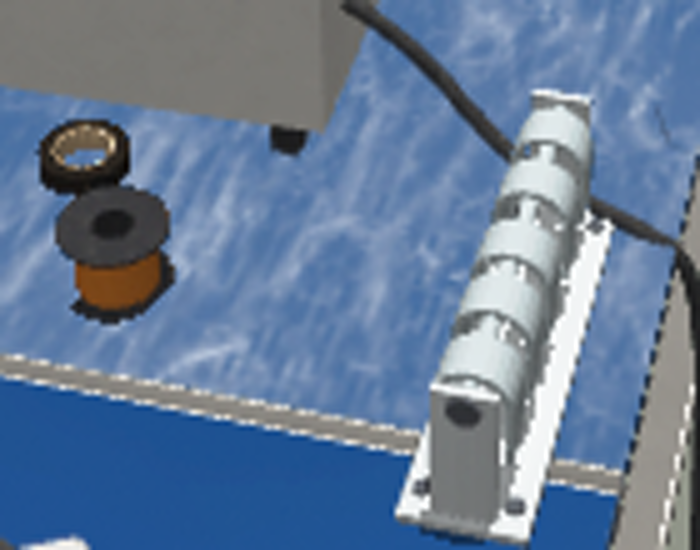

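```bash
python3 - <<'E'
from h import *
f=viewer.grab_frame("top")
C=lambda u,v:(330+u/7-.5+.07,140+v/7-.5+.07)
for n,u,v,h in [("roofBL",290,62,.21),("BR",700,290,.21),("FR",575,530,.21),("FL",160,305,.21),("doorHinge",143,318,.19),("doorfree",530,560,.19),("knobtop",392,368,.23),("handle?",452,620,.194),("handle2",470,600,.194),("beaker",705,615,.072)]:
    print(n,np.round(pxh(f,*C(u,v),h),3), np.round(px(f,*C(u,v)),3))
C=lambda u,v:(185+u/10-.45,215+v/10-.45)
for n,u,v,h in [("p0",139,145,.092),("p1",247,145,.092),("p2",348,145,.092),("p3",473,145,.092),("p4",580,145,.092),("plateL",73,145,.096),("plateR",630,145,.096),("base",122,65,.008),("base",685,65,.008),("base",658,225,.008),("base",115,225,.008)]:
    print(n,np.round(pxh(f,*C(u,v),h),3), np.round(px(f,*C(u,v)),3))
f=viewer.grab_frame("side")
C=lambda u,v:(280+u/6-.4,110+v/6-.4)
for n,u,v in [("htop",500,212),("hmid",500,260),("hlow",495,325),("knobtop",275,160),("doorfree",455,187),("doorhinge",175,300)]:
    print(n,np.round(px(f,*C(u,v)),3))
E
```

```text
roofBL [ 0.773 -0.275  0.21 ] [ 0.817 -0.305  0.003]
BR [ 0.641 -0.507  0.21 ] [ 0.668 -0.569  0.001]
FR [ 0.504 -0.433  0.21 ] [ 0.512 -0.485  0.001]
FL [ 0.633 -0.199  0.21 ] [ 0.635 -0.201  0.192]
doorHinge [ 0.627 -0.191  0.19 ] [ 0.628 -0.192  0.182]
doorfree [ 0.488 -0.412  0.19 ] [ 0.488 -0.412  0.189]
knobtop [ 0.595 -0.327  0.23 ] [ 0.594 -0.327  0.231]
handle? [ 0.454 -0.366  0.194] [ 0.454 -0.374  0.154]
handle2 [ 0.465 -0.376  0.194] [ 0.465 -0.382  0.168]
beaker [ 0.457 -0.546  0.072] [ 0.458 -0.568 -0.001]
p0 [0.45  0.447 0.092] [0.45  0.445 0.096]
p1 [0.45  0.401 0.092] [0.45  0.401 0.091]
p2 [0.45  0.358 0.092] [0.45  0.357 0.095]
p3 [0.45  0.305 0.092] [0.45  0.304 0.094]
p4 [0.45  0.259 0.092] [0.45  0.258 0.095]
plateL [0.45  0.473 0.096] [0.45  0.475 0.092]
plateR [0.45  0.237 0.096] [0.45  0.237 0.094]
base [0.486 0.481 0.008] [ 0.486  0.484 -0.002]
base [0.486 0.229 0.008] [0.486 0.229 0.006]
base [0.415 0.24  0.008] [0.415 0.24  0.008]
base [0.415 0.482 0.008] [ 0.415  0.485 -0.001]
htop [ 0.448 -0.373  0.187]
hmid [ 0.446 -0.372  0.153]
hlow [ 0.446 -0.373  0.104]
knobtop [ 0.59  -0.323  0.23 ]
doorfree [ 0.483 -0.406  0.187]
doorhinge [ 0.625 -0.194  0.186]
```

```bash
python3 - <<'E'
from h import *
s=st();M=toolrot(s).as_matrix()
print("yaw z",np.degrees(np.arctan2(M[1,2],M[0,2])),"q1-..",np.degrees(s["joint_pos"][0]),np.degrees(s["joint_pos"][5]), "tip tilt",M[:,0])
d=np.array([-0.541,-0.841,0]);
for sg in (1,-1):
    z=sg*d/np.linalg.norm(d);x=np.array([0,0,-1.]);y=np.cross(z,x);go([.447,-.372,.30],np.c_[x,y,z])
E
```

```text
t 0.35 tcp [0.1881 0.5959 0.231 ] axes(x,y,z cols) [[-0.0, -0.954, 0.301], [-0.0, 0.301, 0.954], [-1.0, 0.0, -0.0]] F [ 1.2 -0.3 -0.3] g 1.0 q [ 1.15  0.05  1.61 -0.    1.48 -0.12]
yaw z 72.48202443163636 q1-.. 65.66090620581991 -6.8208773401011875 tip tilt [-1.56233848e-04 -4.52308041e-04 -9.99999886e-01]
delta cm [ -6.86 -53.82 -84.51]
twist deg [-1.6477e+02 -0.0000e+00 -4.0000e-02]
delta cm [ -6.86 -53.82 -84.51]
twist deg [15.23 -0.03  0.  ]
```

```bash
python3 -m inch '[{"fingers":1,"delta_pos":[-3.5,0,0],"twist":[7.6,0,0]},{"fingers":1,"delta_pos":[-3.5,0,0],"twist":[7.6,0,0]},{"fingers":1,"delta_pos":[0,-5.8,-2.1],"twist":[0,0,0]},{"fingers":1,"delta_pos":[0,-5.8,-2.1],"twist":[0,0,0]},{"fingers":1,"delta_pos":[0,-5.8,-2.1],"twist":[0,0,0]}]'
python3 -m inch '[{"fingers":1,"delta_pos":[0,-5.8,-2.1],"twist":[0,0,0]},{"fingers":1,"delta_pos":[0,-5.8,-2.1],"twist":[0,0,0]},{"fingers":1,"delta_pos":[0,-5.8,-2.1],"twist":[0,0,0]},{"fingers":1,"delta_pos":[0,-5.8,-2.1],"twist":[0,0,0]},{"fingers":1,"delta_pos":[0,-3.04,-4.77],"twist":[0,0,0]}]'
python3 -c "
from h import *;st();f=viewer.grab_frame('wrist');cv2.imwrite('pics/c_w.png',f['pixels']);go([.447,-.372,.30])"
```

```text
time: 0.98
tool_pos: [0.3012, 0.4475, 0.3015]
tool_rot: [0.621, -0.339, 0.62, 0.339]
contact_force: [0.2, -0.2, 0.2]
gripper_width: 1.002
time: 1.6
tool_pos: [0.4514, 0.1942, 0.301]
tool_rot: [0.621, -0.339, 0.621, 0.339]
contact_force: [-0.0, -1.0, -0.5]
gripper_width: 1.001
t 1.6 tcp [0.4514 0.1942 0.301 ] axes(x,y,z cols) [[-0.0, -0.841, 0.541], [-0.0, 0.541, 0.841], [-1.0, 0.0, -0.001]] F [-0.  -1.  -0.5] g 1.0 q [ 0.25 -0.31  1.82 -0.    1.62 -0.74]
delta cm [  0.41 -30.28 -47.25]
```

View pics/c_w.png

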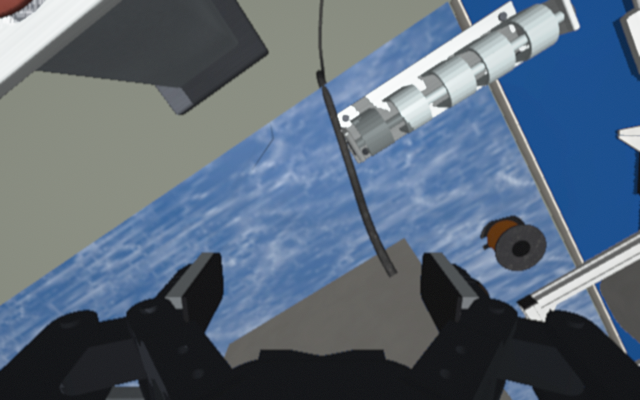

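```bash
python3 -m inch '[{"fingers":1,"delta_pos":[0,-3.03,-4.73],"twist":[0,0,0]},{"fingers":1,"delta_pos":[0,-3.03,-4.73],"twist":[0,0,0]},{"fingers":1,"delta_pos":[0,-3.03,-4.73],"twist":[0,0,0]},{"fingers":1,"delta_pos":[0,-3.03,-4.73],"twist":[0,0,0]},{"fingers":1,"delta_pos":[0,-3.03,-4.73],"twist":[0,0,0]}]'
python3 -m inch '[{"fingers":1,"delta_pos":[0,-3.03,-4.73],"twist":[0,0,0]},{"fingers":1,"delta_pos":[0,-3.03,-4.73],"twist":[0,0,0]},{"fingers":1,"delta_pos":[0,-3.03,-4.73],"twist":[0,0,0]},{"fingers":1,"delta_pos":[0,-2,-4],"twist":[0,0,0]},{"fingers":0.3,"delta_pos":[0,0,0],"twist":[0,0,0]}]'
python3 -c "
from h import *;st();go([.447,-.372,.30])
for n in ['wrist','top','side']:
  f=viewer.grab_frame(n);cv2.imwrite(f'pics/d_{n}.png',f['pixels'])
  if n=='side': crop(f['pixels'],280,110,400,210,6,'d_sc')
  if n=='top': crop(f['pixels'],330,140,440,240,7,'d_tc')
"
```

```text
time: 2.28
tool_pos: [0.4494, -0.0863, 0.3016]
tool_rot: [0.621, -0.339, 0.62, 0.339]
contact_force: [1.4, -0.1, 0.1]
gripper_width: 0.998
time: 2.9
tool_pos: [0.4439, -0.2998, 0.3008]
tool_rot: [0.621, -0.337, 0.621, 0.338]
contact_force: [0.1, 0.7, -0.3]
gripper_width: 0.817
t 2.9 tcp [ 0.4439 -0.2998  0.3008] axes(x,y,z cols) [[-0.001, -0.839, 0.544], [0.0, 0.544, 0.839], [-1.0, 0.001, -0.0]] F [ 0.1  0.7 -0.3] g 0.82 q [-0.73 -0.19  1.73 -0.    1.6  -1.73]
delta cm [ 0.08 -4.18 -5.89]
```

View pics/d_wrist.png

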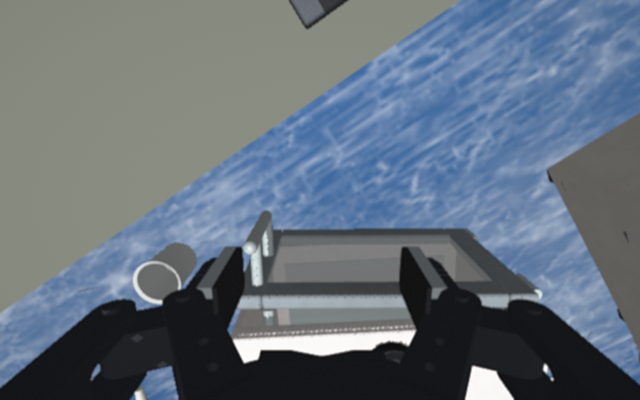

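View pics/d_sc.png

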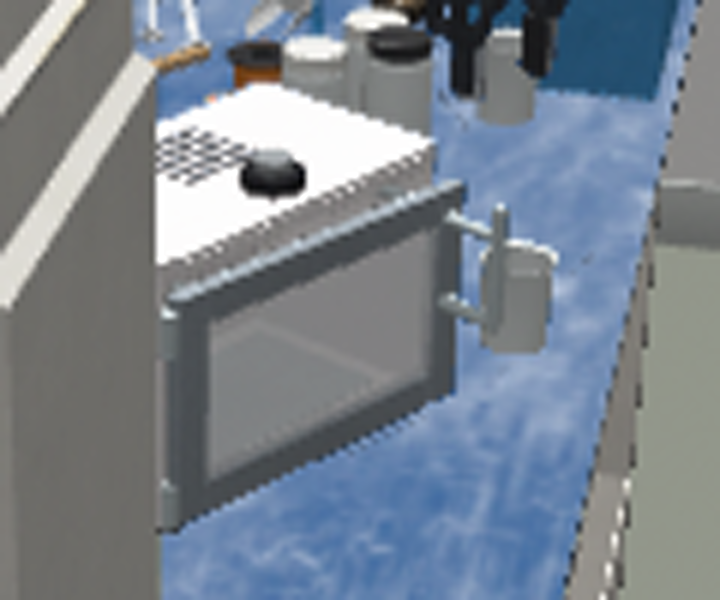

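View pics/d_tc.png

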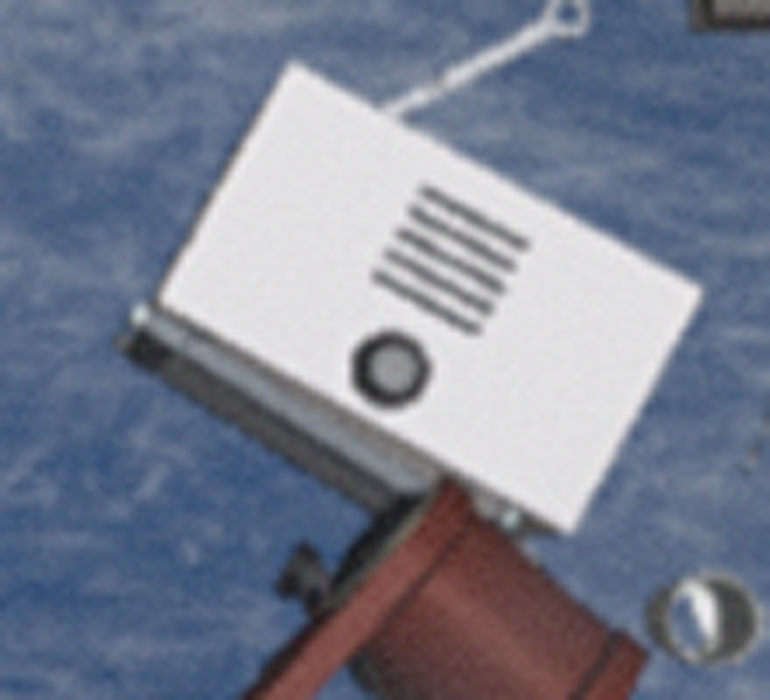

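```bash
python3 - <<'E'
from h import *
f=viewer.grab_frame("wrist")
im=f["pixels"];crop(im,220,190,300,330,4,"e_w");crop(im,480,250,560,320,6,"e_w2")
for u,v in [(251,248),(258,232),(264,216),(270,288),(300,290),(500,289),(530,290)]: print(u,v,np.round(px(f,u,v),3))
print(np.round(pxh(f,251,248,.194),3))
E
```

```text
251 248 [ 0.42  -0.316  0.315]
258 232 [ 0.449 -0.369  0.161]
264 216 [ 0.448 -0.37   0.118]
270 288 [ 0.496 -0.386  0.176]
300 290 [ 0.511 -0.362  0.18 ]
500 289 [ 0.608 -0.211  0.177]
530 290 [ 0.623 -0.189  0.178]
[ 0.45  -0.369  0.194]
```

View pics/e_w.png

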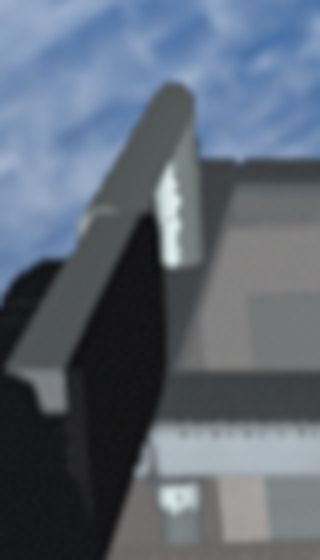

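View pics/e_w2.png

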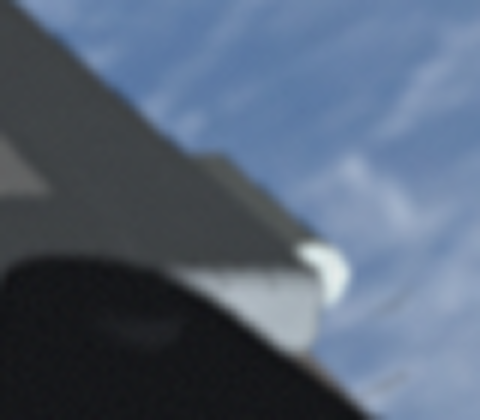

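```bash
python3 -c "
from h import *;st();go([.448,-.371,.30])"
python3 -m inch '[{"fingers":0.3,"delta_pos":[0,-2.05,-3.0],"twist":[0,0,0]},{"fingers":0.3,"delta_pos":[0,-2.1,-3.0],"twist":[0,0,0]},{"fingers":0.3,"delta_pos":[0,0,0],"twist":[0,0,0]}]'
python3 -c "
from h import *;st();go([.448,-.371,.16]);f=viewer.grab_frame('wrist');cv2.imwrite('pics/f_w.png',f['pixels'])"
```

```text
t 3.1 tcp [ 0.4449 -0.2966  0.3014] axes(x,y,z cols) [[0.0, -0.842, 0.54], [0.0, 0.54, 0.842], [-1.0, -0.0, 0.0]] F [-0.6 -0.1  0.5] g 0.65 q [-0.73 -0.2   1.73  0.    1.6  -1.73]
delta cm [ 0.14 -4.28 -6.09]
time: 3.48
tool_pos: [0.4473, -0.3708, 0.3011]
tool_rot: [0.621, -0.339, 0.621, 0.339]
contact_force: [0.0, 0.3, -0.3]
gripper_width: 0.652
t 3.48 tcp [ 0.4473 -0.3708  0.3011] axes(x,y,z cols) [[-0.0, -0.841, 0.541], [0.0, 0.541, 0.841], [-1.0, 0.0, -0.0]] F [ 0.   0.3 -0.3] g 0.65 q [-0.82 -0.08  1.63 -0.    1.59 -1.82]
delta cm [14.11 -0.07  0.02]
```

View pics/f_w.png

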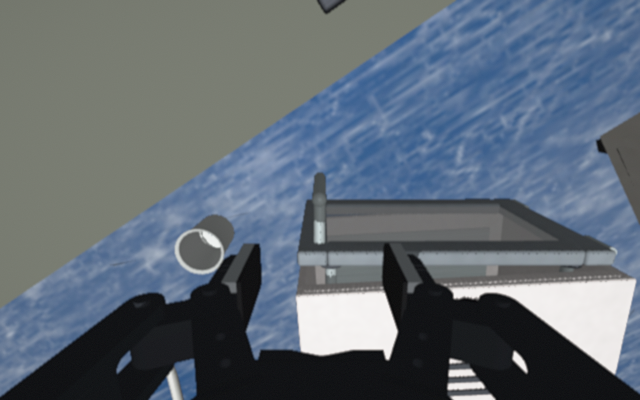

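```bash
python3 -m inch '[{"fingers":0.3,"delta_pos":[5,0,0],"twist":[0,0,0]},{"fingers":0.3,"delta_pos":[5,0,0],"twist":[0,0,0]},{"fingers":0.3,"delta_pos":[4,0,0],"twist":[0,0,0]},{"fingers":0.3,"delta_pos":[0,0,0],"twist":[0,0,0]}]'
python3 -c "
from h import *;f=viewer.grab_frame('wrist');cv2.imwrite('pics/g_w.png',f['pixels'])"
```

```text
time: 4.03
tool_pos: [0.4457, -0.3669, 0.1574]
tool_rot: [0.62, -0.337, 0.621, 0.342]
contact_force: [-0.2, 0.1, -0.0]
gripper_width: 0.651
```

View pics/g_w.png

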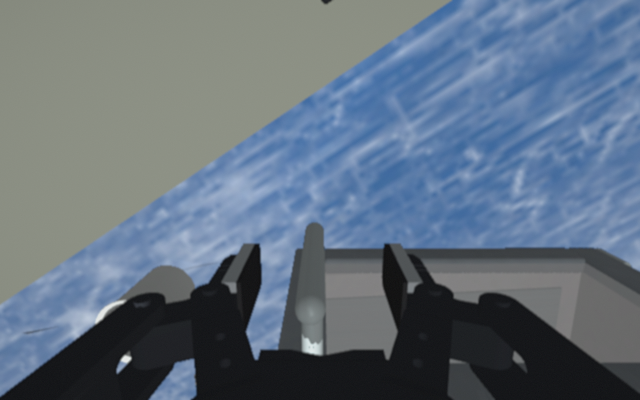

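```bash
python3 -m inch '[{"fingers":-1,"delta_pos":[0,0,0],"twist":[0,0,0]},{"fingers":-1,"delta_pos":[0,0,0],"twist":[0,0,0]},{"fingers":-1,"delta_pos":[0,0,0],"twist":[0,0,0]},{"fingers":-1,"delta_pos":[0,0,0],"twist":[0,0,0]},{"fingers":-1,"delta_pos":[0,0,0],"twist":[0,0,0]}]'
python3 - <<'E'
from h import *
s=st();H=np.array([.629,-.188]);p=s["tool_pos"][:2]
r=p-H;M=toolrot(s).as_matrix()
for a in (8,):
    c,sn=np.cos(np.radians(-a)),np.sin(np.radians(-a));q=H+np.array([[c,-sn],[sn,c]])@r
    print("r",np.linalg.norm(r),"chord tool cm",M.T@np.r_[q-p,0]*100)
E
```

```text
time: 4.7
tool_pos: [0.4469, -0.373, 0.1642]
tool_rot: [0.62, -0.341, 0.622, 0.337]
contact_force: [-4.4, -4.7, 3.4]
gripper_width: 0.117
t 4.7 tcp [ 0.4469 -0.373   0.1642] axes(x,y,z cols) [[0.0, -0.841, 0.541], [-0.006, 0.541, 0.841], [-1.0, -0.003, -0.005]] F [-4.4 -4.7  3.4] g 0.12 q [-0.82 -0.    1.78 -0.    1.36 -1.82]
r 0.25963550145566877 chord tool cm [-0.01687962  3.48575186  0.98486258]
```

```bash
python3 -m inch '[{"fingers":-1,"delta_pos":[0,2.63,0.69],"twist":[6,0,0]},{"fingers":-1,"delta_pos":[0,2.63,0.69],"twist":[6,0,0]},{"fingers":-1,"delta_pos":[0,2.63,0.69],"twist":[6,0,0]}]'
python3 -m inch '[{"fingers":-1,"delta_pos":[0,2.63,0.69],"twist":[6,0,0]},{"fingers":-1,"delta_pos":[0,2.63,0.69],"twist":[6,0,0]},{"fingers":-1,"delta_pos":[0,2.63,0.69],"twist":[6,0,0]}]'
python3 -c "
from h import *;st()"
```

```text
time: 5.08
tool_pos: [0.3988, -0.3067, 0.1642]
tool_rot: [0.667, -0.238, 0.666, 0.234]
contact_force: [0.4, 0.6, 5.2]
gripper_width: 0.115
time: 5.45
tool_pos: [0.3743, -0.2288, 0.1642]
tool_rot: [0.697, -0.131, 0.693, 0.127]
contact_force: [7.0, -0.7, 2.4]
gripper_width: 0.112
t 5.45 tcp [ 0.3743 -0.2288  0.1642] axes(x,y,z cols) [[0.006, -0.359, 0.933], [-0.004, 0.933, 0.359], [-1.0, -0.006, 0.004]] F [ 7.  -0.7  2.4] g 0.11 q [-0.72 -0.38  2.11  0.    1.41 -1.09]
```

```bash
python3 -m inch '[{"fingers":-1,"delta_pos":[0,2.63,0.69],"twist":[6,0,0]},{"fingers":-1,"delta_pos":[0,2.63,0.69],"twist":[6,0,0]},{"fingers":-1,"delta_pos":[0,2.63,0.69],"twist":[6,0,0]},{"fingers":-1,"delta_pos":[0,2.63,0.69],"twist":[6,0,0]}]'
python3 -m inch '[{"fingers":-1,"delta_pos":[0,2.63,0.69],"twist":[6,0,0]},{"fingers":-1,"delta_pos":[0,2.63,0.69],"twist":[6,0,0]},{"fingers":-1,"delta_pos":[0,2.63,0.69],"twist":[6,0,0]},{"fingers":-1,"delta_pos":[0,2.63,0.69],"twist":[6,0,0]},{"fingers":-1,"delta_pos":[0,0,0],"twist":[0,0,0]}]'
python3 -m inch '[{"fingers":0.3,"delta_pos":[0,0,0],"twist":[0,0,0]},{"fingers":0.3,"delta_pos":[0,0,0],"twist":[0,0,0]},{"fingers":0.3,"delta_pos":[0,0,0],"twist":[0,0,0]}]'
python3 -c "
from h import *;st();f=viewer.grab_frame('top');crop(f['pixels'],280,130,440,260,5,'h_t')"
```

```text
time: 5.95
tool_pos: [0.3815, -0.1212, 0.1642]
tool_rot: [0.712, 0.016, 0.702, -0.02]
contact_force: [19.8, -6.2, -8.2]
gripper_width: 0.115
time: 6.58
tool_pos: [0.4317, -0.027, 0.1643]
tool_rot: [0.695, 0.161, 0.681, -0.166]
contact_force: [18.8, -16.7, -7.5]
gripper_width: 0.111
time: 6.95
tool_pos: [0.4254, -0.0235, 0.1616]
tool_rot: [0.688, 0.163, 0.688, -0.163]
contact_force: [0.4, 0.1, -1.1]
gripper_width: 0.65
t 6.95 tcp [ 0.4254 -0.0235  0.1616] axes(x,y,z cols) [[0.0, 0.45, 0.893], [0.0, 0.893, -0.45], [-1.0, 0.0, 0.0]] F [ 0.4  0.1 -1.1] g 0.65 q [-0.23 -0.41  2.13  0.    1.42  0.24]
```

View pics/h_t.png

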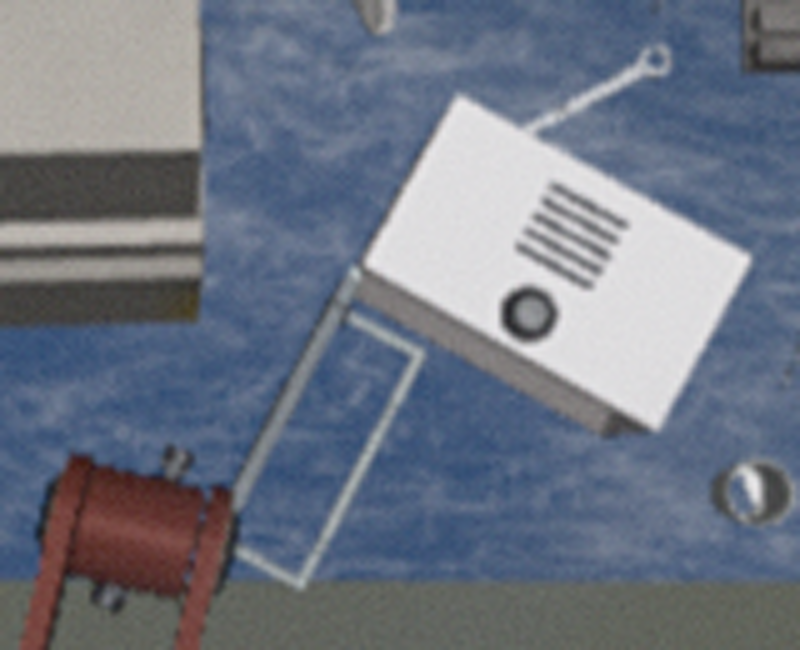

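```bash
python3 - <<'E'
from h import *
f=viewer.grab_frame("top")
C=lambda u,v:(280+u/5-.4,130+v/5-.4)
P={}
for n,u,v,h in [("rfar",420,355,.181),("rnear",300,582,.181),("door1",356,270,.19),("door2",240,495,.19)]:
    P[n]=pxh(f,*C(u,v),h);print(n,np.round(P[n],4))
for a,b in (("rfar","rnear"),("door1","door2")):
    d=P[b]-P[a];print(np.linalg.norm(d),np.degrees(np.arctan2(d[1],d[0])))
print("mid",(P["rfar"]+P["rnear"])/2)
E
```

```text
rfar [ 0.5649 -0.2464  0.181 ]
rnear [ 0.3823 -0.1483  0.181 ]
door1 [ 0.6331 -0.1942  0.19  ]
door2 [ 0.4519 -0.1001  0.19  ]
0.2072705835497949 151.7613584072522
0.2042194123095852 152.54515198607345
mid [ 0.47364885 -0.19735367  0.181     ]
```

```bash
python3 -m inch '[{"fingers":0.3,"delta_pos":[-5,0,0],"twist":[0,0,0]},{"fingers":0.5,"delta_pos":[-5,0,0],"twist":[0,0,0]},{"fingers":0.5,"delta_pos":[0,0,0],"twist":[-8.9,0,0]},{"fingers":0.5,"delta_pos":[0,0,0],"twist":[-8.9,0,0]},{"fingers":0.5,"delta_pos":[0,0,0],"twist":[-8.9,0,0]}]'
python3 -m inch '[{"fingers":0.5,"delta_pos":[0,5.6,0.5],"twist":[0,0,0]},{"fingers":0.5,"delta_pos":[0,5.6,0.5],"twist":[0,0,0]},{"fingers":0.5,"delta_pos":[0,5.6,0.5],"twist":[0,0,0]},{"fingers":0.5,"delta_pos":[0,5.6,0.5],"twist":[0,0,0]},{"fingers":0.5,"delta_pos":[0,0,0],"twist":[0,0,0]}]'
python3 - <<'E'
from h import *
st();f=viewer.grab_frame('wrist');cv2.imwrite('pics/i_w.png',f['pixels'])
f=viewer.grab_frame('top');crop(f['pixels'],280,130,440,260,5,'i_t');crop(f["pixels"],185,215,265,245,10,"i_r")
# depth-based rail: points with z .165-.195 in region
z=f["range_z"];v,u=np.mgrid[0:400,0:640];K=f["K"]
P=np.stack([(u-K[0,2])/K[0,0]*z,(v-K[1,2])/K[1,1]*z,z,np.ones_like(z)],-1)@f["pose"].T
m=(P[...,2]>.165)&(P[...,2]<.2)&(P[...,0]>.36)&(P[...,0]<.6)&(P[...,1]>-.26)&(P[...,1]<-.02)
Q=P[m][:,:3];print(len(Q))
d=np.array([np.cos(np.radians(152)),np.sin(np.radians(152))]);n=np.array([-d[1],d[0]])
a=(Q[:,:2]-[.474,-.197])@d;b=(Q[:,:2]-[.474,-.197])@n
h,e=np.histogram(b,40);print([(round(x,3),int(c)) for x,c in zip(e,h) if c])
mm=abs(b)<.02;print("rail b fit",np.polyfit(a[mm],b[mm],1),a[mm].min(),a[mm].max(),np.median(Q[mm,2]))
mm=abs(b+.077)<.02;print("door fit",np.polyfit(a[mm],b[mm],1) if mm.sum() else 0,a[mm].min(),a[mm].max())
E
```

```text
time: 7.68
tool_pos: [0.4253, -0.0235, 0.2614]
tool_rot: [0.707, -0.002, 0.707, 0.002]
contact_force: [-0.3, -0.7, -0.5]
gripper_width: 0.754
time: 8.3
tool_pos: [0.4449, 0.2034, 0.261]
tool_rot: [0.707, -0.002, 0.707, 0.002]
contact_force: [-0.6, -0.5, -0.2]
gripper_width: 0.748
t 8.3 tcp [0.4449 0.2034 0.261 ] axes(x,y,z cols) [[-0.001, -0.005, 1.0], [0.0, 1.0, 0.005], [-1.0, 0.0, -0.001]] F [-0.6 -0.5 -0.2] g 0.75 q [ 0.28 -0.3   1.88  0.    1.56  0.27]
451
[(np.float64(-0.133), 2), (np.float64(-0.129), 2), (np.float64(-0.126), 3), (np.float64(-0.122), 2), (np.float64(-0.119), 3), (np.float64(-0.115), 1), (np.float64(-0.112), 2), (np.float64(-0.108), 3), (np.float64(-0.105), 2), (np.float64(-0.102), 3), (np.float64(-0.098), 2), (np.float64(-0.095), 1), (np.float64(-0.091), 3), (np.float64(-0.088), 1), (np.float64(-0.084), 38), (np.float64(-0.081), 49), (np.float64(-0.077), 51), (np.float64(-0.074), 49), (np.float64(-0.07), 24), (np.float64(-0.067), 7), (np.float64(-0.063), 5), (np.float64(-0.06), 4), (np.float64(-0.056), 5), (np.float64(-0.053), 3), (np.float64(-0.049), 4), (np.float64(-0.046), 4), (np.float64(-0.043), 4), (np.float64(-0.039), 4), (np.float64(-0.036), 4), (np.float64(-0.032), 3), (np.float64(-0.029), 5), (np.float64(-0.025), 5), (np.float64(-0.022), 3), (np.float64(-0.018), 4), (np.float64(-0.015), 5), (np.float64(-0.011), 5), (np.float64(-0.008), 4), (np.float64(-0.004), 42), (np.float64(-0.001), 49), (np.float64(0.003), 41)]
rail b fit [ 0.00231016 -0.00078811] -0.10829989425476264 0.11057555776986092 0.1791919038307761
door fit [-0.00731547 -0.07544063] -0.1069071832409229 0.13335795526713579
```

View pics/i_t.png

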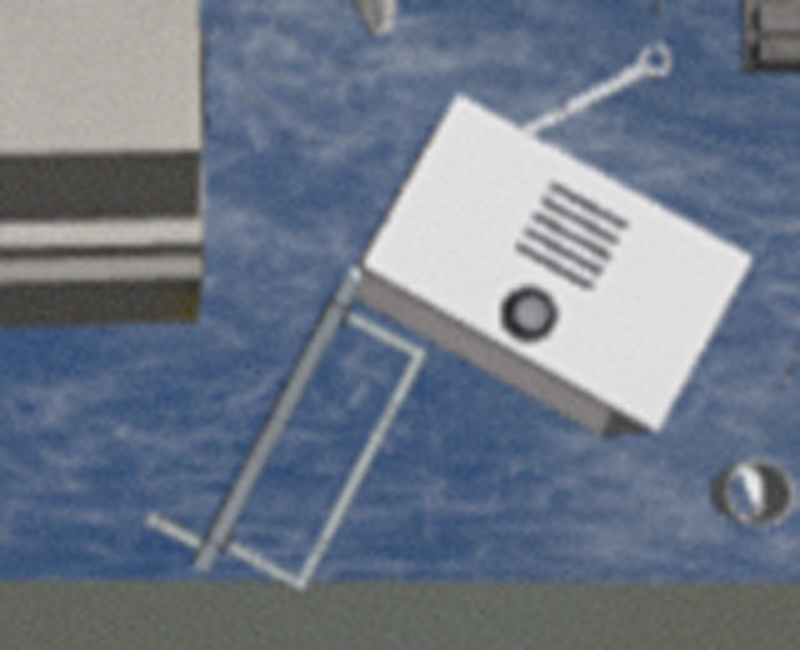

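View pics/i_w.png

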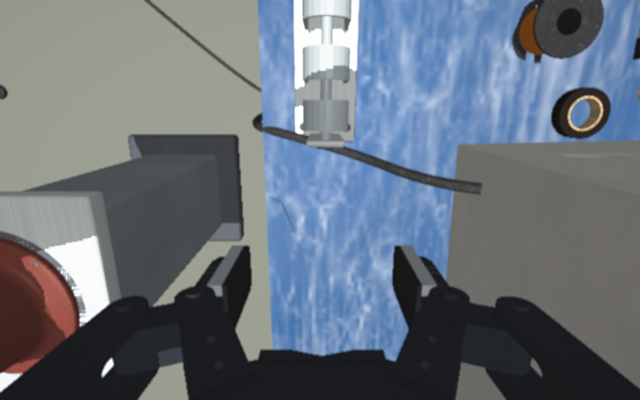

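```bash
python3 - <<'E'
from h import *
f=viewer.grab_frame('wrist')
for u0,u1,v,h in [(307,345,112,.085),(302.5,350,62,.09),(302.5,351,18,.09)]: print(np.round(pxh(f,(u0+u1)/2,v,h),4))
crop(f["pixels"],270,0,380,160,5,"j_w")
E
```

```text
[0.4495 0.2626 0.085 ]
[0.4494 0.3051 0.09  ]
[0.4497 0.3399 0.09  ]
```

View pics/j_w.png

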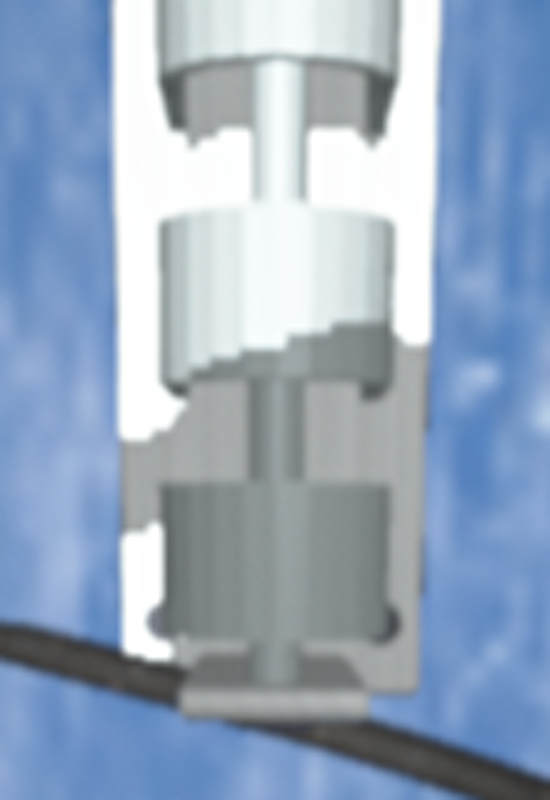

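View pics/i_r.png

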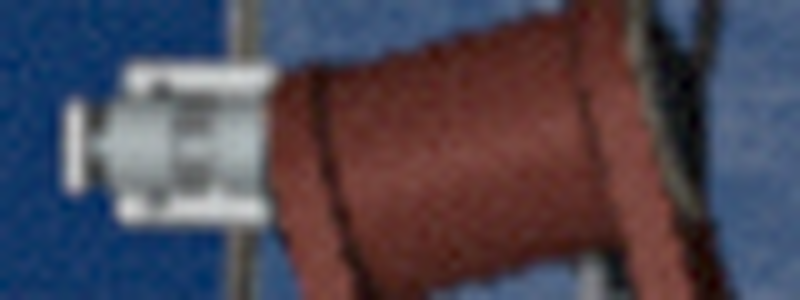

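```bash
python3 -m inch '[{"fingers":0.5,"delta_pos":[0,5.55,0.5],"twist":[0,0,0]},{"fingers":0.5,"delta_pos":[5,0,0],"twist":[0,0,0]},{"fingers":0.5,"delta_pos":[5,0,0],"twist":[0,0,0]},{"fingers":0.5,"delta_pos":[0,0,0],"twist":[0,0,0]}]'
python3 - <<'E'
from h import *
st();go([.45,.259,.042]);f=viewer.grab_frame('wrist');cv2.imwrite('pics/k_w.png',f['pixels'])
E
```

```text
time: 8.95
tool_pos: [0.4477, 0.2534, 0.1567]
tool_rot: [0.704, -0.0, 0.71, -0.002]
contact_force: [-0.4, -0.3, 0.3]
gripper_width: 0.752
t 8.95 tcp [0.4477 0.2534 0.1567] axes(x,y,z cols) [[-0.009, 0.003, 1.0], [-0.004, 1.0, -0.003], [-1.0, -0.004, -0.009]] F [-0.4 -0.3  0.3] g 0.75 q [ 0.37 -0.15  1.94 -0.    1.37  0.37]
delta cm [11.46  0.6   0.33]
```

View pics/k_w.png

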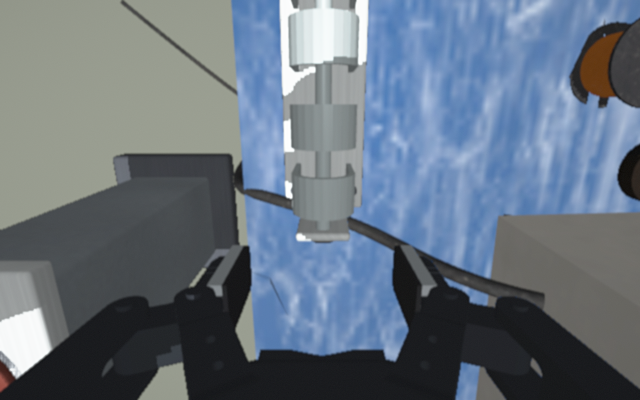

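```bash
python3 -m inch '[{"fingers":0.5,"delta_pos":[4,0,0],"twist":[0,0,0]},{"fingers":0.5,"delta_pos":[4,0,0],"twist":[0,0,0]},{"fingers":0.5,"delta_pos":[3.6,0,0],"twist":[0,0,0]},{"fingers":0.5,"delta_pos":[0,0,0],"twist":[0,0,0]},{"fingers":0.5,"delta_pos":[0,0,0],"twist":[0,0,0]}]'
python3 - <<'E'
from h import *
st();go([.45,.259,.042]);f=viewer.grab_frame('wrist');cv2.imwrite('pics/l_w.png',f['pixels'])
E
```

```text
time: 9.62
tool_pos: [0.453, 0.2565, 0.0487]
tool_rot: [0.709, 0.001, 0.705, 0.0]
contact_force: [0.5, 0.2, 0.9]
gripper_width: 0.751
t 9.62 tcp [0.453  0.2565 0.0487] axes(x,y,z cols) [[0.005, 0.001, 1.0], [0.002, 1.0, -0.001], [-1.0, 0.002, 0.005]] F [0.5 0.2 0.9] g 0.75 q [ 0.37 -0.01  2.   -0.    1.15  0.37]
delta cm [ 0.67  0.25 -0.31]
```

View pics/l_w.png

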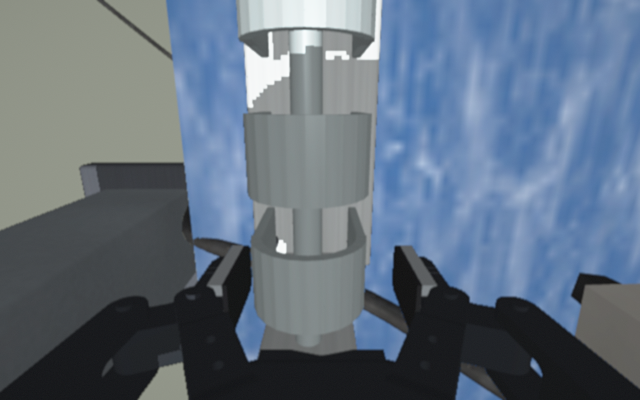

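```bash
python3 -m inch '[{"fingers":0.5,"delta_pos":[0.6,0.2,-0.3],"twist":[0,0,0]},{"fingers":0.5,"delta_pos":[0,0,0],"twist":[0,0,0]}]'
python3 -m inch '[{"fingers":0.5,"delta_pos":[0,0,0],"twist":[0,0,0]}]'
python3 -c "
from h import *
st();go([.45,.259,.042])"

```

```text
time: 9.93
tool_pos: [0.4475, 0.2582, 0.0397]
tool_rot: [0.707, 0.0, 0.707, 0.0]
contact_force: [-0.1, -0.3, -1.1]
gripper_width: 0.747
time: 10.05
tool_pos: [0.4475, 0.2581, 0.0395]
tool_rot: [0.707, 0.0, 0.707, -0.0]
contact_force: [-0.1, -0.2, -0.8]
gripper_width: 0.75
t 10.05 tcp [0.4475 0.2581 0.0395] axes(x,y,z cols) [[0.0, 0.0, 1.0], [0.0, 1.0, -0.0], [-1.0, 0.0, 0.0]] F [-0.1 -0.2 -0.8] g 0.75 q [ 0.38 -0.    2.01 -0.    1.13  0.38]
delta cm [-0.25  0.09  0.25]
```

```bash
python3 -m inch '[{"fingers":0.5,"delta_pos":[-0.2,0.1,0.2],"twist":[0,0,0]},{"fingers":-1,"delta_pos":[0,0,0],"twist":[0,0,0]},{"fingers":-1,"delta_pos":[0,0,0],"twist":[0,0,0]},{"fingers":-1,"delta_pos":[0,0,0],"twist":[0,0,0]},{"fingers":-1,"delta_pos":[0,0,0],"twist":[0,0,0]}]'
python3 - <<'E'
from h import *
st();f=viewer.grab_frame('wrist');cv2.imwrite('pics/m_w.png',f['pixels'])
E
```

```text
time: 10.68
tool_pos: [0.4497, 0.2592, 0.0419]
tool_rot: [0.707, 0.0, 0.707, -0.0]
contact_force: [-2.2, 0.2, 5.2]
gripper_width: 0.515
t 10.68 tcp [0.4497 0.2592 0.0419] axes(x,y,z cols) [[0.0, 0.0, 1.0], [0.0, 1.0, -0.0], [-1.0, 0.0, 0.0]] F [-2.2  0.2  5.2] g 0.51 q [0.38 0.   2.   0.   1.14 0.38]
```

View pics/m_w.png

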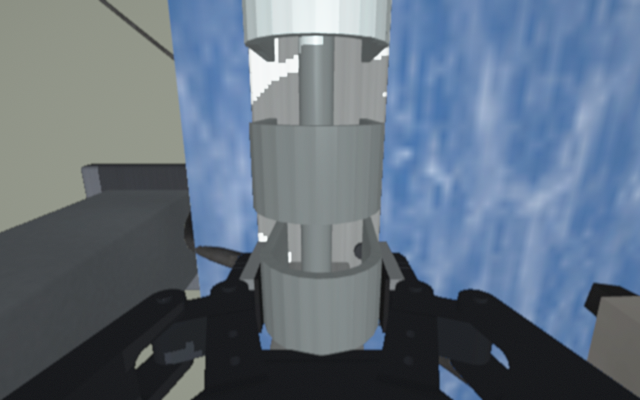

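```bash
python3 -m inch '[{"fingers":-1,"delta_pos":[-5.5,0,0],"twist":[0,0,0]},{"fingers":-1,"delta_pos":[-5.5,0,0],"twist":[0,0,0]},{"fingers":-1,"delta_pos":[-5.5,0,0],"twist":[0,0,0]},{"fingers":-1,"delta_pos":[-5.3,0,0],"twist":[0,0,0]},{"fingers":-1,"delta_pos":[0,-6,0],"twist":[0,0,0]}]'
python3 -m inch '[{"fingers":-1,"delta_pos":[0,-6,0],"twist":[0,0,0]},{"fingers":-1,"delta_pos":[0,-6,0],"twist":[0,0,0]},{"fingers":-1,"delta_pos":[0,-6,0],"twist":[0,0,0]},{"fingers":-1,"delta_pos":[0,-6,0],"twist":[0,0,0]},{"fingers":-1,"delta_pos":[0,-6,0],"twist":[0,0,0]}]'
python3 -m inch '[{"fingers":-1,"delta_pos":[0,-6,0],"twist":[0,0,0]},{"fingers":-1,"delta_pos":[0,-4,4],"twist":[0,0,0]},{"fingers":-1,"delta_pos":[0,-2.6,4.2],"twist":[0,0,0]},{"fingers":-1,"delta_pos":[0,0,0],"twist":[-10.35,0,0]},{"fingers":-1,"delta_pos":[0,0,0],"twist":[-10.35,0,0]}]'
python3 -m inch '[{"fingers":-1,"delta_pos":[0,0,0],"twist":[-10.35,0,0]},{"fingers":-1,"delta_pos":[0,0,0],"twist":[-10.35,0,0]},{"fingers":-1,"delta_pos":[0,0,0],"twist":[-10.35,0,0]},{"fingers":-1,"delta_pos":[0,0,0],"twist":[-10.35,0,0]},{"fingers":-1,"delta_pos":[0,0,0],"twist":[0,0,0]}]'
cat >> h.py <<'E'
def yawR(deg):
    a=np.radians(deg);z=np.array([np.cos(a),np.sin(a),0]);x=np.array([0,0,-1.]);return np.c_[x,np.cross(z,x),z]
E
python3 - <<'E'
from h import *
st();go([.5318,-.227,.26],yawR(62.1));f=viewer.grab_frame('wrist');cv2.imwrite('pics/n_w.png',f['pixels'])
E
```

```text
time: 11.35
tool_pos: [0.4519, 0.201, 0.2653]
tool_rot: [0.711, -0.001, 0.703, 0.003]
contact_force: [0.4, -1.0, -1.4]
gripper_width: 0.517
time: 11.98
tool_pos: [0.449, -0.103, 0.2588]
tool_rot: [0.707, 0.0, 0.707, -0.0]
contact_force: [1.0, 0.4, -1.0]
gripper_width: 0.519
time: 12.6
tool_pos: [0.5315, -0.2275, 0.2576]
tool_rot: [0.695, -0.128, 0.696, 0.129]
contact_force: [1.4, 0.5, -0.6]
gripper_width: 0.518
time: 13.22
tool_pos: [0.5312, -0.227, 0.2585]
tool_rot: [0.606, -0.364, 0.606, 0.364]
contact_force: [0.6, -0.9, -1.1]
gripper_width: 0.517
t 13.22 tcp [ 0.5312 -0.227   0.2585] axes(x,y,z cols) [[-0.001, -0.883, 0.47], [0.0, 0.47, 0.883], [-1.0, 0.001, -0.0]] F [ 0.6 -0.9 -1.1] g 0.52 q [-0.53 -0.07  1.69 -0.    1.52 -1.61]
delta cm [-0.15 -0.05  0.03]
twist deg [-0.14 -0.01 -0.05]
```

View pics/n_w.png

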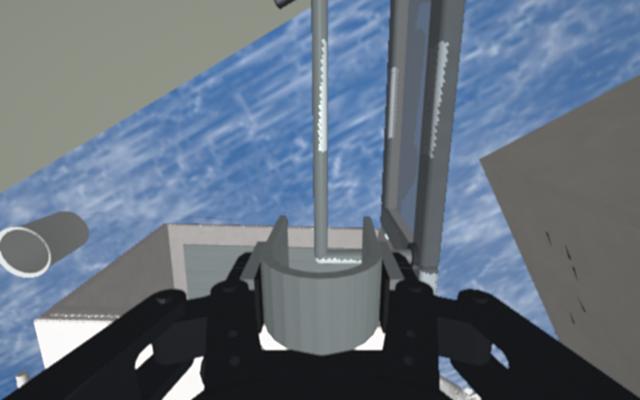

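```bash
python3 -m inch '[{"fingers":-1,"delta_pos":[4,0,0],"twist":[0,0,0]},{"fingers":-1,"delta_pos":[4,0,0],"twist":[0,0,0]},{"fingers":-1,"delta_pos":[3,0,0],"twist":[0,0,0]},{"fingers":-1,"delta_pos":[0,0,0],"twist":[0,0,0]},{"fingers":-1,"delta_pos":[0,0,0],"twist":[0,0,0]}]'
python3 - <<'E'
from h import *
st();go([.5318,-.227,.134],yawR(62.1));f=viewer.grab_frame('wrist');cv2.imwrite('pics/o_w.png',f['pixels'])
f=viewer.grab_frame('side');crop(f['pixels'],280,110,400,210,6,'o_s')
E
```

```text
time: 13.9
tool_pos: [0.5321, -0.2275, 0.1507]
tool_rot: [0.606, -0.365, 0.606, 0.364]
contact_force: [0.6, 0.0, 0.1]
gripper_width: 0.516
t 13.9 tcp [ 0.5321 -0.2275  0.1507] axes(x,y,z cols) [[0.002, -0.883, 0.469], [-0.001, 0.469, 0.883], [-1.0, -0.002, -0.0]] F [0.6 0.  0.1] g 0.52 q [-0.53  0.    1.8  -0.    1.34 -1.61]
delta cm [1.67 0.05 0.03]
twist deg [-0.08 -0.01  0.11]
```

View pics/o_w.png

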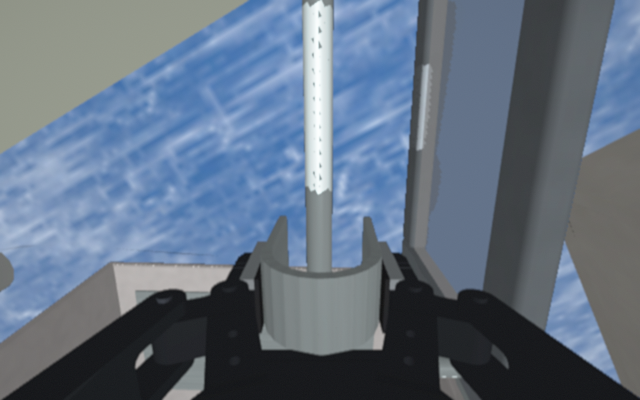

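View pics/o_s.png

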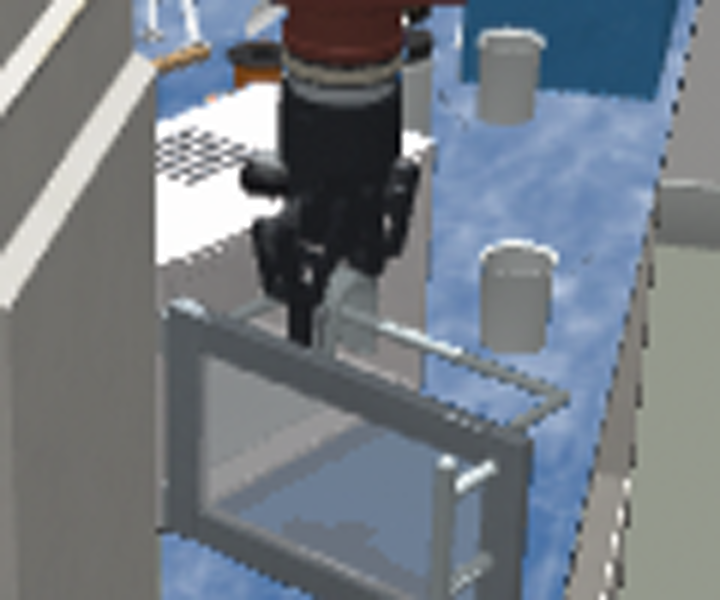

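```bash
python3 -m inch '[{"fingers":-1,"delta_pos":[1.6,0,0],"twist":[0,0,0]},{"fingers":-1,"delta_pos":[0,0,0],"twist":[0,0,0]},{"fingers":-1,"delta_pos":[0,0,0],"twist":[0,0,0]}]'
python3 -m inch '[{"fingers":0.4,"delta_pos":[0,0,0],"twist":[0,0,0]},{"fingers":0.4,"delta_pos":[0,0,0],"twist":[0,0,0]},{"fingers":0.4,"delta_pos":[0,0,0],"twist":[0,0,0]}]'
python3 - <<'E'
from h import *
st();f=viewer.grab_frame('wrist');cv2.imwrite('pics/p_w.png',f['pixels'])
f=viewer.grab_frame('side');crop(f['pixels'],280,110,400,210,6,'p_s')
E
```

```text
time: 14.38
tool_pos: [0.5312, -0.227, 0.133]
tool_rot: [0.606, -0.364, 0.606, 0.365]
contact_force: [-0.5, -0.1, -0.2]
gripper_width: 0.515
time: 14.75
tool_pos: [0.5313, -0.227, 0.1333]
tool_rot: [0.606, -0.365, 0.606, 0.365]
contact_force: [0.6, -0.5, -0.1]
gripper_width: 0.696
t 14.75 tcp [ 0.5313 -0.227   0.1333] axes(x,y,z cols) [[-0.0, -0.884, 0.468], [0.0, 0.468, 0.884], [-1.0, 0.0, -0.0]] F [ 0.6 -0.5 -0.1] g 0.7 q [-0.53  0.02  1.81 -0.    1.31 -1.62]
```

View pics/p_w.png

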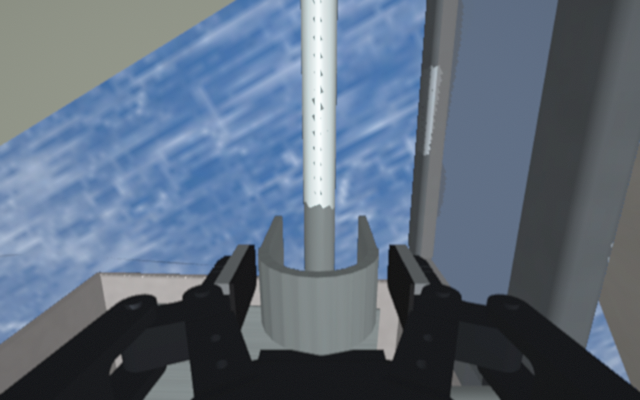

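View pics/p_s.png

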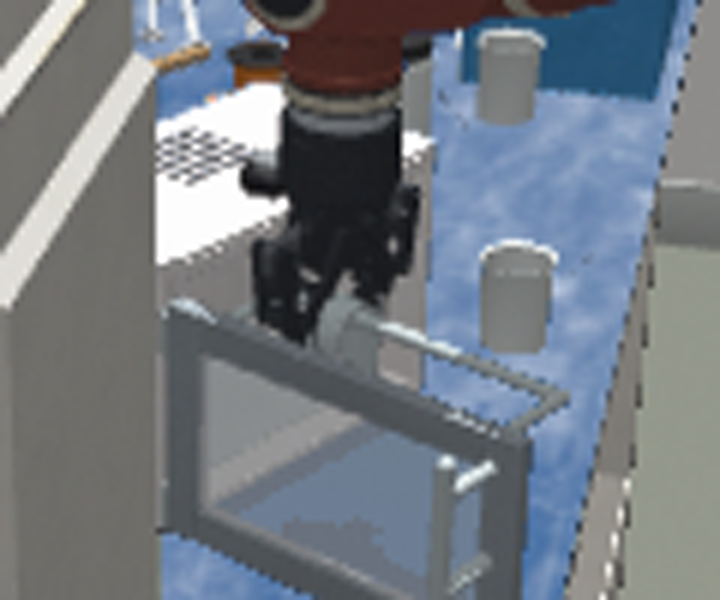

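```bash
python3 -m inch '[{"fingers":0.4,"delta_pos":[-4.2,0,0],"twist":[0,0,0]},{"fingers":0.4,"delta_pos":[-4.5,0,0],"twist":[0,0,0]},{"fingers":0.5,"delta_pos":[-4,0,0],"twist":[0,0,0]},{"fingers":0.5,"delta_pos":[0,0,0],"twist":[10.35,0,0]},{"fingers":0.5,"delta_pos":[0,0,0],"twist":[10.35,0,0]}]'
python3 -m inch '[{"fingers":0.5,"delta_pos":[0,0,0],"twist":[10.35,0,0]},{"fingers":0.5,"delta_pos":[0,0,0],"twist":[10.35,0,0]},{"fingers":0.5,"delta_pos":[0,0,0],"twist":[10.35,0,0]},{"fingers":0.5,"delta_pos":[0,0,0],"twist":[10.35,0,0]},{"fingers":0.5,"delta_pos":[0,2.6,-4.1],"twist":[0,0,0]}]'
python3 -m inch '[{"fingers":0.5,"delta_pos":[0,4,-4],"twist":[0,0,0]},{"fingers":0.5,"delta_pos":[0,6,0],"twist":[0,0,0]},{"fingers":0.5,"delta_pos":[0,6,0],"twist":[0,0,0]},{"fingers":0.5,"delta_pos":[0,6,0],"twist":[0,0,0]},{"fingers":0.5,"delta_pos":[0,6,0],"twist":[0,0,0]}]'
python3 -m inch '[{"fingers":0.5,"delta_pos":[0,6,0],"twist":[0,0,0]},{"fingers":0.5,"delta_pos":[0,6,0],"twist":[0,0,0]},{"fingers":0.5,"delta_pos":[0,6,0],"twist":[0,0,0]},{"fingers":0.5,"delta_pos":[0,4.5,0],"twist":[0,0,0]},{"fingers":0.5,"delta_pos":[0,0,0],"twist":[0,0,0]}]'
python3 - <<'E'
from h import *
st();go([.45,.3045,.26],yawR(0));f=viewer.grab_frame('wrist');cv2.imwrite('pics/q_w.png',f['pixels'])
f=viewer.grab_frame('top');crop(f['pixels'],280,130,440,260,5,'q_t')
E
```

```text
time: 15.48
tool_pos: [0.5317, -0.2272, 0.2614]
tool_rot: [0.663, -0.248, 0.662, 0.247]
contact_force: [0.3, 0.3, -1.5]
gripper_width: 0.749
time: 16.1
tool_pos: [0.4908, -0.2016, 0.2592]
tool_rot: [0.706, 0.001, 0.708, -0.0]
contact_force: [0.7, 0.1, -0.2]
gripper_width: 0.75
time: 16.73
tool_pos: [0.4502, 0.0808, 0.2607]
tool_rot: [0.708, 0.0, 0.707, -0.0]
contact_force: [0.3, -0.0, -0.8]
gripper_width: 0.751
time: 17.35
tool_pos: [0.4499, 0.3064, 0.26]
tool_rot: [0.707, -0.001, 0.707, 0.001]
contact_force: [-0.3, -0.5, -1.3]
gripper_width: 0.753
t 17.35 tcp [0.4499 0.3064 0.26  ] axes(x,y,z cols) [[-0.001, -0.004, 1.0], [0.0, 1.0, 0.004], [-1.0, 0.0, -0.001]] F [-0.3 -0.5 -1.3] g 0.75 q [ 0.46 -0.16  1.77  0.    1.53  0.46]
delta cm [ 0.   -0.19  0.01]
twist deg [ 0.22 -0.04 -0.  ]
```

View pics/q_w.png

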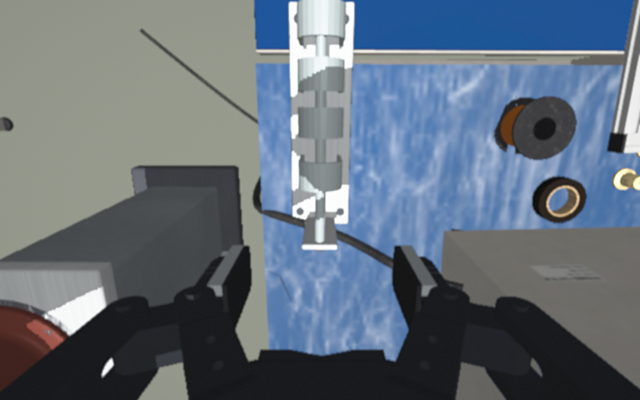

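View pics/q_t.png

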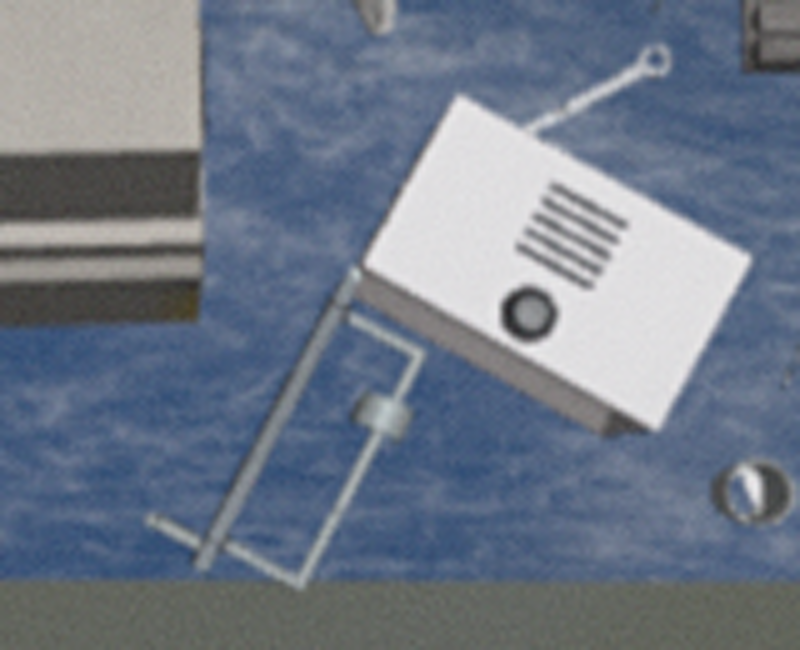

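```bash
python3 - <<'E'
from h import *
f=viewer.grab_frame('wrist');crop(f["pixels"],280,0,360,250,3,"r_w")
E
```

```text
(no output)
```

View pics/r_w.png

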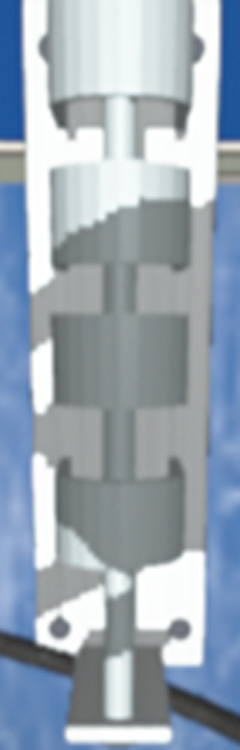

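```bash
python3 - <<'E'
from h import *
f=viewer.grab_frame('wrist')
for a,b in ((480,567),(315,407),(160,262),(0,97)):
    print([np.round(pxh(f,320,q/3,.094)[:2],4) for q in (a,b)])
E
```

```text
[array([0.4494, 0.3222]), array([0.4494, 0.2943])]
[array([0.4495, 0.3716]), array([0.4495, 0.3446])]
[array([0.4496, 0.4142]), array([0.4496, 0.3866])]
[array([0.4497, 0.4549]), array([0.4496, 0.4306])]
```

```bash
python3 -m inch '[{"fingers":0.5,"delta_pos":[5,0.1,0],"twist":[0,0,0]},{"fingers":0.5,"delta_pos":[5,0,0],"twist":[0,0,0]},{"fingers":0.5,"delta_pos":[5,0,0],"twist":[0,0,0]},{"fingers":0.5,"delta_pos":[3,0,0],"twist":[0,0,0]},{"fingers":0.5,"delta_pos":[2,0,0],"twist":[0,0,0]}]'
python3 -m inch '[{"fingers":0.5,"delta_pos":[1,0,0],"twist":[0,0,0]},{"fingers":0.5,"delta_pos":[0.8,0,0],"twist":[0,0,0]},{"fingers":0.5,"delta_pos":[0,0,0],"twist":[0,0,0]},{"fingers":0.5,"delta_pos":[0,0,0],"twist":[0,0,0]}]'
python3 - <<'E'
from h import *
st();go([.4497,.3075,.042],yawR(0));f=viewer.grab_frame('wrist');cv2.imwrite('pics/s_w.png',f['pixels'])
E
```

```text
time: 18.18
tool_pos: [0.4502, 0.3035, 0.0587]
tool_rot: [0.707, 0.001, 0.708, -0.001]
contact_force: [0.6, -0.5, 0.8]
gripper_width: 0.749
time: 18.68
tool_pos: [0.4513, 0.3054, 0.0433]
tool_rot: [0.708, 0.0, 0.707, 0.0]
contact_force: [0.1, -0.0, 1.1]
gripper_width: 0.748
t 18.68 tcp [0.4513 0.3054 0.0433] axes(x,y,z cols) [[0.002, 0.0, 1.0], [0.001, 1.0, -0.0], [-1.0, 0.001, 0.002]] F [ 0.1 -0.   1.1] g 0.75 q [ 0.46  0.06  1.94 -0.    1.14  0.46]
delta cm [ 0.13  0.21 -0.16]
twist deg [-0.01  0.09 -0.04]
```

View pics/s_w.png

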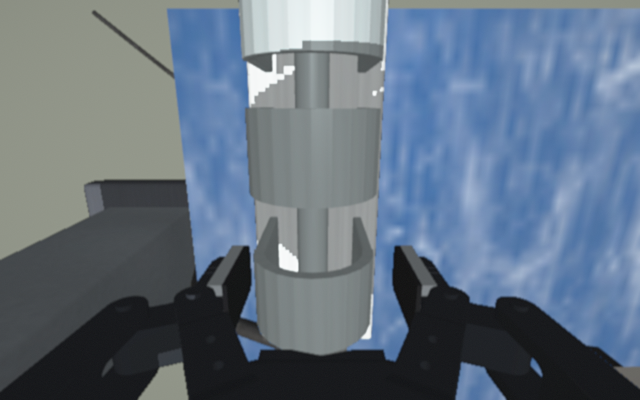

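Straddling the piece; close, lift, carry.

```bash
python3 -m inch '[{"fingers":-1,"delta_pos":[0.1,0.1,-0.1],"twist":[0,0,0]},{"fingers":-1,"delta_pos":[0,0,0],"twist":[0,0,0]},{"fingers":-1,"delta_pos":[0,0,0],"twist":[0,0,0]},{"fingers":-1,"delta_pos":[0,0,0],"twist":[0,0,0]},{"fingers":-1,"delta_pos":[0,0,0],"twist":[0,0,0]}]'
python3 -m inch '[{"fingers":-1,"delta_pos":[-5.5,0,0],"twist":[0,0,0]},{"fingers":-1,"delta_pos":[-5.5,0,0],"twist":[0,0,0]},{"fingers":-1,"delta_pos":[-5.5,0,0],"twist":[0,0,0]},{"fingers":-1,"delta_pos":[-5.3,0,0],"twist":[0,0,0]},{"fingers":-1,"delta_pos":[0,-5.5,0],"twist":[0,0,0]}]'
python3 -m inch '[{"fingers":-1,"delta_pos":[0,-6,0],"twist":[0,0,0]},{"fingers":-1,"delta_pos":[0,-6,0],"twist":[0,0,0]},{"fingers":-1,"delta_pos":[0,-6,0],"twist":[0,0,0]},{"fingers":-1,"delta_pos":[0,-6,0],"twist":[0,0,0]},{"fingers":-1,"delta_pos":[0,-6,0],"twist":[0,0,0]}]'
python3 - <<'E'
from h import *
st();go([.5,-.2101,.26],yawR(62.1));f=viewer.grab_frame('wrist');cv2.imwrite('pics/t_w.png',f['pixels'])
E
```

```text
time: 19.35
tool_pos: [0.4497, 0.3064, 0.0424]
tool_rot: [0.707, 0.0, 0.707, 0.0]
contact_force: [-3.2, -0.4, 5.5]
gripper_width: 0.521
time: 19.98
tool_pos: [0.4519, 0.2532, 0.2659]
tool_rot: [0.711, -0.0, 0.703, 0.003]
contact_force: [0.7, -0.7, -1.0]
gripper_width: 0.523
time: 20.6
tool_pos: [0.449, -0.0508, 0.2593]
tool_rot: [0.707, -0.0, 0.707, -0.0]
contact_force: [0.9, -0.5, -0.3]
gripper_width: 0.515
t 20.6 tcp [ 0.449  -0.0508  0.2593] axes(x,y,z cols) [[0.001, 0.0, 1.0], [-0.0, 1.0, -0.0], [-1.0, -0.0, 0.001]] F [ 0.9 -0.5 -0.3] g 0.52 q [-0.28 -0.4   1.96  0.    1.58 -0.28]
delta cm [ -0.06 -15.93   5.1 ]
twist deg [-6.211e+01  5.000e-02  5.000e-02]
```

View pics/t_w.png

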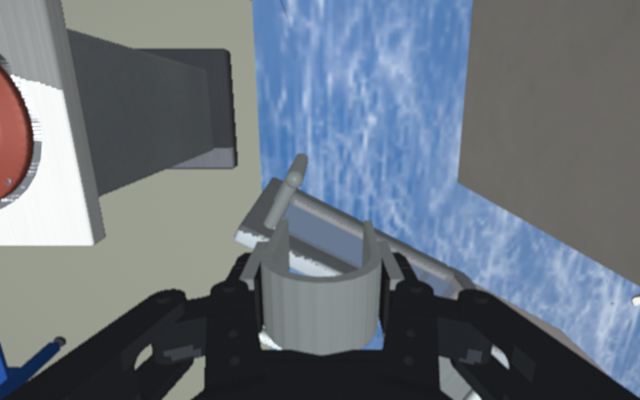

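```bash
python3 -m inch '[{"fingers":-1,"delta_pos":[0,-6,0],"twist":[0,0,0]},{"fingers":-1,"delta_pos":[0,-5.5,2.5],"twist":[0,0,0]},{"fingers":-1,"delta_pos":[0,-4.6,2.5],"twist":[0,0,0]},{"fingers":-1,"delta_pos":[0,0,0],"twist":[-10.35,0,0]},{"fingers":-1,"delta_pos":[0,0,0],"twist":[-10.35,0,0]}]'
python3 -m inch '[{"fingers":-1,"delta_pos":[0,0,0],"twist":[-10.35,0,0]},{"fingers":-1,"delta_pos":[0,0,0],"twist":[-10.35,0,0]},{"fingers":-1,"delta_pos":[0,0,0],"twist":[-10.35,0,0]},{"fingers":-1,"delta_pos":[0,0,0],"twist":[-10.35,0,0]},{"fingers":-1,"delta_pos":[0,0,0],"twist":[0,0,0]}]'
python3 - <<'E'
from h import *
st();go([.5,-.2101,.134],yawR(62.1));f=viewer.grab_frame('wrist');cv2.imwrite('pics/u_w.png',f['pixels'])
E
```

```text
time: 21.28
tool_pos: [0.4995, -0.2105, 0.2585]
tool_rot: [0.695, -0.128, 0.696, 0.129]
contact_force: [0.0, -1.1, 0.3]
gripper_width: 0.52
time: 21.9
tool_pos: [0.4994, -0.2097, 0.259]
tool_rot: [0.606, -0.364, 0.606, 0.364]
contact_force: [1.4, 0.5, -0.1]
gripper_width: 0.52
t 21.9 tcp [ 0.4994 -0.2097  0.259 ] axes(x,y,z cols) [[-0.0, -0.883, 0.47], [0.0, 0.47, 0.883], [-1.0, 0.0, -0.0]] F [ 1.4  0.5 -0.1] g 0.52 q [-0.53 -0.16  1.77 -0.    1.53 -1.62]
delta cm [ 1.25e+01 -8.00e-02 -1.00e-02]
twist deg [-0.13 -0.   -0.02]
```

View pics/u_w.png

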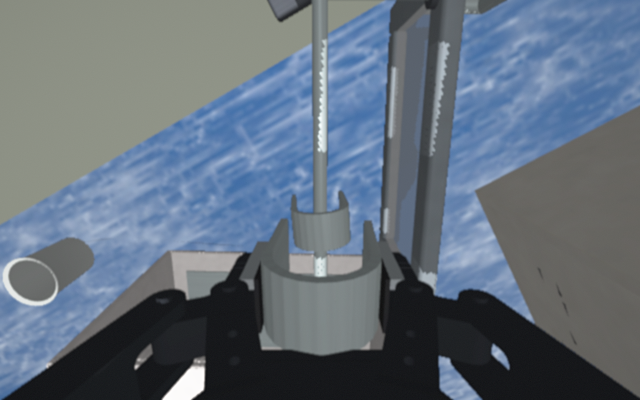

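```bash
python3 - <<'E'
from h import *
f=viewer.grab_frame('wrist')
d=np.array([-.884,.468])
for v in (212,250):
    p=pxh(f,321,v,.185);print(p,(p[:2]-[.4735,-.196])@d)
print(proj(f,[.4735,-.196,.18]),proj(f,np.r_[np.array([.4735,-.196])-.066*d,.185]))
f=viewer.grab_frame('top');crop(f['pixels'],280,130,440,260,5,'u_t')
E
```

```text
[ 0.500794   -0.21130622  0.185     ] -0.031291208671885555
[ 0.52568634 -0.22459677  0.185     ] -0.05951600800752886
[321.97707353 165.42455853] [322.23456923 258.41899284]
```

View pics/u_t.png

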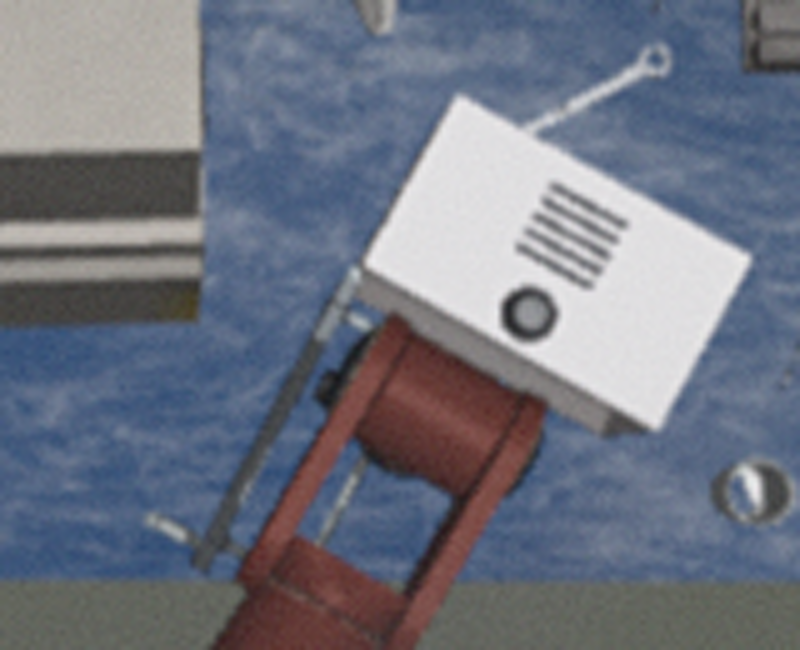

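```bash
python3 - <<'E'
from h import *
f=viewer.grab_frame('wrist');s=manip.state();M=toolrot(s).as_matrix()
for v in (277,352):
    p=pxh(f,321,v,s["tool_pos"][2]+.052);print(M.T@(p-s["tool_pos"]))
crop(f["pixels"],240,180,400,370,4,"v_w")
E
```

```text
[-0.05199839  0.01853459 -0.00041101]
[-0.05200075 -0.00844706 -0.00042871]
```

View pics/v_w.png

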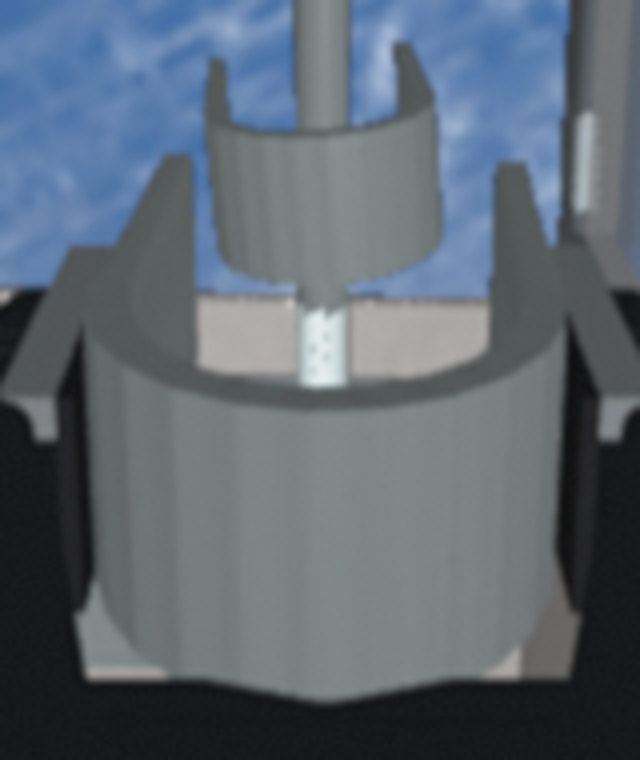

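```bash
python3 -m inch '[{"fingers":-1,"delta_pos":[0,1.6,0],"twist":[0,0,0]},{"fingers":-1,"delta_pos":[4,0,0],"twist":[0,0,0]},{"fingers":-1,"delta_pos":[2.5,0,0],"twist":[0,0,0]},{"fingers":-1,"delta_pos":[0,0,0],"twist":[0,0,0]},{"fingers":-1,"delta_pos":[0,0,0],"twist":[0,0,0]}]'
python3 - <<'E'
from h import *
st();go([.4865,-.203,.134],yawR(62.1));f=viewer.grab_frame('wrist');cv2.imwrite('pics/x_w.png',f['pixels'])
f=viewer.grab_frame('side');crop(f['pixels'],280,110,400,210,6,'x_s')
E
```

```text
time: 22.72
tool_pos: [0.4858, -0.2029, 0.1956]
tool_rot: [0.606, -0.365, 0.606, 0.364]
contact_force: [-0.5, -0.1, -0.1]
gripper_width: 0.514
t 22.73 tcp [ 0.4858 -0.2029  0.1956] axes(x,y,z cols) [[0.002, -0.883, 0.469], [-0.001, 0.469, 0.883], [-1.0, -0.002, -0.0]] F [-0.5 -0.1 -0.1] g 0.51 q [-0.54 -0.16  1.88  0.    1.42 -1.62]
delta cm [ 6.16 -0.05  0.02]
twist deg [-0.05 -0.    0.1 ]
```

View pics/x_w.png

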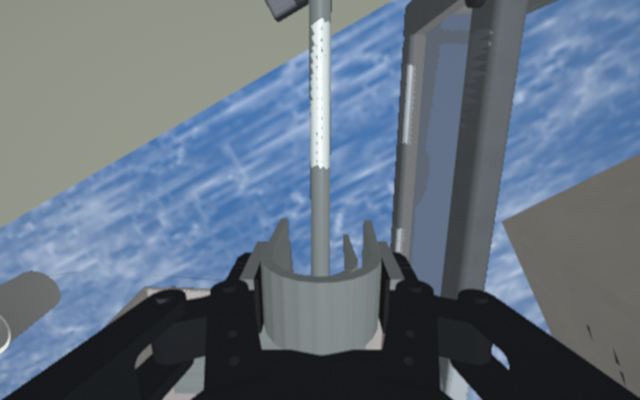

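View pics/x_s.png

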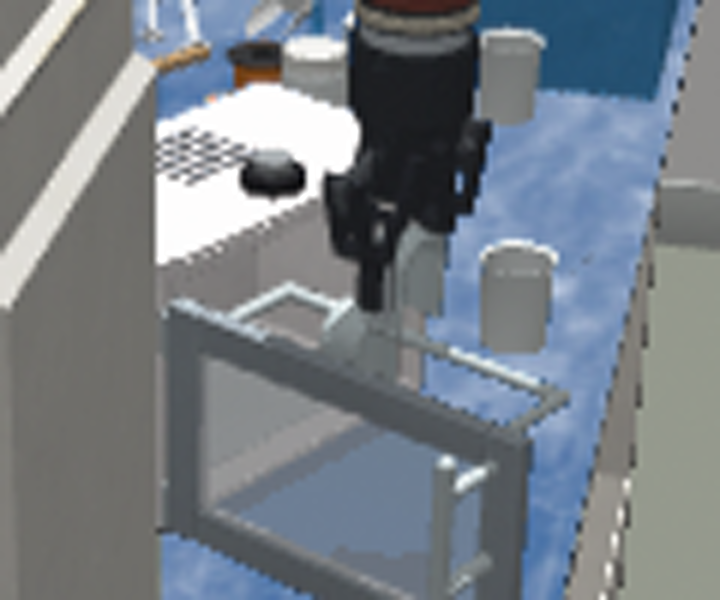

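```bash
python3 - <<'E'
from h import *
f=viewer.grab_frame('side');z=f["range_z"];v,u=np.mgrid[0:400,0:640];K=f["K"]
P=(np.stack([(u-K[0,2])/K[0,0]*z,(v-K[1,2])/K[1,1]*z,z,np.ones_like(z)],-1)@f["pose"].T)[...,:3]
d=np.array([-.884,.468]);n=np.array([-.468,-.884])
a=(P[...,:2]-[.4735,-.196])@d;b=(P[...,:2]-[.4735,-.196])@n
m=(abs(b)<.03)&(abs(a)<.12)&(P[...,2]>.14)&(P[...,2]<.30)
for x0 in np.arange(-.12,.12,.006):
    k=m&(a>=x0)&(a<x0+.006)
    if k.sum(): print(round(x0,3),k.sum(),"zmin %.3f zmax %.3f"%(P[k][:,2].min(),P[k][:,2].max()))
f=viewer.grab_frame('wrist')
for q in ((350,240),(356,262)): 
  p=px(f,*q);print(p,(p[:2]-[.4735,-.196])@d,(p[:2]-[.4735,-.196])@n)
E
```

```text
-0.114 2 zmin 0.175 zmax 0.178
-0.108 6 zmin 0.177 zmax 0.179
-0.102 10 zmin 0.173 zmax 0.182
-0.096 4 zmin 0.173 zmax 0.181
-0.09 3 zmin 0.175 zmax 0.179
-0.084 4 zmin 0.170 zmax 0.180
-0.078 3 zmin 0.172 zmax 0.182
-0.072 4 zmin 0.173 zmax 0.180
-0.06 17 zmin 0.141 zmax 0.183
-0.054 18 zmin 0.145 zmax 0.183
-0.048 14 zmin 0.143 zmax 0.184
-0.042 19 zmin 0.140 zmax 0.185
-0.036 16 zmin 0.141 zmax 0.181
-0.03 9 zmin 0.173 zmax 0.268
-0.024 23 zmin 0.188 zmax 0.278
-0.018 28 zmin 0.175 zmax 0.282
-0.012 56 zmin 0.172 zmax 0.298
-0.006 112 zmin 0.174 zmax 0.299
0.0 91 zmin 0.177 zmax 0.300
0.006 6 zmin 0.173 zmax 0.283
0.012 7 zmin 0.171 zmax 0.180
0.018 2 zmin 0.178 zmax 0.179
0.024 4 zmin 0.172 zmax 0.179
0.03 3 zmin 0.172 zmax 0.183
0.036 3 zmin 0.172 zmax 0.182
0.042 5 zmin 0.176 zmax 0.182
0.048 3 zmin 0.172 zmax 0.182
0.054 5 zmin 0.175 zmax 0.183
0.06 5 zmin 0.173 zmax 0.180
0.066 5 zmin 0.168 zmax 0.179
0.072 4 zmin 0.176 zmax 0.180
0.078 2 zmin 0.175 zmax 0.179
0.084 7 zmin 0.171 zmax 0.182
0.09 4 zmin 0.170 zmax 0.181
0.096 2 zmin 0.177 zmax 0.179
0.102 7 zmin 0.177 zmax 0.180
0.108 12 zmin 0.171 zmax 0.181
[ 0.51051128 -0.19505427  0.13392869] -0.032275369189175784 -0.018157301137988083
[ 0.51011653 -0.19412329  0.16732017] -0.03149071371404588 -0.018795550054696804
```

```bash
python3 -m inch '[{"fingers":-1,"delta_pos":[3,0,0],"twist":[0,0,0]},{"fingers":-1,"delta_pos":[2,0,0],"twist":[0,0,0]},{"fingers":-1,"delta_pos":[1.2,0,0],"twist":[0,0,0]},{"fingers":-1,"delta_pos":[0,0,0],"twist":[0,0,0]},{"fingers":-1,"delta_pos":[0,0,0],"twist":[0,0,0]}]'
python3 - <<'E'
from h import *
st();f=viewer.grab_frame('wrist');cv2.imwrite('pics/y_w.png',f['pixels'])
f=viewer.grab_frame('side');crop(f['pixels'],280,110,400,210,6,'y_s')
E
```

```text
time: 23.55
tool_pos: [0.4857, -0.203, 0.1329]
tool_rot: [0.606, -0.365, 0.606, 0.364]
contact_force: [-0.1, -0.4, 0.8]
gripper_width: 0.519
t 23.55 tcp [ 0.4857 -0.203   0.1329] axes(x,y,z cols) [[0.001, -0.884, 0.468], [-0.001, 0.468, 0.884], [-1.0, -0.001, -0.0]] F [-0.1 -0.4  0.8] g 0.52 q [-0.54 -0.1   1.93 -0.    1.31 -1.62]
```

View pics/y_w.png

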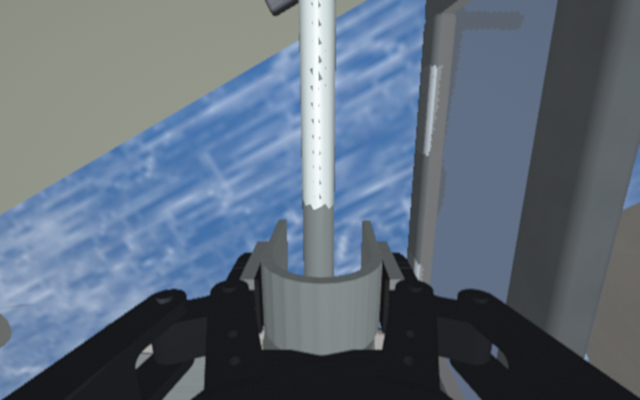

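View pics/y_s.png

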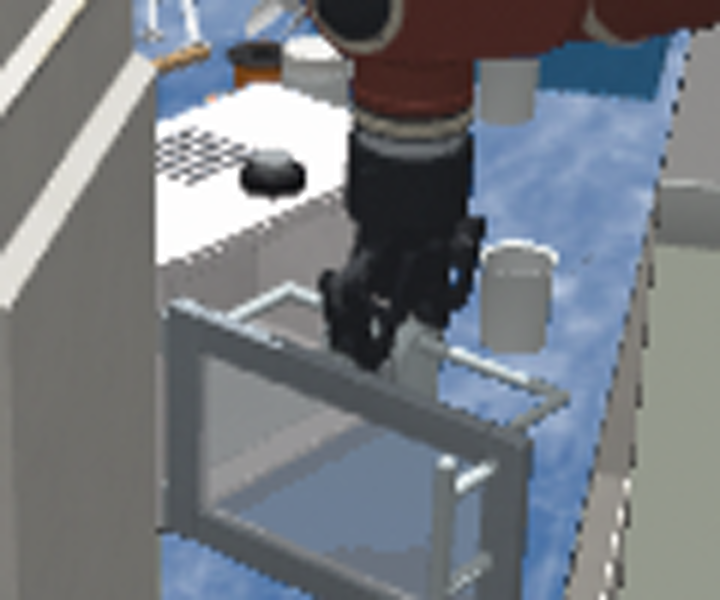

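```bash
python3 -m inch '[{"fingers":0.3,"delta_pos":[0,0,0],"twist":[0,0,0]},{"fingers":0.3,"delta_pos":[0,0,0],"twist":[0,0,0]},{"fingers":0.3,"delta_pos":[0,0,0],"twist":[0,0,0]}]'
python3 -m inch '[{"fingers":0.3,"delta_pos":[-2.5,0,0],"twist":[0,0,0]},{"fingers":0.3,"delta_pos":[-5,0,0],"twist":[0,0,0]},{"fingers":0.4,"delta_pos":[-5.1,0,0],"twist":[0,0,0]},{"fingers":0.4,"delta_pos":[0,0,0],"twist":[0,0,0]}]'
python3 - <<'E'
from h import *
st();f=viewer.grab_frame('wrist');cv2.imwrite('pics/z_w.png',f['pixels'])
f=viewer.grab_frame('side');crop(f['pixels'],280,110,400,210,6,'z_s')
E
```

```text
time: 24.02
tool_pos: [0.4851, -0.2024, 0.1321]
tool_rot: [0.606, -0.364, 0.606, 0.365]
contact_force: [0.3, -0.3, -0.9]
gripper_width: 0.651
time: 24.52
tool_pos: [0.4875, -0.2038, 0.2644]
tool_rot: [0.608, -0.368, 0.604, 0.361]
contact_force: [0.2, 0.7, 0.1]
gripper_width: 0.703
t 24.52 tcp [ 0.4875 -0.2038  0.2644] axes(x,y,z cols) [[0.009, -0.884, 0.468], [-0.005, 0.468, 0.884], [-1.0, -0.01, -0.0]] F [0.2 0.7 0.1] g 0.7 q [-0.54 -0.21  1.8   0.    1.53 -1.62]
```

View pics/z_w.png

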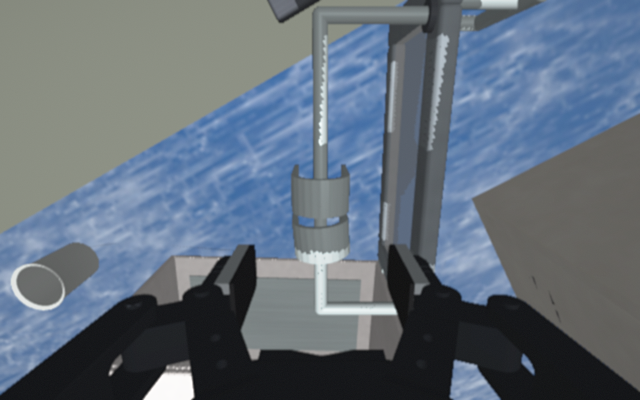

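View pics/z_s.png

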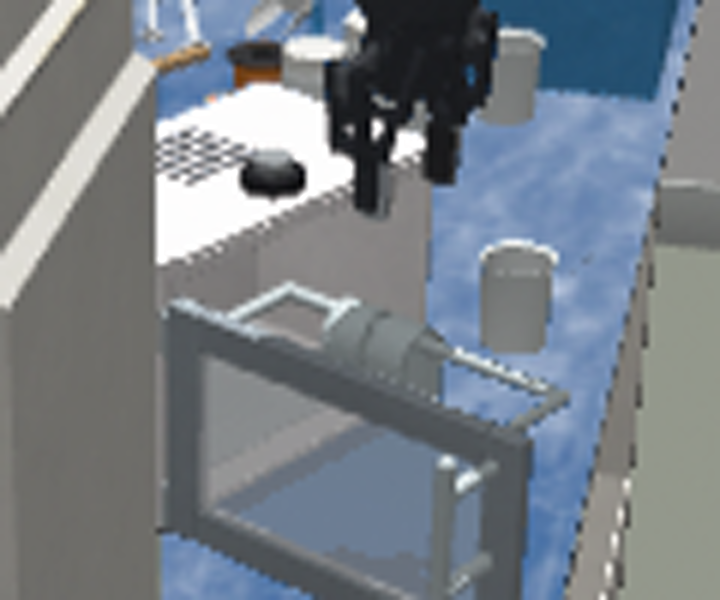

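```bash
python3 - <<'E'
from h import *
f=viewer.grab_frame('wrist');crop(f["pixels"],270,150,370,280,5,"aa")
d=np.array([-.884,.468]);n=np.array([-.468,-.884]);
for v,h in ((15,.181),(308,.181)):
    p=pxh(f,321,v,h);print(v,(p[:2]-[.4735,-.196])@d,(p[:2]-[.4735,-.196])@n)
E
```

```text
15 0.10621236934123574 0.0009155287494301337
308 -0.09328351756027352 0.0010354274732288094
```

View pics/aa.png

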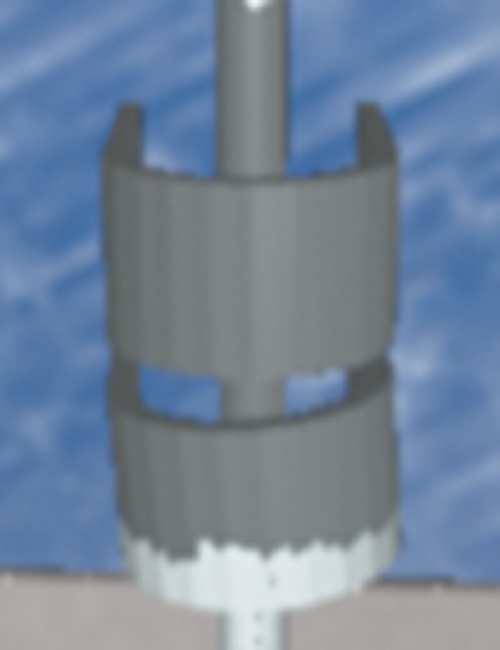

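```bash
python3 - <<'E'
from h import *
f=viewer.grab_frame('wrist')
d=np.array([-.884,.468])
for v in (186,225.6,235.4,272):
    p=pxh(f,321,v,.185);print(v,(p[:2]-[.4735,-.196])@d)
st()
E
```

```text
186 0.003974102477151287
225.6 -0.023920325108704156
235.4 -0.031120975306345344
272 -0.0591376101608136
t 24.73 tcp [ 0.4845 -0.2021  0.2563] axes(x,y,z cols) [[-0.003, -0.884, 0.468], [0.002, 0.468, 0.884], [-1.0, 0.003, 0.0]] F [ 0.6  0.7 -0.4] g 0.71 q [-0.54 -0.2   1.81  0.    1.53 -1.62]
```

```bash
python3 -m inch '[{"fingers":0.5,"delta_pos":[-0.3,0,0],"twist":[10.35,0,0]},{"fingers":0.5,"delta_pos":[0,0,0],"twist":[10.35,0,0]},{"fingers":0.5,"delta_pos":[0,0,0],"twist":[10.35,0,0]},{"fingers":0.5,"delta_pos":[0,0,0],"twist":[10.35,0,0]},{"fingers":0.5,"delta_pos":[0,0,0],"twist":[10.35,0,0]}]'
python3 -m inch '[{"fingers":0.5,"delta_pos":[0,0,0],"twist":[10.35,0,0]},{"fingers":0.5,"delta_pos":[0,5,-3.5],"twist":[0,0,0]},{"fingers":0.5,"delta_pos":[0,6,0],"twist":[0,0,0]},{"fingers":0.5,"delta_pos":[0,6,0],"twist":[0,0,0]},{"fingers":0.5,"delta_pos":[0,6,0],"twist":[0,0,0]}]'
python3 -m inch '[{"fingers":0.5,"delta_pos":[0,6,0],"twist":[0,0,0]},{"fingers":0.5,"delta_pos":[0,6,0],"twist":[0,0,0]},{"fingers":0.5,"delta_pos":[0,6,0],"twist":[0,0,0]},{"fingers":0.5,"delta_pos":[0,6,0],"twist":[0,0,0]},{"fingers":0.5,"delta_pos":[0,6,0],"twist":[0,0,0]}]'
python3 -m inch '[{"fingers":0.5,"delta_pos":[0,3.2,0],"twist":[0,0,0]},{"fingers":0.5,"delta_pos":[0,0,0],"twist":[0,0,0]},{"fingers":0.5,"delta_pos":[0,0,0],"twist":[0,0,0]}]'
python3 - <<'E'
from h import *
st();go([.4497,.36,.042],yawR(0));f=viewer.grab_frame('wrist');cv2.imwrite('pics/ab_w.png',f['pixels'])
f=viewer.grab_frame('top');crop(f['pixels'],280,130,440,260,5,'ab_t')
E
```

```text
time: 25.35
tool_pos: [0.4844, -0.202, 0.2588]
tool_rot: [0.703, -0.061, 0.706, 0.062]
contact_force: [0.2, 0.5, 0.4]
gripper_width: 0.748
time: 25.98
tool_pos: [0.4491, 0.0292, 0.2592]
tool_rot: [0.706, 0.001, 0.708, -0.0]
contact_force: [0.2, 0.5, -0.2]
gripper_width: 0.749
time: 26.6
tool_pos: [0.4493, 0.3291, 0.259]
tool_rot: [0.706, -0.001, 0.708, -0.001]
contact_force: [1.3, -0.3, 1.4]
gripper_width: 0.75
time: 26.98
tool_pos: [0.4499, 0.3587, 0.2596]
tool_rot: [0.706, -0.0, 0.708, -0.001]
contact_force: [-0.3, 0.6, 0.5]
gripper_width: 0.751
t 26.98 tcp [0.4499 0.3587 0.2596] axes(x,y,z cols) [[-0.002, 0.001, 1.0], [-0.002, 1.0, -0.001], [-1.0, -0.002, -0.002]] F [-0.3  0.6  0.5] g 0.75 q [ 0.54 -0.08  1.7  -0.    1.53  0.54]
delta cm [21.76  0.17  0.03]
twist deg [-0.03 -0.13  0.11]
```

View pics/ab_w.png

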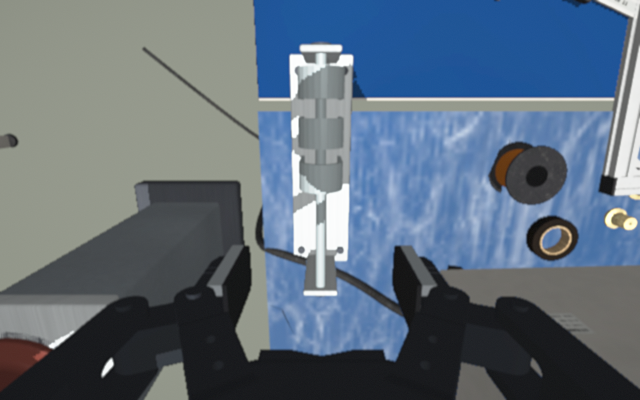

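View pics/ab_t.png

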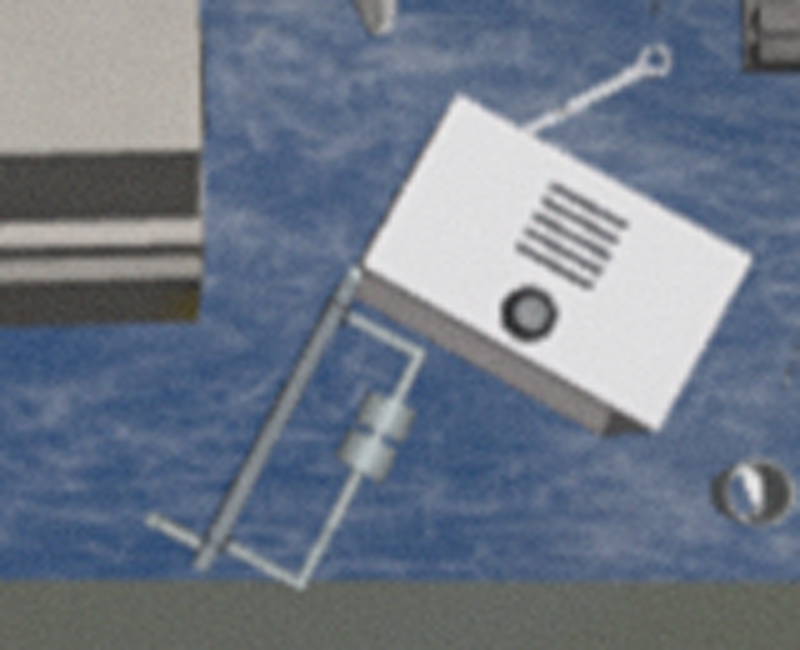

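```bash
python3 - <<'E'
from h import *
f=viewer.grab_frame('wrist')
for v in (158,192,112,150,68,103): print(v,pxh(f,320,v,.094)[:2])
E
python3 -m inch '[{"fingers":0.5,"delta_pos":[5,0.2,0],"twist":[0,0,0]},{"fingers":0.5,"delta_pos":[5,0,0],"twist":[0,0,0]},{"fingers":0.5,"delta_pos":[4,0,0],"twist":[0,0,0]},{"fingers":0.5,"delta_pos":[0,0,0],"twist":[0,0,0]},{"fingers":0.5,"delta_pos":[0,0,0],"twist":[0,0,0]}]'
python3 - <<'E'
from h import *
st();go([.4497,.36,.042],yawR(0));f=viewer.grab_frame('wrist');cv2.imwrite('pics/ac_w.png',f['pixels'])
E
```

```text
158 [0.44915762 0.37886163]
192 [0.44906759 0.34606807]
112 [0.44927165 0.42039974]
150 [0.44917807 0.38631133]
68 [0.44937316 0.45737769]
103 [0.44929299 0.42817295]
time: 27.75
tool_pos: [0.4516, 0.3616, 0.1234]
tool_rot: [0.708, 0.001, 0.706, 0.0]
contact_force: [0.2, -0.3, 1.2]
gripper_width: 0.747
t 27.75 tcp [0.4516 0.3616 0.1234] axes(x,y,z cols) [[0.002, 0.001, 1.0], [0.001, 1.0, -0.001], [-1.0, 0.001, 0.002]] F [ 0.2 -0.3  1.2] g 0.75 q [ 0.55  0.03  1.82 -0.    1.29  0.55]
delta cm [ 8.14 -0.17 -0.21]
twist deg [-0.07  0.14 -0.09]
```

View pics/ac_w.png

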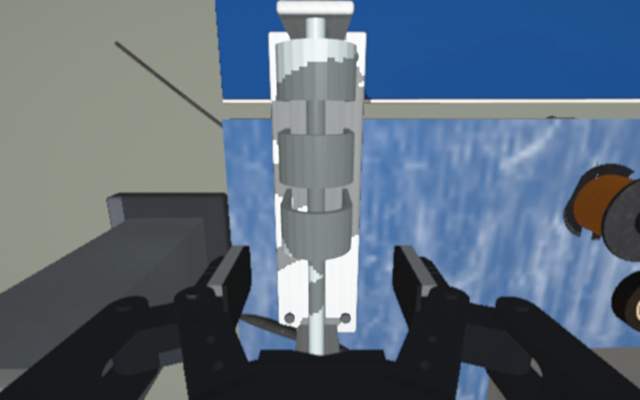

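```bash
python3 - <<'E'
from h import *
f=viewer.grab_frame('wrist')
for v in (211,258,137,188): print(v,pxh(f,317,v,.094)[:2])
E
python3 -m inch '[{"fingers":0.5,"delta_pos":[4,0,0],"twist":[0,0,0]},{"fingers":0.5,"delta_pos":[2.5,0,0],"twist":[0,0,0]},{"fingers":0.5,"delta_pos":[1.5,0,0],"twist":[0,0,0]},{"fingers":0.5,"delta_pos":[0,0,0],"twist":[0,0,0]},{"fingers":0.5,"delta_pos":[0,0,0],"twist":[0,0,0]}]'
python3 - <<'E'
from h import *
st();go([.4497,.36,.042],yawR(0));f=viewer.grab_frame('wrist');cv2.imwrite('pics/ad_w.png',f['pixels'])
E
```

```text
211 [0.4501265  0.37492105]
258 [0.45000207 0.34693692]
137 [0.45030335 0.41469471]
188 [0.45018382 0.38781172]
time: 28.48
tool_pos: [0.4516, 0.3622, 0.0431]
tool_rot: [0.708, 0.001, 0.706, 0.0]
contact_force: [-0.4, -0.5, 0.4]
gripper_width: 0.751
t 28.48 tcp [0.4516 0.3622 0.0431] axes(x,y,z cols) [[0.002, 0.0, 1.0], [0.001, 1.0, -0.0], [-1.0, 0.001, 0.002]] F [-0.4 -0.5  0.4] g 0.75 q [0.55 0.13 1.86 0.   1.14 0.55]
delta cm [ 0.11 -0.22 -0.19]
twist deg [-0.02  0.14 -0.09]
```

View pics/ad_w.png

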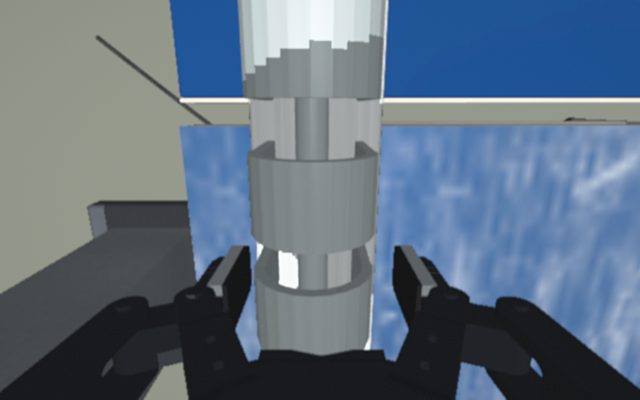

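```bash
python3 -m inch '[{"fingers":-1,"delta_pos":[0.1,0,-0.15],"twist":[0,0,0]},{"fingers":-1,"delta_pos":[0,0,0],"twist":[0,0,0]},{"fingers":-1,"delta_pos":[0,0,0],"twist":[0,0,0]},{"fingers":-1,"delta_pos":[0,0,0],"twist":[0,0,0]},{"fingers":-1,"delta_pos":[0,0,0],"twist":[0,0,0]}]'
python3 -m inch '[{"fingers":-1,"delta_pos":[-5.5,0,0],"twist":[0,0,0]},{"fingers":-1,"delta_pos":[-5.5,0,0],"twist":[0,0,0]},{"fingers":-1,"delta_pos":[-5.5,0,0],"twist":[0,0,0]},{"fingers":-1,"delta_pos":[-5.3,0,0],"twist":[0,0,0]},{"fingers":-1,"delta_pos":[0,-6,0],"twist":[0,0,0]}]'
python3 -m inch '[{"fingers":-1,"delta_pos":[0,-6,0],"twist":[0,0,0]},{"fingers":-1,"delta_pos":[0,-6,0],"twist":[0,0,0]},{"fingers":-1,"delta_pos":[0,-6,0],"twist":[0,0,0]},{"fingers":-1,"delta_pos":[0,-6,0],"twist":[0,0,0]},{"fingers":-1,"delta_pos":[0,-6,0],"twist":[0,0,0]}]'
python3 -m inch '[{"fingers":-1,"delta_pos":[0,-6.2,0],"twist":[0,0,0]},{"fingers":-1,"delta_pos":[0,-6.2,0],"twist":[0,0,0]},{"fingers":-1,"delta_pos":[0,-6.2,0.1],"twist":[0,0,0]},{"fingers":-1,"delta_pos":[0,0,0],"twist":[-10.35,0,0]},{"fingers":-1,"delta_pos":[0,0,0],"twist":[-10.35,0,0]}]'
python3 -m inch '[{"fingers":-1,"delta_pos":[0,0,0],"twist":[-10.35,0,0]},{"fingers":-1,"delta_pos":[0,0,0],"twist":[-10.35,0,0]},{"fingers":-1,"delta_pos":[0,0,0],"twist":[-10.35,0,0]},{"fingers":-1,"delta_pos":[0,0,0],"twist":[-10.35,0,0]},{"fingers":-1,"delta_pos":[0,0,0],"twist":[0,0,0]}]'
python3 - <<'E'
from h import *
st();go([.4505,-.1838,.134],yawR(62.1));f=viewer.grab_frame('wrist');cv2.imwrite('pics/ae_w.png',f['pixels'])
E
```

```text
time: 29.15
tool_pos: [0.4495, 0.362, 0.0419]
tool_rot: [0.708, 0.0, 0.707, 0.0]
contact_force: [-1.9, -1.4, 6.2]
gripper_width: 0.517
time: 29.78
tool_pos: [0.4512, 0.304, 0.2653]
tool_rot: [0.711, 0.0, 0.703, 0.004]
contact_force: [0.3, -1.1, -1.0]
gripper_width: 0.513
time: 30.4
tool_pos: [0.4484, -0.0003, 0.2585]
tool_rot: [0.708, -0.0, 0.707, -0.0]
contact_force: [1.5, -1.0, -0.8]
gripper_width: 0.518
time: 31.02
tool_pos: [0.4493, -0.1855, 0.2581]
tool_rot: [0.695, -0.128, 0.695, 0.128]
contact_force: [0.5, 0.5, -0.9]
gripper_width: 0.516
time: 31.65
tool_pos: [0.4496, -0.1844, 0.2582]
tool_rot: [0.606, -0.364, 0.606, 0.364]
contact_force: [0.2, -0.5, -1.0]
gripper_width: 0.513
t 31.65 tcp [ 0.4496 -0.1844  0.2582] axes(x,y,z cols) [[0.0, -0.883, 0.47], [-0.0, 0.47, 0.883], [-1.0, -0.0, -0.0]] F [ 0.2 -0.5 -1. ] g 0.51 q [-0.54 -0.3   1.89 -0.    1.55 -1.62]
delta cm [12.42 -0.05  0.1 ]
twist deg [-0.14 -0.    0.  ]
```

View pics/ae_w.png

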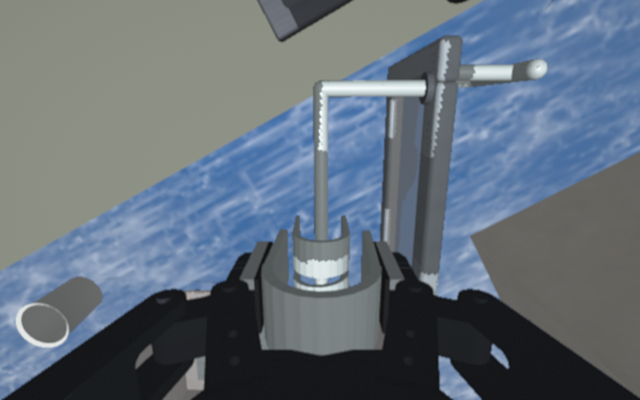

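```bash
python3 - <<'E'
from h import *
f=viewer.grab_frame('wrist');s=manip.state();M=toolrot(s).as_matrix();d=np.array([-.884,.468])
crop(f["pixels"],240,200,400,370,4,"af_w")
for v in (238,241): print(v,(pxh(f,321,v,.185)[:2]-[.4735,-.196])@d)
for v in (293,354):
    print(v,(M.T@(pxh(f,321,v,s["tool_pos"][2]+.052)-s["tool_pos"]))[1])
E
```

```text
238 0.0057435001841387966
241 0.003490716125876934
293 0.013063170706889737
354 -0.00926237371448698
```

View pics/af_w.png

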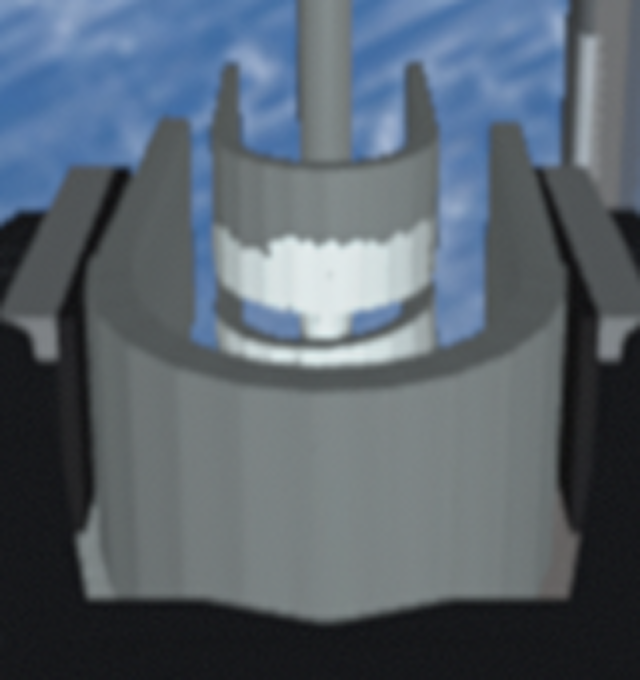

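```bash
python3 -m inch '[{"fingers":-1,"delta_pos":[4.5,0,0.1],"twist":[0,0,0]},{"fingers":-1,"delta_pos":[3.5,0,0],"twist":[0,0,0]},{"fingers":-1,"delta_pos":[2,0,0],"twist":[0,0,0]},{"fingers":-1,"delta_pos":[1.5,0,0],"twist":[0,0,0]},{"fingers":-1,"delta_pos":[0.9,0,0],"twist":[0,0,0]}]'
python3 -m inch '[{"fingers":-1,"delta_pos":[0,0,0],"twist":[0,0,0]},{"fingers":-1,"delta_pos":[0,0,0],"twist":[0,0,0]}]'
python3 - <<'E'
from h import *
st();f=viewer.grab_frame('wrist');cv2.imwrite('pics/ag_w.png',f['pixels'])
f=viewer.grab_frame('side');crop(f['pixels'],280,110,400,210,6,'ag_s')
E
```

```text
time: 32.38
tool_pos: [0.4502, -0.1836, 0.1338]
tool_rot: [0.606, -0.364, 0.606, 0.364]
contact_force: [-0.1, 0.0, -0.7]
gripper_width: 0.512
time: 32.62
tool_pos: [0.4508, -0.184, 0.1353]
tool_rot: [0.606, -0.365, 0.606, 0.364]
contact_force: [-0.8, 0.2, -0.5]
gripper_width: 0.517
t 32.62 tcp [ 0.4508 -0.184   0.1353] axes(x,y,z cols) [[0.001, -0.883, 0.468], [-0.001, 0.468, 0.883], [-1.0, -0.002, -0.0]] F [-0.8  0.2 -0.5] g 0.52 q [-0.54 -0.21  2.02 -0.    1.32 -1.62]
```

View pics/ag_w.png

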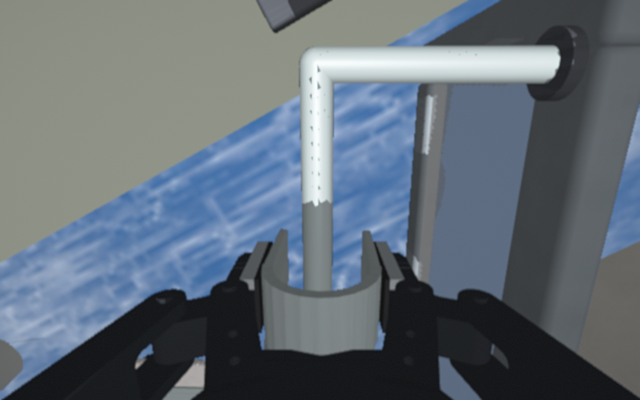

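View pics/ag_s.png

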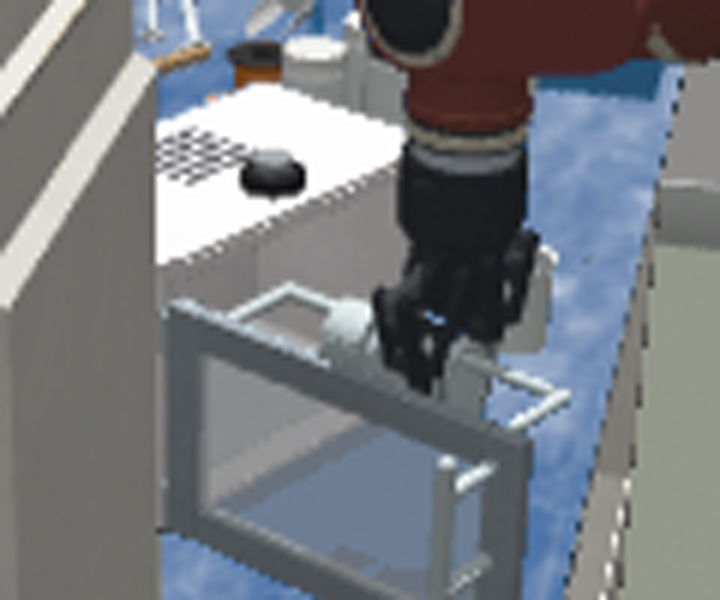

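Seated on the rail; release and lift 1 mm lower first.

```bash
python3 -m inch '[{"fingers":-1,"delta_pos":[0.1,0,0],"twist":[0,0,0]},{"fingers":0.3,"delta_pos":[0,0,0],"twist":[0,0,0]},{"fingers":0.3,"delta_pos":[0,0,0],"twist":[0,0,0]},{"fingers":0.3,"delta_pos":[0,0,0],"twist":[0,0,0]}]'
python3 -m inch '[{"fingers":0.3,"delta_pos":[-2.5,0,0],"twist":[0,0,0]},{"fingers":0.3,"delta_pos":[-5,0,0],"twist":[0,0,0]},{"fingers":0.4,"delta_pos":[-5.1,0,0],"twist":[0,0,0]},{"fingers":0.4,"delta_pos":[0,0,0],"twist":[0,0,0]}]'
python3 - <<'E'
from h import *
st();f=viewer.grab_frame('wrist');cv2.imwrite('pics/ah_w.png',f['pixels'])
E
```

```text
time: 33.22
tool_pos: [0.4503, -0.1837, 0.1334]
tool_rot: [0.606, -0.365, 0.606, 0.365]
contact_force: [0.4, -0.4, -1.1]
gripper_width: 0.651
time: 33.72
tool_pos: [0.4525, -0.185, 0.2653]
tool_rot: [0.608, -0.368, 0.604, 0.361]
contact_force: [0.2, 0.2, -0.5]
gripper_width: 0.695
t 33.73 tcp [ 0.4525 -0.185   0.2653] axes(x,y,z cols) [[0.009, -0.884, 0.468], [-0.005, 0.468, 0.884], [-1.0, -0.01, -0.001]] F [ 0.2  0.2 -0.5] g 0.7 q [-0.54 -0.31  1.88 -0.    1.55 -1.62]
```

View pics/ah_w.png

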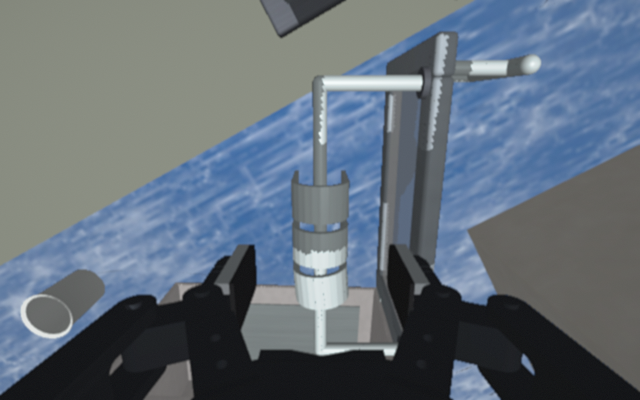

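```bash
python3 -m inch '[{"fingers":0.5,"delta_pos":[0,0,0],"twist":[10.35,0,0]},{"fingers":0.5,"delta_pos":[0,0,0],"twist":[10.35,0,0]},{"fingers":0.5,"delta_pos":[0,0,0],"twist":[10.35,0,0]},{"fingers":0.5,"delta_pos":[0,0,0],"twist":[10.35,0,0]},{"fingers":0.5,"delta_pos":[0,0,0],"twist":[10.35,0,0]}]'
python3 -m inch '[{"fingers":0.5,"delta_pos":[0,0,0],"twist":[10.35,0,0]},{"fingers":0.5,"delta_pos":[0,6,0],"twist":[0,0,0]},{"fingers":0.5,"delta_pos":[0,6,0],"twist":[0,0,0]},{"fingers":0.5,"delta_pos":[0,6,0],"twist":[0,0,0]},{"fingers":0.5,"delta_pos":[0,6,0],"twist":[0,0,0]}]'
python3 -m inch '[{"fingers":0.5,"delta_pos":[0,6,0],"twist":[0,0,0]},{"fingers":0.5,"delta_pos":[0,6,0],"twist":[0,0,0]},{"fingers":0.5,"delta_pos":[0,6,0],"twist":[0,0,0]},{"fingers":0.5,"delta_pos":[0,6,0],"twist":[0,0,0]},{"fingers":0.5,"delta_pos":[0,6,0],"twist":[0,0,0]}]'
python3 -m inch '[{"fingers":0.5,"delta_pos":[0,4.6,0],"twist":[0,0,0]},{"fingers":0.5,"delta_pos":[5,0,0],"twist":[0,0,0]},{"fingers":0.5,"delta_pos":[5,0,0],"twist":[0,0,0]},{"fingers":0.5,"delta_pos":[0,0,0],"twist":[0,0,0]},{"fingers":0.5,"delta_pos":[0,0,0],"twist":[0,0,0]}]'
python3 - <<'E'
from h import *
st();go([.4497,.402,.042],yawR(0));f=viewer.grab_frame('wrist');cv2.imwrite('pics/ai_w.png',f['pixels'])
crop(f["pixels"],260,0,370,300,2.6,"ai_c")
E
```

```text
time: 34.4
tool_pos: [0.4494, -0.1832, 0.2569]
tool_rot: [0.703, -0.061, 0.705, 0.062]
contact_force: [-0.2, -0.9, 0.4]
gripper_width: 0.753
time: 35.02
tool_pos: [0.4492, 0.0581, 0.2573]
tool_rot: [0.706, 0.0, 0.708, -0.0]
contact_force: [1.3, -0.0, 0.1]
gripper_width: 0.75
time: 35.65
tool_pos: [0.4493, 0.3579, 0.257]
tool_rot: [0.706, -0.001, 0.708, -0.001]
contact_force: [0.5, 0.2, 0.9]
gripper_width: 0.75
time: 36.28
tool_pos: [0.4508, 0.4025, 0.1602]
tool_rot: [0.707, 0.0, 0.707, -0.0]
contact_force: [0.4, -0.4, 0.6]
gripper_width: 0.749
t 36.27 tcp [0.4508 0.4025 0.1602] axes(x,y,z cols) [[0.001, 0.001, 1.0], [0.0, 1.0, -0.001], [-1.0, 0.0, 0.001]] F [ 0.4 -0.4  0.6] g 0.75 q [0.61 0.06 1.73 0.   1.35 0.61]
delta cm [11.82 -0.05 -0.11]
twist deg [-0.03  0.03 -0.02]
```

View pics/ai_w.png

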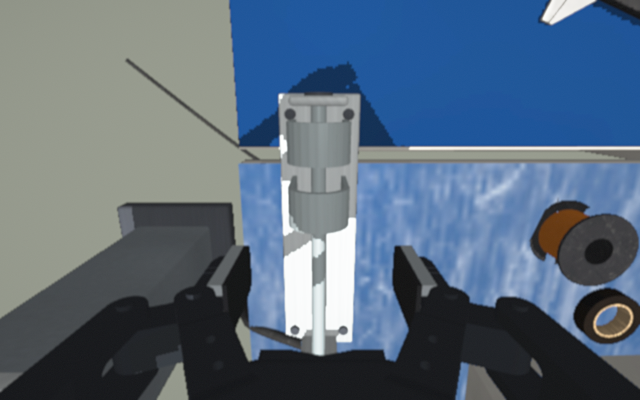

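```bash
python3 - <<'E'
from h import *
f=viewer.grab_frame('wrist')
for v in (194,234,121,165): print(v,pxh(f,319,v,.094)[:2])
E
python3 -m inch '[{"fingers":0.5,"delta_pos":[4,0,0],"twist":[0,0,0]},{"fingers":0.5,"delta_pos":[4,0,0],"twist":[0,0,0]},{"fingers":0.5,"delta_pos":[2.3,0,0],"twist":[0,0,0]},{"fingers":0.5,"delta_pos":[1.5,0,0],"twist":[0,0,0]},{"fingers":0.5,"delta_pos":[0,0,0],"twist":[0,0,0]}]'
python3 -m inch '[{"fingers":0.5,"delta_pos":[0,0,0],"twist":[0,0,0]}]'
python3 - <<'E'
from h import *
st();go([.4497,.402,.042],yawR(0));f=viewer.grab_frame('wrist');cv2.imwrite('pics/aj_w.png',f['pixels'])
E
```

```text
194 [0.45043944 0.41544434]
234 [0.4503696  0.38746208]
121 [0.45055545 0.46192417]
165 [0.4504872  0.43457825]
time: 37.0
tool_pos: [0.4507, 0.4024, 0.0417]
tool_rot: [0.707, 0.0, 0.707, -0.0]
contact_force: [-0.5, 0.8, 0.1]
gripper_width: 0.747
time: 37.12
tool_pos: [0.4517, 0.4031, 0.0433]
tool_rot: [0.708, 0.001, 0.706, 0.0]
contact_force: [-0.6, -0.2, -0.0]
gripper_width: 0.748
t 37.12 tcp [0.4517 0.4031 0.0433] axes(x,y,z cols) [[0.003, 0.0, 1.0], [0.002, 1.0, -0.0], [-1.0, 0.002, 0.003]] F [-0.6 -0.2 -0. ] g 0.75 q [0.61 0.19 1.8  0.   1.15 0.61]
delta cm [ 0.13 -0.11 -0.2 ]
twist deg [-0.03  0.15 -0.1 ]
```

View pics/aj_w.png

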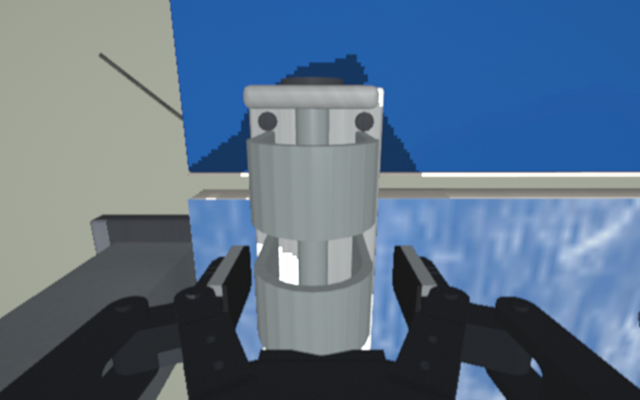

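```bash
python3 -m inch '[{"fingers":-1,"delta_pos":[0.1,0,-0.1],"twist":[0,0,0]},{"fingers":-1,"delta_pos":[0,0,0],"twist":[0,0,0]},{"fingers":-1,"delta_pos":[0,0,0],"twist":[0,0,0]},{"fingers":-1,"delta_pos":[0,0,0],"twist":[0,0,0]},{"fingers":-1,"delta_pos":[0,0,0],"twist":[0,0,0]}]'
python3 -m inch '[{"fingers":-1,"delta_pos":[-5.5,0,0],"twist":[0,0,0]},{"fingers":-1,"delta_pos":[-5.5,0,0],"twist":[0,0,0]},{"fingers":-1,"delta_pos":[-5.5,0,0],"twist":[0,0,0]},{"fingers":-1,"delta_pos":[-5.3,0,0],"twist":[0,0,0]},{"fingers":-1,"delta_pos":[0,-6,0],"twist":[0,0,0]}]'
python3 -m inch '[{"fingers":-1,"delta_pos":[0,-6,0],"twist":[0,0,0]},{"fingers":-1,"delta_pos":[0,-6,0],"twist":[0,0,0]},{"fingers":-1,"delta_pos":[0,-6,0],"twist":[0,0,0]},{"fingers":-1,"delta_pos":[0,-6,0],"twist":[0,0,0]},{"fingers":-1,"delta_pos":[0,-6,0],"twist":[0,0,0]}]'
python3 -m inch '[{"fingers":-1,"delta_pos":[0,-6,0],"twist":[0,0,0]},{"fingers":-1,"delta_pos":[0,-6,-1],"twist":[0,0,0]},{"fingers":-1,"delta_pos":[0,-6,-1],"twist":[0,0,0]},{"fingers":-1,"delta_pos":[0,-3,-1.1],"twist":[-10.35,0,0]},{"fingers":-1,"delta_pos":[0,0,0],"twist":[-10.35,0,0]}]'
python3 -m inch '[{"fingers":-1,"delta_pos":[0,0,0],"twist":[-10.35,0,0]},{"fingers":-1,"delta_pos":[0,0,0],"twist":[-10.35,0,0]},{"fingers":-1,"delta_pos":[0,0,0],"twist":[-10.35,0,0]},{"fingers":-1,"delta_pos":[0,0,0],"twist":[-10.35,0,0]},{"fingers":-1,"delta_pos":[0,0,0],"twist":[0,0,0]}]'
python3 - <<'E'
from h import *
st();go([.4187,-.167,.134],yawR(62.1));f=viewer.grab_frame('wrist');cv2.imwrite('pics/ak_w.png',f['pixels'])
f=viewer.grab_frame('wrist');s=manip.state();M=toolrot(s).as_matrix();d=np.array([-.884,.468])
crop(f["pixels"],240,200,400,370,4,"ak_c")
E
```

```text
time: 37.8
tool_pos: [0.4499, 0.4029, 0.0421]
tool_rot: [0.707, 0.0, 0.707, 0.0]
contact_force: [-1.8, -0.4, 6.0]
gripper_width: 0.517
time: 38.42
tool_pos: [0.4517, 0.3451, 0.2658]
tool_rot: [0.711, 0.001, 0.703, 0.004]
contact_force: [0.8, -1.5, -0.3]
gripper_width: 0.519
time: 39.05
tool_pos: [0.4489, 0.0406, 0.2587]
tool_rot: [0.708, -0.0, 0.707, -0.0]
contact_force: [1.0, -0.8, -1.2]
gripper_width: 0.518
time: 39.67
tool_pos: [0.4173, -0.1696, 0.2584]
tool_rot: [0.696, -0.128, 0.696, 0.127]
contact_force: [-0.3, 0.2, -0.2]
gripper_width: 0.521
time: 40.3
tool_pos: [0.4181, -0.1675, 0.2585]
tool_rot: [0.606, -0.364, 0.606, 0.364]
contact_force: [-0.6, 1.4, -0.5]
gripper_width: 0.518
t 40.3 tcp [ 0.4181 -0.1675  0.2585] axes(x,y,z cols) [[0.0, -0.883, 0.47], [-0.0, 0.47, 0.883], [-1.0, -0.0, 0.0]] F [-0.6  1.4 -0.5] g 0.52 q [-0.55 -0.4   1.97  0.    1.58 -1.63]
delta cm [12.45 -0.02  0.07]
twist deg [-0.14  0.    0.02]
```

View pics/ak_w.png

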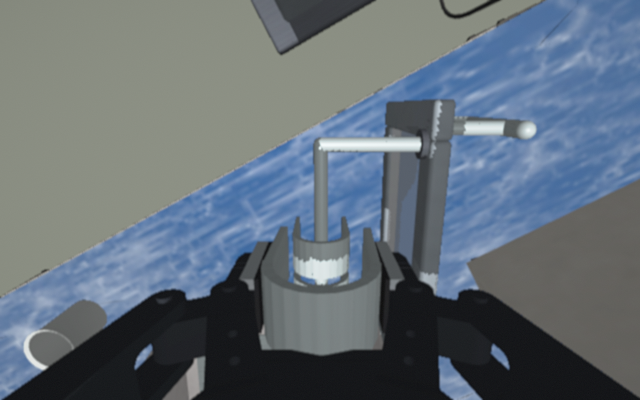

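View pics/ak_c.png

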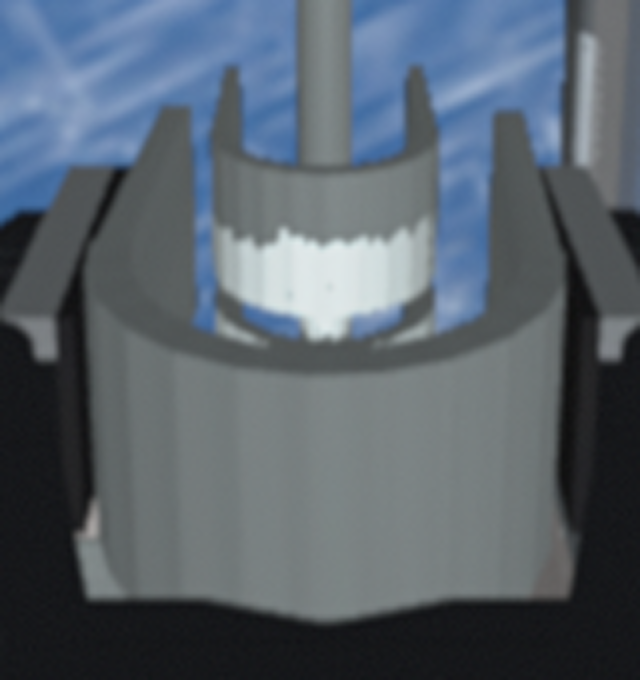

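```bash
python3 -m inch '[{"fingers":-1,"delta_pos":[4.5,0,0.1],"twist":[0,0,0]},{"fingers":-1,"delta_pos":[3.5,0,0],"twist":[0,0,0]},{"fingers":-1,"delta_pos":[2,0,0],"twist":[0,0,0]},{"fingers":-1,"delta_pos":[1.5,0,0],"twist":[0,0,0]},{"fingers":-1,"delta_pos":[1,0,0],"twist":[0,0,0]}]'
python3 -m inch '[{"fingers":-1,"delta_pos":[0,0,0],"twist":[0,0,0]},{"fingers":-1,"delta_pos":[0,0,0],"twist":[0,0,0]}]'
python3 - <<'E'
from h import *
st();f=viewer.grab_frame('wrist');cv2.imwrite('pics/al_w.png',f['pixels'])
f=viewer.grab_frame('side');crop(f['pixels'],280,110,400,210,6,'al_s')
E
```

```text
time: 41.02
tool_pos: [0.4187, -0.1668, 0.1329]
tool_rot: [0.606, -0.364, 0.606, 0.364]
contact_force: [-1.7, 0.6, 16.2]
gripper_width: 0.515
time: 41.28
tool_pos: [0.4191, -0.167, 0.1339]
tool_rot: [0.606, -0.365, 0.606, 0.364]
contact_force: [0.1, 0.3, -0.4]
gripper_width: 0.52
t 41.27 tcp [ 0.4191 -0.167   0.1339] axes(x,y,z cols) [[0.001, -0.883, 0.468], [-0.001, 0.468, 0.883], [-1.0, -0.001, -0.0]] F [ 0.1  0.3 -0.4] g 0.52 q [-0.54 -0.3   2.1   0.    1.34 -1.63]
```

View pics/al_w.png

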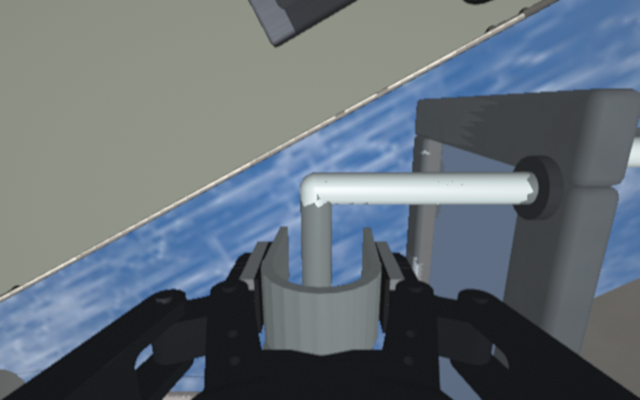

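View pics/al_s.png

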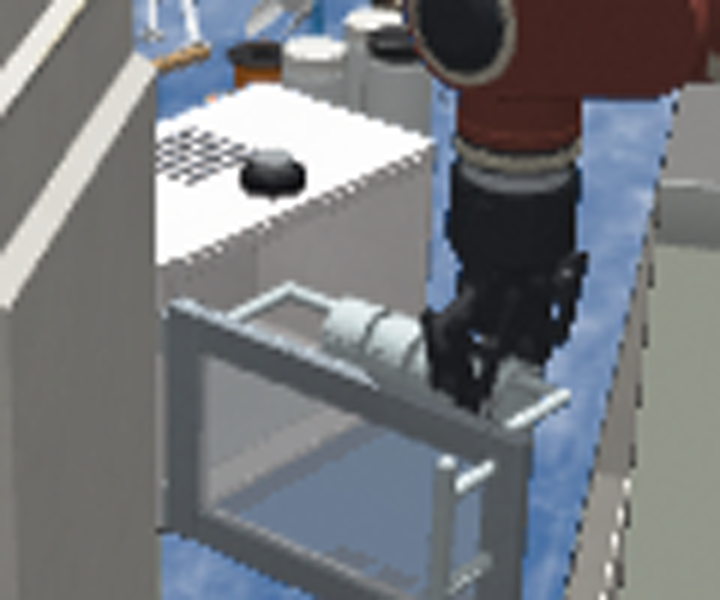

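```bash
python3 -m inch '[{"fingers":0.3,"delta_pos":[0,0,0],"twist":[0,0,0]},{"fingers":0.3,"delta_pos":[0,0,0],"twist":[0,0,0]},{"fingers":0.3,"delta_pos":[0,0,0],"twist":[0,0,0]}]'
python3 -m inch '[{"fingers":0.3,"delta_pos":[-2.5,0,0],"twist":[0,0,0]},{"fingers":0.3,"delta_pos":[-5,0,0],"twist":[0,0,0]},{"fingers":0.4,"delta_pos":[-5.1,0,0],"twist":[0,0,0]},{"fingers":0.4,"delta_pos":[0,0,0],"twist":[0,0,0]},{"fingers":0.4,"delta_pos":[0,0,0],"twist":[0,0,0]}]'
python3 - <<'E'
from h import *
st();f=viewer.grab_frame('wrist');cv2.imwrite('pics/am_w.png',f['pixels']);crop(f["pixels"],270,130,370,350,3,"am_c")
E
```

```text
time: 41.75
tool_pos: [0.4187, -0.1668, 0.1334]
tool_rot: [0.606, -0.365, 0.606, 0.365]
contact_force: [-0.7, -0.5, 0.2]
gripper_width: 0.648
time: 42.38
tool_pos: [0.4185, -0.1667, 0.2589]
tool_rot: [0.606, -0.364, 0.606, 0.365]
contact_force: [-0.1, -0.8, -0.6]
gripper_width: 0.7
t 42.38 tcp [ 0.4185 -0.1667  0.2589] axes(x,y,z cols) [[-0.0, -0.884, 0.468], [0.0, 0.468, 0.884], [-1.0, 0.0, 0.0]] F [-0.1 -0.8 -0.6] g 0.7 q [-0.54 -0.4   1.97  0.    1.58 -1.63]
```

View pics/am_w.png

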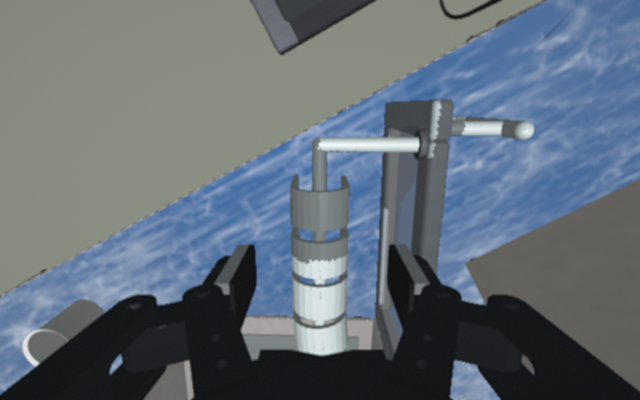

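View pics/am_c.png

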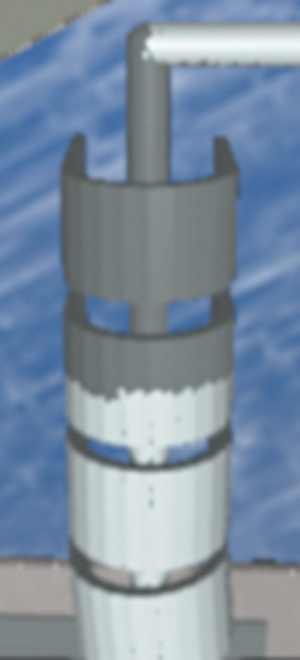

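```bash
python3 -m inch '[{"fingers":0.5,"delta_pos":[0,0,0],"twist":[10.35,0,0]},{"fingers":0.5,"delta_pos":[0,0,0],"twist":[10.35,0,0]},{"fingers":0.5,"delta_pos":[0,0,0],"twist":[10.35,0,0]},{"fingers":0.5,"delta_pos":[0,0,0],"twist":[10.35,0,0]},{"fingers":0.5,"delta_pos":[0,0,0],"twist":[10.35,0,0]}]'
python3 -m inch '[{"fingers":0.5,"delta_pos":[0,0,0],"twist":[10.35,0,0]},{"fingers":0.5,"delta_pos":[0,6,1],"twist":[0,0,0]},{"fingers":0.5,"delta_pos":[0,6,1.1],"twist":[0,0,0]},{"fingers":0.5,"delta_pos":[0,6,1],"twist":[0,0,0]},{"fingers":0.5,"delta_pos":[0,6,0],"twist":[0,0,0]}]'
python3 -m inch '[{"fingers":0.5,"delta_pos":[0,6,0],"twist":[0,0,0]},{"fingers":0.5,"delta_pos":[0,6,0],"twist":[0,0,0]},{"fingers":0.5,"delta_pos":[0,6,0],"twist":[0,0,0]},{"fingers":0.5,"delta_pos":[0,6,0],"twist":[0,0,0]},{"fingers":0.5,"delta_pos":[0,6,0],"twist":[0,0,0]}]'
python3 -m inch '[{"fingers":0.5,"delta_pos":[0,6,0],"twist":[0,0,0]},{"fingers":0.5,"delta_pos":[5,1.6,0],"twist":[0,0,0]},{"fingers":0.5,"delta_pos":[5,0,0],"twist":[0,0,0]},{"fingers":0.5,"delta_pos":[0,0,0],"twist":[0,0,0]},{"fingers":0.5,"delta_pos":[0,0,0],"twist":[0,0,0]}]'
python3 - <<'E'
from h import *
st();go([.4499,.449,.042],yawR(0));f=viewer.grab_frame('wrist');cv2.imwrite('pics/an_w.png',f['pixels'])
f=viewer.grab_frame('top');crop(f['pixels'],280,130,440,260,5,'an_t')
E
```

```text
time: 43.05
tool_pos: [0.4178, -0.1662, 0.2569]
tool_rot: [0.703, -0.061, 0.706, 0.062]
contact_force: [0.7, -0.5, -0.6]
gripper_width: 0.748
time: 43.68
tool_pos: [0.4489, 0.0751, 0.257]
tool_rot: [0.706, 0.0, 0.708, -0.0]
contact_force: [1.1, 0.3, -1.2]
gripper_width: 0.753
time: 44.3
tool_pos: [0.4487, 0.3748, 0.2568]
tool_rot: [0.706, -0.001, 0.708, -0.001]
contact_force: [1.0, -1.5, 0.5]
gripper_width: 0.749
time: 44.92
tool_pos: [0.4502, 0.4492, 0.1601]
tool_rot: [0.707, 0.0, 0.707, -0.0]
contact_force: [0.9, 0.4, 1.0]
gripper_width: 0.754
t 44.92 tcp [0.4502 0.4492 0.1601] axes(x,y,z cols) [[0.0, 0.001, 1.0], [0.0, 1.0, -0.001], [-1.0, 0.0, 0.0]] F [0.9 0.4 1. ] g 0.75 q [0.67 0.13 1.65 0.   1.36 0.67]
delta cm [11.81 -0.03 -0.04]
twist deg [-0.04  0.02 -0.02]
```

View pics/an_w.png

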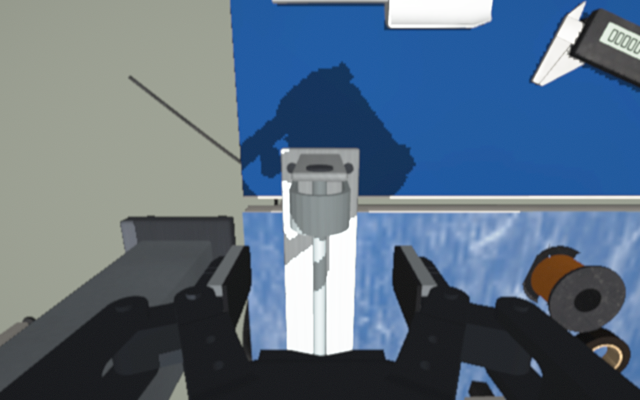

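View pics/an_t.png

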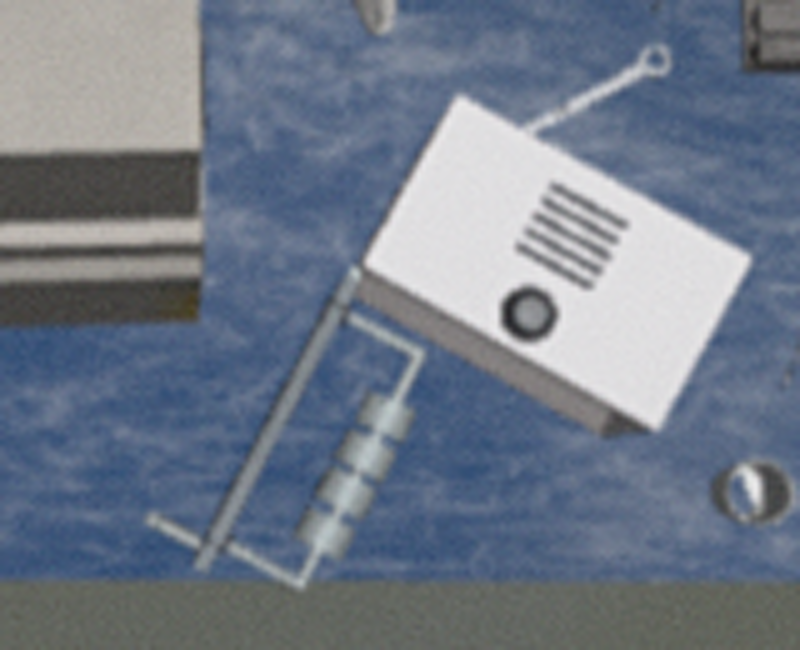

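```bash
python3 - <<'E'
from h import *
f=viewer.grab_frame('wrist')
for v in (196,236): print(v,pxh(f,319,v,.094)[:2])
E
python3 -m inch '[{"fingers":0.5,"delta_pos":[4,0,0],"twist":[0,0,0]},{"fingers":0.5,"delta_pos":[4,0,0],"twist":[0,0,0]},{"fingers":0.5,"delta_pos":[2.3,0,0],"twist":[0,0,0]},{"fingers":0.5,"delta_pos":[1.5,0,0],"twist":[0,0,0]},{"fingers":0.5,"delta_pos":[0,0,0],"twist":[0,0,0]}]'
python3 -m inch '[{"fingers":0.5,"delta_pos":[0,0,0],"twist":[0,0,0]}]'
python3 - <<'E'
from h import *
st();go([.4499,.449,.042],yawR(0));f=viewer.grab_frame('wrist');cv2.imwrite('pics/ao_w.png',f['pixels'])
E
```

```text
196 [0.450277   0.46094449]
236 [0.45020003 0.43277031]
time: 45.7
tool_pos: [0.4501, 0.4492, 0.0415]
tool_rot: [0.707, 0.0, 0.707, -0.0]
contact_force: [0.4, 0.2, 0.3]
gripper_width: 0.751
time: 45.82
tool_pos: [0.451, 0.45, 0.0432]
tool_rot: [0.708, 0.001, 0.706, 0.001]
contact_force: [0.3, 0.2, 0.4]
gripper_width: 0.752
t 45.83 tcp [0.451  0.45   0.0432] axes(x,y,z cols) [[0.002, 0.0, 1.0], [0.002, 1.0, -0.0], [-1.0, 0.002, 0.002]] F [0.3 0.2 0.4] g 0.75 q [ 0.67  0.26  1.72 -0.    1.16  0.67]
delta cm [ 0.12 -0.1  -0.11]
twist deg [-0.02  0.14 -0.11]
```

View pics/ao_w.png

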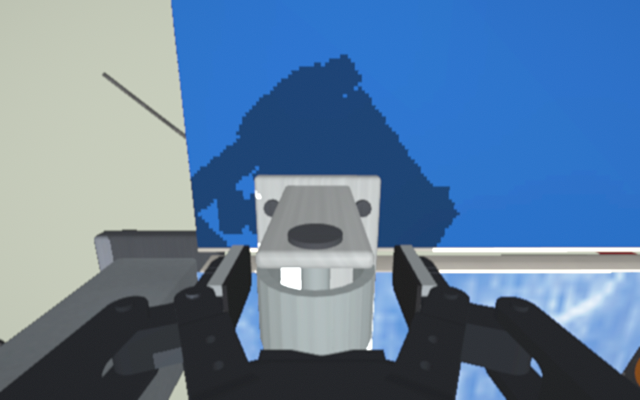

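```bash
python3 -m inch '[{"fingers":0.4,"delta_pos":[0.1,-0.2,-0.05],"twist":[0,0,0]},{"fingers":-1,"delta_pos":[0,0,0],"twist":[0,0,0]},{"fingers":-1,"delta_pos":[0,0,0],"twist":[0,0,0]},{"fingers":-1,"delta_pos":[0,0,0],"twist":[0,0,0]},{"fingers":-1,"delta_pos":[0,0,0],"twist":[0,0,0]}]'
python3 -m inch '[{"fingers":-1,"delta_pos":[-5.5,0,0],"twist":[0,0,0]},{"fingers":-1,"delta_pos":[-5.5,0,0],"twist":[0,0,0]},{"fingers":-1,"delta_pos":[-5.5,0,0],"twist":[0,0,0]},{"fingers":-1,"delta_pos":[-5.3,0,0],"twist":[0,0,0]},{"fingers":-1,"delta_pos":[0,-6,0],"twist":[0,0,0]}]'
python3 -m inch '[{"fingers":-1,"delta_pos":[0,-6,0],"twist":[0,0,0]},{"fingers":-1,"delta_pos":[0,-6,0],"twist":[0,0,0]},{"fingers":-1,"delta_pos":[0,-6,0],"twist":[0,0,0]},{"fingers":-1,"delta_pos":[0,-6,0],"twist":[0,0,0]},{"fingers":-1,"delta_pos":[0,-6,0],"twist":[0,0,0]}]'
python3 -m inch '[{"fingers":-1,"delta_pos":[0,-6,0],"twist":[0,0,0]},{"fingers":-1,"delta_pos":[0,-6,0],"twist":[0,0,0]},{"fingers":-1,"delta_pos":[0,-6,0],"twist":[0,0,0]},{"fingers":-1,"delta_pos":[0,-5,3.2],"twist":[0,0,0]},{"fingers":-1,"delta_pos":[0,-5,3.2],"twist":[0,0,0]}]'
python3 -m inch '[{"fingers":-1,"delta_pos":[0,-4.1,3.2],"twist":[-10.35,0,0]},{"fingers":-1,"delta_pos":[0,0,0],"twist":[-10.35,0,0]},{"fingers":-1,"delta_pos":[0,0,0],"twist":[-10.35,0,0]},{"fingers":-1,"delta_pos":[0,0,0],"twist":[-10.35,0,0]},{"fingers":-1,"delta_pos":[0,0,0],"twist":[-10.35,0,0]}]'
python3 -m inch '[{"fingers":-1,"delta_pos":[0,0,0],"twist":[-10.35,0,0]},{"fingers":-1,"delta_pos":[0,0,0],"twist":[0,0,0]}]'
python3 - <<'E'
from h import *
st();go([.546,-.2344,.134],yawR(62.1));f=viewer.grab_frame('wrist');cv2.imwrite('pics/ap_w.png',f['pixels']);crop(f["pixels"],240,180,400,370,4,"ap_c")
E
```

```text
time: 46.5
tool_pos: [0.4498, 0.4474, 0.0412]
tool_rot: [0.707, 0.0, 0.707, -0.0]
contact_force: [-1.4, -2.1, 5.5]
gripper_width: 0.514
time: 47.12
tool_pos: [0.4515, 0.3901, 0.2648]
tool_rot: [0.71, 0.001, 0.704, 0.004]
contact_force: [1.3, -0.5, -0.3]
gripper_width: 0.515
time: 47.75
tool_pos: [0.4487, 0.0855, 0.2577]
tool_rot: [0.707, -0.0, 0.707, 0.0]
contact_force: [0.8, -0.2, 0.0]
gripper_width: 0.515
time: 48.38
tool_pos: [0.5135, -0.1947, 0.2578]
tool_rot: [0.707, 0.001, 0.707, -0.0]
contact_force: [1.0, -0.2, -1.0]
gripper_width: 0.515
time: 49.0
tool_pos: [0.545, -0.2337, 0.2572]
tool_rot: [0.635, -0.31, 0.636, 0.311]
contact_force: [0.8, 0.1, -0.6]
gripper_width: 0.514
time: 49.25
tool_pos: [0.545, -0.2336, 0.2574]
tool_rot: [0.606, -0.364, 0.606, 0.364]
contact_force: [0.4, 0.3, -0.1]
gripper_width: 0.512
t 49.25 tcp [ 0.545  -0.2336  0.2574] axes(x,y,z cols) [[-0.001, -0.883, 0.47], [0.001, 0.47, 0.883], [-1.0, 0.001, 0.0]] F [ 0.4  0.3 -0.1] g 0.51 q [-0.53 -0.04  1.66  0.    1.52 -1.61]
delta cm [12.34 -0.14 -0.02]
twist deg [-0.14  0.01 -0.07]
```

View pics/ap_w.png

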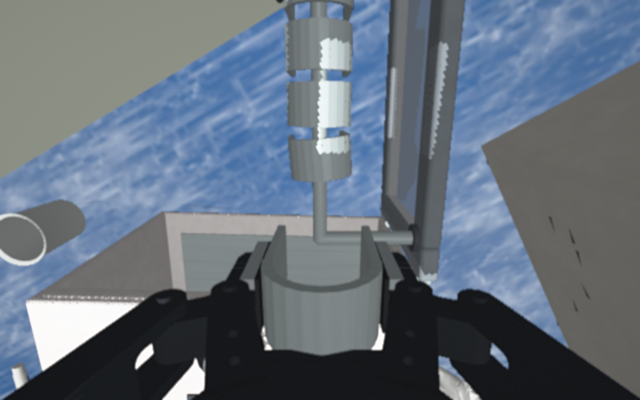

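View pics/ap_c.png

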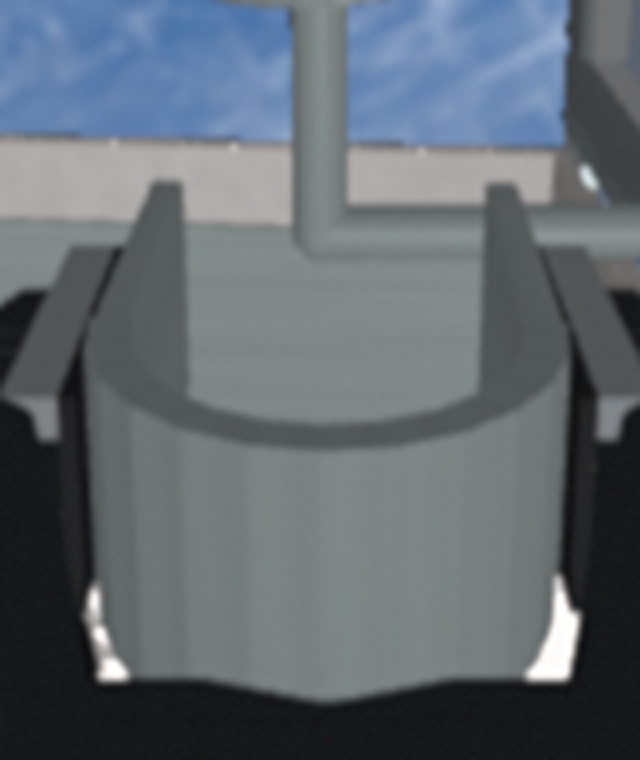

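```bash
python3 - <<'E'
from h import *
f=viewer.grab_frame('wrist');d=np.array([-.884,.468]);n=np.array([-.468,-.884]);s=manip.state()
S=lambda p:(p[:2]-[.4735,-.196])@d
print("tcp",S(s["tool_pos"]))
for v,h in ((181.5,.185),(231,.176),(237.5,.181),(243,.176)): print(v,S(pxh(f,320,v,h)),(pxh(f,320,v,h)[:2]-[.4735,-.196])@n)
M=toolrot(s).as_matrix();print((M.T@(pxh(f,321,291,s["tool_pos"][2]+.052)-s["tool_pos"]))[1])
E
```

```text
tcp -0.0808605398416606
181.5 -0.06104461773349642 0.0011147495101519122
231 -0.09952618458234289 0.0013308015779616707
237.5 -0.10248991446097287 0.001319945776562136
243 -0.10884086249561675 0.0013725769744458228
0.013865340084296436
```

```bash
python3 -m inch '[{"fingers":-1,"delta_pos":[4,0.1,0],"twist":[0,0,0]},{"fingers":-1,"delta_pos":[2,0,0],"twist":[0,0,0]},{"fingers":-1,"delta_pos":[0,0,0],"twist":[0,0,0]},{"fingers":-1,"delta_pos":[0,0,0],"twist":[0,0,0]}]'
python3 - <<'E'
from h import *
st();f=viewer.grab_frame('wrist');cv2.imwrite('pics/aq_w.png',f['pixels'])
f=viewer.grab_frame('side');crop(f['pixels'],280,110,400,210,6,'aq_s')
E
```

```text
time: 49.85
tool_pos: [0.5449, -0.2337, 0.1995]
tool_rot: [0.606, -0.365, 0.606, 0.364]
contact_force: [-0.1, 0.3, -0.9]
gripper_width: 0.509
t 49.85 tcp [ 0.5449 -0.2337  0.1995] axes(x,y,z cols) [[0.001, -0.883, 0.469], [-0.001, 0.469, 0.883], [-1.0, -0.002, -0.0]] F [-0.1  0.3 -0.9] g 0.51 q [-0.53 -0.    1.72  0.    1.42 -1.61]
```

View pics/aq_w.png

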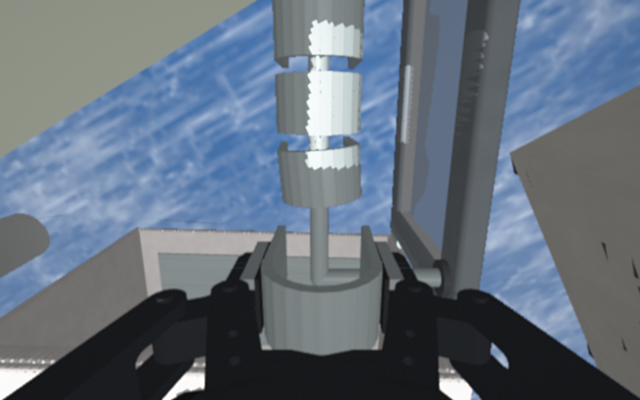

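View pics/aq_s.png

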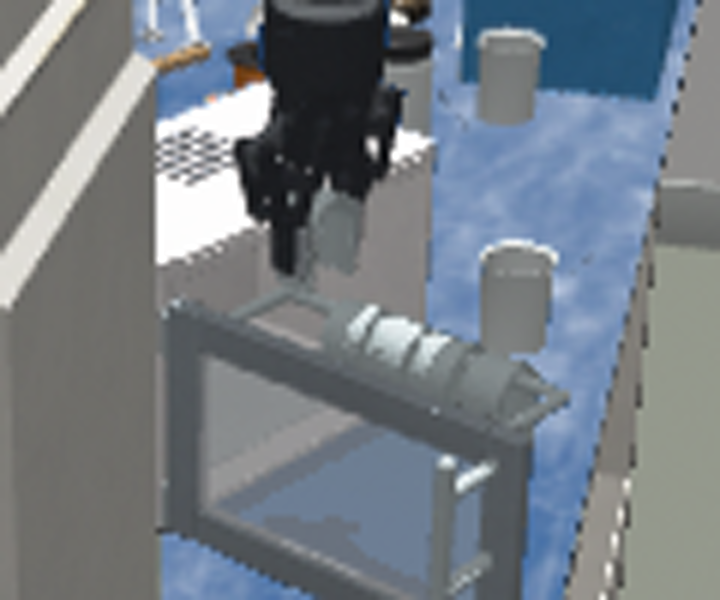

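```bash
python3 -m inch '[{"fingers":-1,"delta_pos":[2.5,0,0],"twist":[0,0,0]},{"fingers":-1,"delta_pos":[1.5,0,0],"twist":[0,0,0]},{"fingers":-1,"delta_pos":[0,0,0],"twist":[0,0,0]}]'
python3 -m inch '[{"fingers":-1,"delta_pos":[1.2,0,0],"twist":[0,0,0]},{"fingers":-1,"delta_pos":[1.1,0,0],"twist":[0,0,0]},{"fingers":-1,"delta_pos":[0.3,0,0],"twist":[0,0,0]},{"fingers":-1,"delta_pos":[0,0,0],"twist":[0,0,0]}]'
python3 - <<'E'
from h import *
st();f=viewer.grab_frame('wrist');cv2.imwrite('pics/ar_w.png',f['pixels'])
f=viewer.grab_frame('side');crop(f['pixels'],280,110,400,210,6,'ar_s')
E
```

```text
time: 50.32
tool_pos: [0.5436, -0.233, 0.1571]
tool_rot: [0.605, -0.364, 0.606, 0.365]
contact_force: [-0.1, 0.2, -1.4]
gripper_width: 0.513
time: 50.82
tool_pos: [0.5444, -0.2334, 0.1324]
tool_rot: [0.606, -0.365, 0.606, 0.364]
contact_force: [0.6, 1.4, -1.0]
gripper_width: 0.514
t 50.83 tcp [ 0.5444 -0.2334  0.1324] axes(x,y,z cols) [[0.0, -0.884, 0.468], [-0.0, 0.468, 0.884], [-1.0, -0.0, 0.0]] F [ 0.6  1.4 -1. ] g 0.51 q [-0.53  0.06  1.78  0.    1.31 -1.61]
```

View pics/ar_w.png

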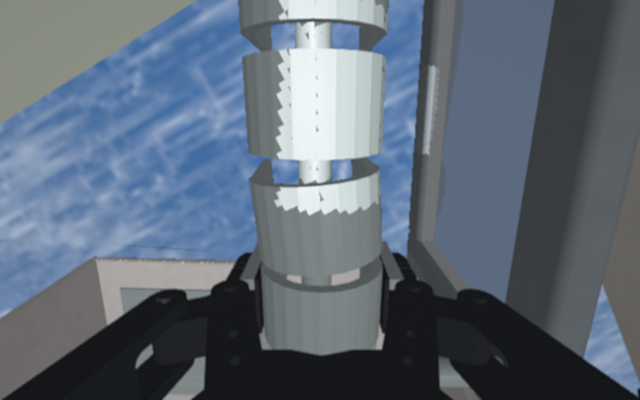

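View pics/ar_s.png

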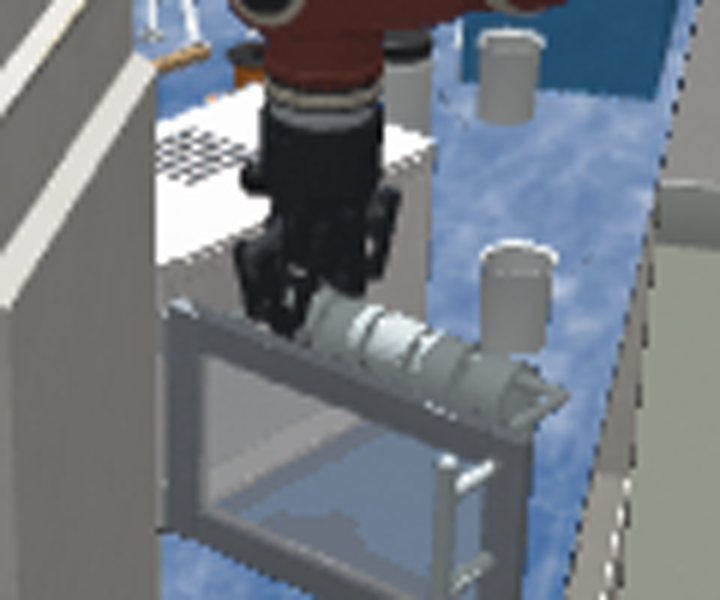

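```bash
python3 -m inch '[{"fingers":0.2,"delta_pos":[0,0,0],"twist":[0,0,0]},{"fingers":0.2,"delta_pos":[0,0,0],"twist":[0,0,0]},{"fingers":0.2,"delta_pos":[0,0,0],"twist":[0,0,0]}]'
python3 -m inch '[{"fingers":0.2,"delta_pos":[-2.5,0,0],"twist":[0,0,0]},{"fingers":0.2,"delta_pos":[-5,0,0],"twist":[0,0,0]},{"fingers":0.3,"delta_pos":[-5.1,0,0],"twist":[0,0,0]},{"fingers":0.3,"delta_pos":[0,0,0],"twist":[0,0,0]},{"fingers":0.3,"delta_pos":[0,0,0],"twist":[0,0,0]}]'
python3 - <<'E'
from h import *
st();f=viewer.grab_frame('wrist');cv2.imwrite('pics/as_w.png',f['pixels'])
f=viewer.grab_frame('side');crop(f['pixels'],280,110,400,210,6,'as_s')
E
```

```text
time: 51.3
tool_pos: [0.5443, -0.2334, 0.1324]
tool_rot: [0.606, -0.365, 0.606, 0.365]
contact_force: [0.6, -0.3, -0.3]
gripper_width: 0.602
time: 51.92
tool_pos: [0.5441, -0.2332, 0.2579]
tool_rot: [0.606, -0.365, 0.606, 0.365]
contact_force: [-0.3, 0.8, -0.6]
gripper_width: 0.652
t 51.92 tcp [ 0.5441 -0.2332  0.2579] axes(x,y,z cols) [[-0.0, -0.884, 0.468], [0.0, 0.468, 0.884], [-1.0, 0.0, 0.0]] F [-0.3  0.8 -0.6] g 0.65 q [-0.53 -0.04  1.66  0.    1.52 -1.61]
```

View pics/as_w.png

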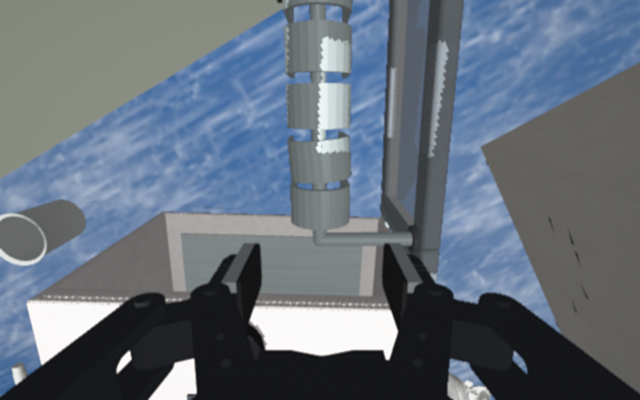

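View pics/as_s.png

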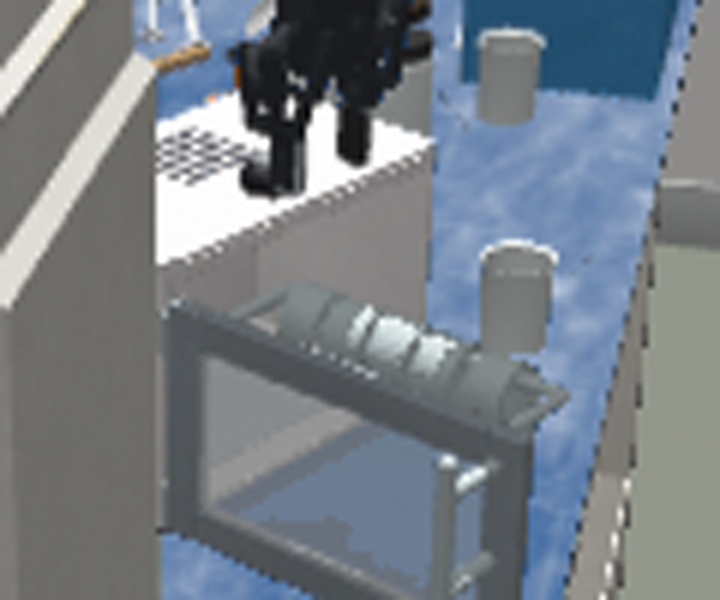

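```bash
python3 -m inch '[{"fingers":0.3,"delta_pos":[-2,0,0],"twist":[0,0,0]},{"fingers":0.3,"delta_pos":[0,5,3.35],"twist":[0,0,0]},{"fingers":0.3,"delta_pos":[0,5,3.35],"twist":[0,0,0]},{"fingers":0.3,"delta_pos":[0,5,3.35],"twist":[0,0,0]},{"fingers":0.3,"delta_pos":[0,5,3.35],"twist":[0,0,0]}]'
python3 -m inch '[{"fingers":0.3,"delta_pos":[0,0,0],"twist":[10,0,0]},{"fingers":0.3,"delta_pos":[0,0,0],"twist":[10,0,0]},{"fingers":0.3,"delta_pos":[0,0,0],"twist":[10,0,0]},{"fingers":0.3,"delta_pos":[0,0,0],"twist":[10,0,0]},{"fingers":0.3,"delta_pos":[0,0,0],"twist":[10,0,0]}]'
python3 -m inch '[{"fingers":0.3,"delta_pos":[0,0,0],"twist":[10,0,0]},{"fingers":0.3,"delta_pos":[0,0,0],"twist":[10,0,0]},{"fingers":0.3,"delta_pos":[0,0,0],"twist":[10,0,0]},{"fingers":0.3,"delta_pos":[0,0,0],"twist":[10,0,0]},{"fingers":0.3,"delta_pos":[0,0,0],"twist":[0,0,0]}]'
python3 - <<'E'
from h import *
st();f=viewer.grab_frame('wrist');cv2.imwrite('pics/at_w.png',f['pixels'])
f=viewer.grab_frame('side');crop(f['pixels'],280,110,400,210,6,'at_s')
E
```

```text
time: 52.65
tool_pos: [0.4293, -0.0199, 0.2791]
tool_rot: [0.606, -0.364, 0.606, 0.364]
contact_force: [0.9, 0.9, 0.7]
gripper_width: 0.646
time: 53.28
tool_pos: [0.4303, -0.0213, 0.2791]
tool_rot: [0.704, -0.072, 0.703, 0.072]
contact_force: [0.8, -0.3, 0.4]
gripper_width: 0.648
time: 53.9
tool_pos: [0.4304, -0.0213, 0.279]
tool_rot: [0.687, 0.17, 0.686, -0.17]
contact_force: [0.2, 0.1, -0.7]
gripper_width: 0.651
t 53.9 tcp [ 0.4304 -0.0213  0.279 ] axes(x,y,z cols) [[0.0, 0.466, 0.885], [-0.0, 0.885, -0.466], [-1.0, 0.0, 0.0]] F [ 0.2  0.1 -0.7] g 0.65 q [-0.22 -0.46  1.98 -0.    1.63  0.26]
```

View pics/at_w.png

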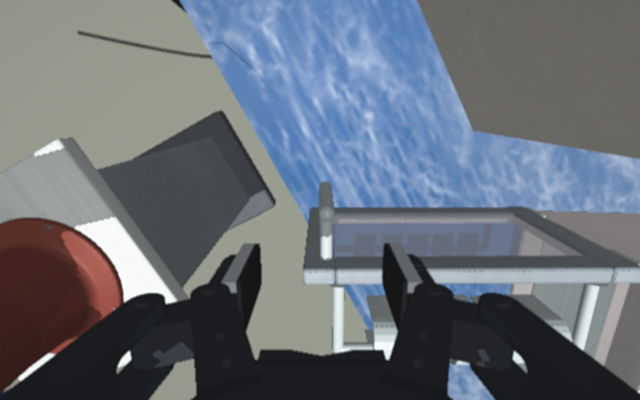

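View pics/at_s.png

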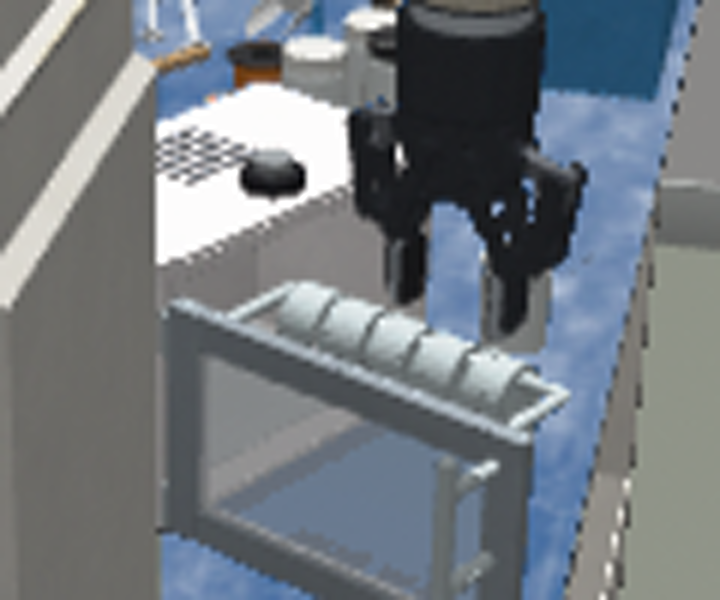

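```bash
python3 - <<'E'
from h import *
f=viewer.grab_frame('wrist');crop(f["pixels"],290,170,360,270,5,"au")
p=pxh(f,325.5,212,.194);print(p);go([p[0],p[1],.162],yawR(-27.8))
H=np.array([.629,-.188]);print("r",np.linalg.norm(p[:2]-H))
E
```

```text
[ 0.4309737  -0.02763842  0.194     ]
delta cm [11.66 -0.53  0.35]
twist deg [ 0.    0.01 -0.  ]
r 0.2548141506899056
```

View pics/au.png

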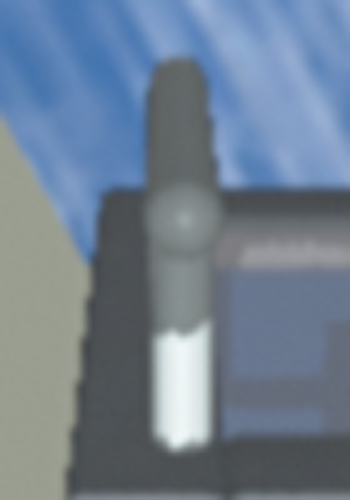

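```bash
python3 - <<'E'
from h import *
from scipy.optimize import least_squares
P=np.array([(0.4469,-.373),(0.3988,-.3067),(.3743,-.2288),(.3815,-.1212),(.4317,-.027)])
r=least_squares(lambda q:np.linalg.norm(P-q[:2],axis=1)-q[2],[.629,-.188,.26]);print(r.x,r.fun)
H=r.x[:2]
for a in (P[0],P[-1]): v=a-H;print(np.degrees(np.arctan2(v[1],v[0])))
# closing chord per 6deg in tool frame (CCW), from open, tool yaw -27.8
for H,p in ((r.x[:2],P[-1]),(np.array([.629,-.188]),P[-1])):
  v=p-H;M=yawR(-27.8)
  for ang in (6,):
    c,s=np.cos(np.radians(ang)),np.sin(np.radians(ang));q=H+np.array([[c,-s],[s,c]])@v
    print(ang,(M.T@np.r_[q-p,0])*100)
E
```

```text
[ 0.62734352 -0.19175836  0.25577116] [-2.05080187e-05  4.85431129e-05 -3.08527671e-05 -2.67841857e-06
  5.50233876e-06]
-134.87356649804883
139.89807841618358
6 [ 0.         -2.64205805 -0.43274458]
6 [ 0.         -2.63680783 -0.39007544]
```

```bash
python3 -m inch '[{"fingers":0.3,"delta_pos":[0,-0.5,0.4],"twist":[0,0,0]},{"fingers":0.3,"delta_pos":[4,0,0],"twist":[0,0,0]},{"fingers":0.3,"delta_pos":[4,0,0],"twist":[0,0,0]},{"fingers":0.3,"delta_pos":[3.7,0,0],"twist":[0,0,0]},{"fingers":0.3,"delta_pos":[0,0,0],"twist":[0,0,0]}]'
python3 -m inch '[{"fingers":0.3,"delta_pos":[0,0,0],"twist":[0,0,0]}]'
python3 - <<'E'
from h import *
st();f=viewer.grab_frame('wrist');cv2.imwrite('pics/av_w.png',f['pixels'])
E
```

```text
time: 54.68
tool_pos: [0.4292, -0.0273, 0.158]
tool_rot: [0.684, 0.17, 0.689, -0.171]
contact_force: [0.4, 0.6, -0.0]
gripper_width: 0.653
time: 54.8
tool_pos: [0.4323, -0.0279, 0.1629]
tool_rot: [0.687, 0.171, 0.686, -0.171]
contact_force: [0.9, 0.3, -0.5]
gripper_width: 0.649
t 54.8 tcp [ 0.4323 -0.0279  0.1629] axes(x,y,z cols) [[0.002, 0.468, 0.884], [-0.0, 0.884, -0.468], [-1.0, 0.0, 0.002]] F [ 0.9  0.3 -0.5] g 0.65 q [-0.24 -0.39  2.12 -0.    1.41  0.25]
```

View pics/av_w.png

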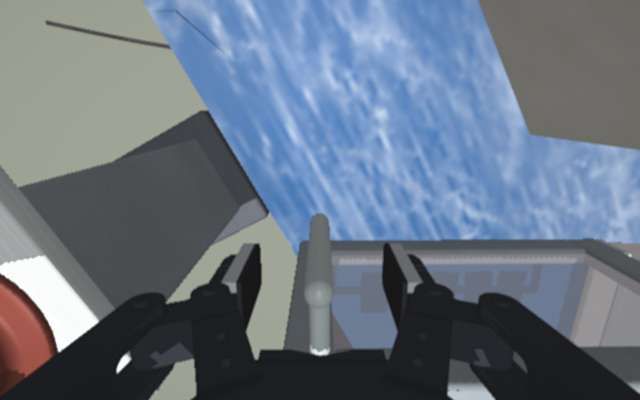

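```bash
python3 -m inch '[{"fingers":-1,"delta_pos":[0,0,0],"twist":[0,0,0]},{"fingers":-1,"delta_pos":[0,0,0],"twist":[0,0,0]},{"fingers":-1,"delta_pos":[0,0,0],"twist":[0,0,0]},{"fingers":-1,"delta_pos":[0,0,0],"twist":[0,0,0]},{"fingers":-1,"delta_pos":[0,0,0],"twist":[0,0,0]}]'
python3 -m inch '[{"fingers":-1,"delta_pos":[0,-0.66,-0.13],"twist":[-1.5,0,0]},{"fingers":-1,"delta_pos":[0,-1.315,-0.25],"twist":[-3,0,0]},{"fingers":-1,"delta_pos":[0,-1.76,-0.32],"twist":[-4,0,0]},{"fingers":-1,"delta_pos":[0,-1.76,-0.32],"twist":[-4,0,0]},{"fingers":-1,"delta_pos":[0,-1.76,-0.32],"twist":[-4,0,0]}]'
python3 - <<'E'
from h import *
st();f=viewer.grab_frame('side');crop(f['pixels'],280,110,400,210,6,'aw_s')
E
```

```text
time: 55.48
tool_pos: [0.4314, -0.0272, 0.1624]
tool_rot: [0.686, 0.171, 0.686, -0.17]
contact_force: [-3.8, 2.1, 6.1]
gripper_width: 0.116
time: 56.1
tool_pos: [0.3924, -0.0903, 0.1624]
tool_rot: [0.704, 0.069, 0.704, -0.069]
contact_force: [-1.0, 1.3, 4.5]
gripper_width: 0.122
t 56.1 tcp [ 0.3924 -0.0903  0.1624] axes(x,y,z cols) [[0.0, 0.195, 0.981], [0.0, 0.981, -0.195], [-1.0, 0.0, 0.0]] F [-1.   1.3  4.5] g 0.12 q [-0.41 -0.48  2.18  0.    1.44 -0.22]
```

View pics/aw_s.png

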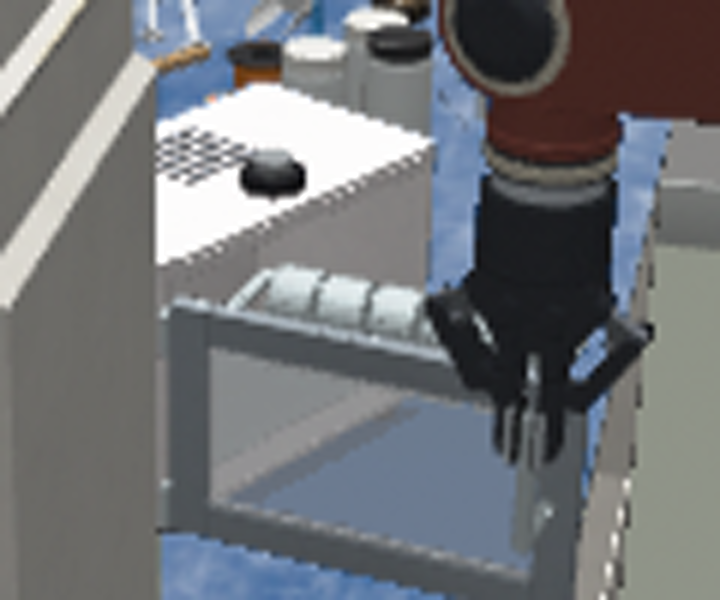

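```bash
python3 -m inch '[{"fingers":-1,"delta_pos":[0,-1.76,-0.32],"twist":[-4,0,0]},{"fingers":-1,"delta_pos":[0,-1.76,-0.32],"twist":[-4,0,0]},{"fingers":-1,"delta_pos":[0,-1.76,-0.32],"twist":[-4,0,0]},{"fingers":-1,"delta_pos":[0,-1.76,-0.32],"twist":[-4,0,0]},{"fingers":-1,"delta_pos":[0,-1.76,-0.32],"twist":[-4,0,0]}]'
python3 -m inch '[{"fingers":-1,"delta_pos":[0,-1.76,-0.32],"twist":[-4,0,0]},{"fingers":-1,"delta_pos":[0,-1.76,-0.32],"twist":[-4,0,0]},{"fingers":-1,"delta_pos":[0,-1.76,-0.32],"twist":[-4,0,0]},{"fingers":-1,"delta_pos":[0,-1.76,-0.32],"twist":[-4,0,0]},{"fingers":-1,"delta_pos":[0,-1.76,-0.32],"twist":[-4,0,0]}]'
python3 - <<'E'
from h import *
st();f=viewer.grab_frame('side');crop(f['pixels'],280,110,400,210,6,'ax_s')
f=viewer.grab_frame('top');crop(f['pixels'],280,130,440,260,5,'ax_t')
E
```

```text
time: 56.78
tool_pos: [0.3719, -0.1773, 0.1624]
tool_rot: [0.706, -0.054, 0.705, 0.053]
contact_force: [1.7, 0.5, 3.5]
gripper_width: 0.116
time: 57.4
tool_pos: [0.3823, -0.2658, 0.1624]
tool_rot: [0.686, -0.176, 0.684, 0.175]
contact_force: [3.3, 2.0, 3.8]
gripper_width: 0.12
t 57.4 tcp [ 0.3823 -0.2658  0.1624] axes(x,y,z cols) [[0.003, -0.48, 0.877], [-0.001, 0.877, 0.48], [-1.0, -0.002, 0.002]] F [3.3 2.  3.8] g 0.12 q [-0.77 -0.29  2.05  0.    1.39 -1.27]
```

View pics/ax_s.png

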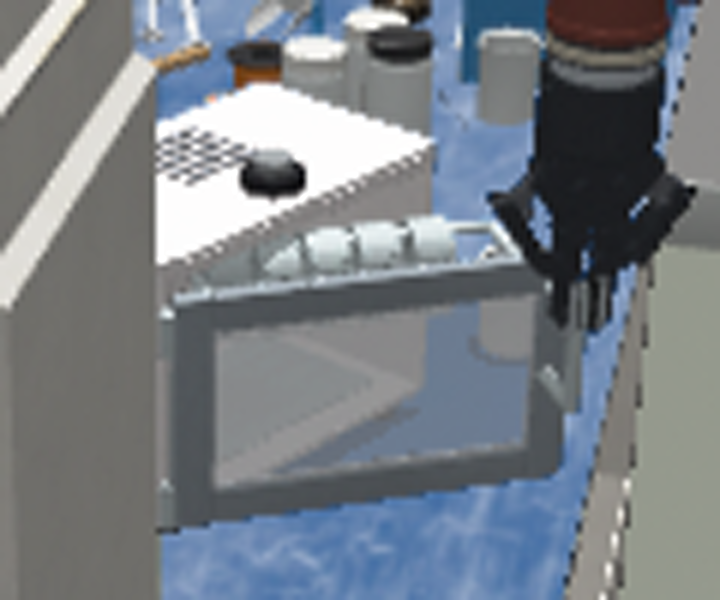

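View pics/ax_t.png

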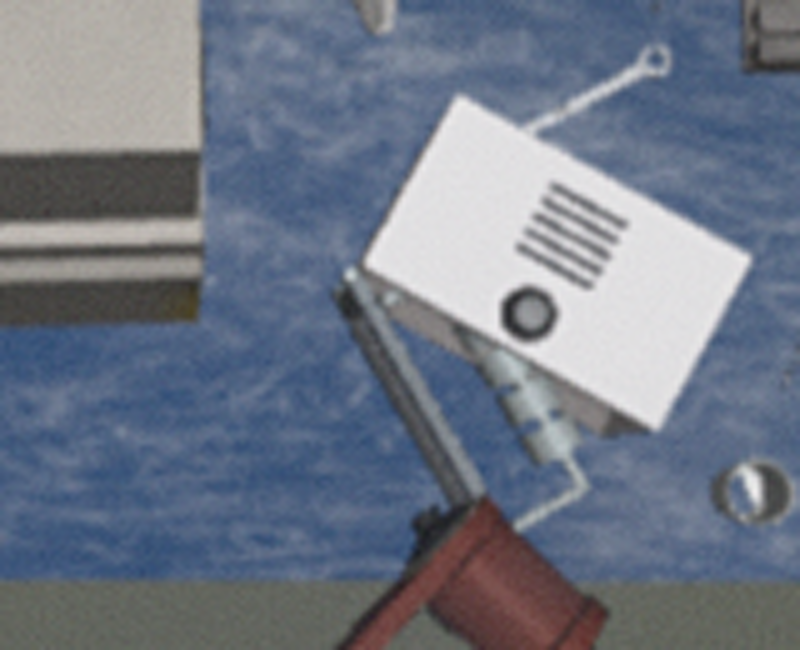

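```bash
python3 -m inch '[{"fingers":-1,"delta_pos":[0,-1.76,-0.32],"twist":[-4,0,0]},{"fingers":-1,"delta_pos":[0,-1.76,-0.32],"twist":[-4,0,0]},{"fingers":-1,"delta_pos":[0,-1.76,-0.32],"twist":[-4,0,0]},{"fingers":-1,"delta_pos":[0,-1.76,-0.32],"twist":[-4,0,0]}]'
python3 -m inch '[{"fingers":-1,"delta_pos":[0,-1.315,-0.25],"twist":[-3,0,0]},{"fingers":-1,"delta_pos":[0,-1.315,-0.25],"twist":[-3,0,0]},{"fingers":-1,"delta_pos":[0,-1.315,-0.25],"twist":[-3,0,0]},{"fingers":-1,"delta_pos":[0,-0.88,-0.17],"twist":[-2,0,0]}]'
python3 - <<'E'
from h import *
s=st();v=np.array(s["tool_pos"][:2])-[.6273,-.1918];print(np.degrees(np.arctan2(v[1],v[0]))%360)
f=viewer.grab_frame('side');crop(f['pixels'],280,110,400,210,6,'ay_s')
f=viewer.grab_frame('top');crop(f['pixels'],330,140,440,240,7,'ay_t')
E
```

```text
time: 58.0
tool_pos: [0.4118, -0.3299, 0.1624]
tool_rot: [0.655, -0.269, 0.653, 0.268]
contact_force: [4.4, 3.1, 4.1]
gripper_width: 0.115
time: 58.5
tool_pos: [0.442, -0.3683, 0.1624]
tool_rot: [0.626, -0.33, 0.625, 0.33]
contact_force: [2.8, 3.6, 5.4]
gripper_width: 0.11
t 58.5 tcp [ 0.442  -0.3683  0.1624] axes(x,y,z cols) [[0.002, -0.825, 0.565], [0.0, 0.565, 0.825], [-1.0, -0.002, 0.001]] F [2.8 3.6 5.4] g 0.11 q [-0.82 -0.01  1.8   0.    1.36 -1.8 ]
223.6133556269117
```

View pics/ay_s.png

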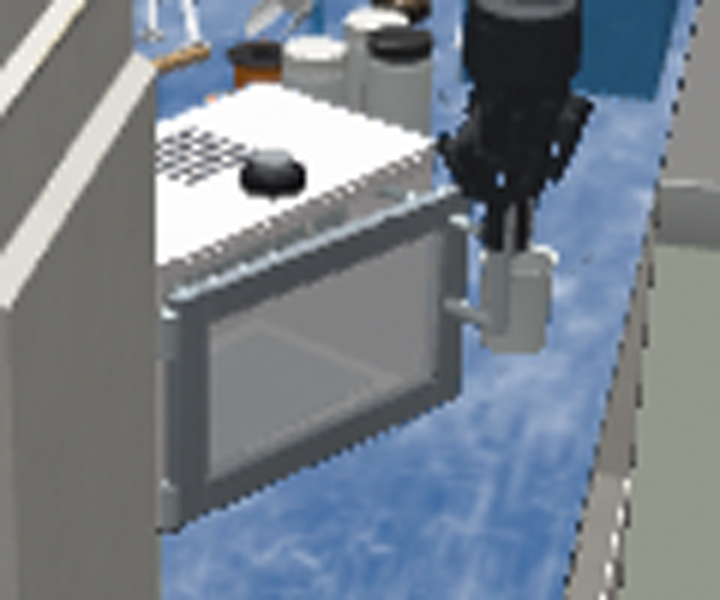

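View pics/ay_t.png

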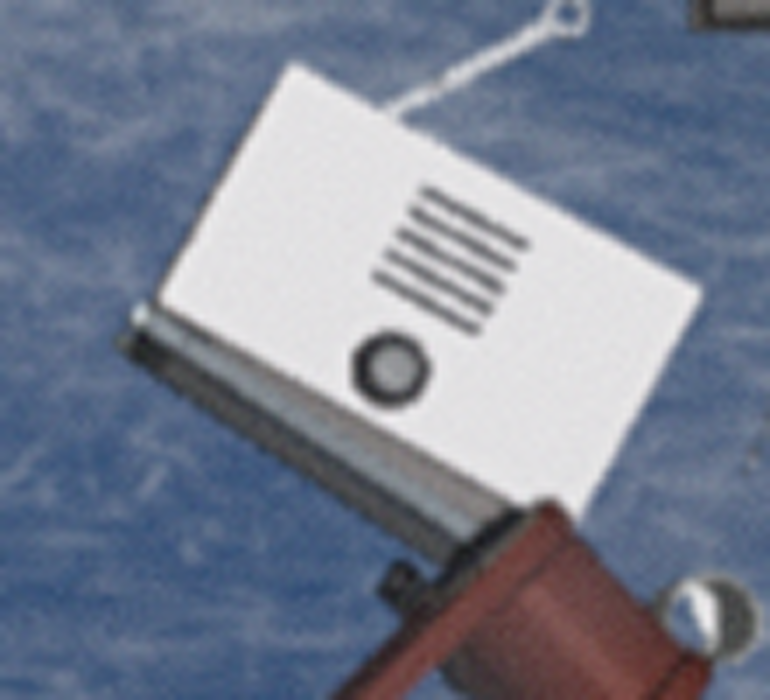

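```bash
python3 -m inch '[{"fingers":-1,"delta_pos":[0,-0.44,-0.09],"twist":[-1,0,0]},{"fingers":-1,"delta_pos":[0,-0.44,-0.09],"twist":[-1,0,0]},{"fingers":-1,"delta_pos":[0,-0.44,-0.09],"twist":[-1,0,0]},{"fingers":-1,"delta_pos":[0,0,0],"twist":[0,0,0]}]'
python3 -m inch '[{"fingers":-1,"delta_pos":[0,-0.22,-0.045],"twist":[-0.5,0,0]},{"fingers":-1,"delta_pos":[0,-0.22,-0.045],"twist":[-0.5,0,0]},{"fingers":-1,"delta_pos":[0,0,0],"twist":[0,0,0]}]'
python3 -m inch '[{"fingers":-1,"delta_pos":[0,-0.22,-0.045],"twist":[-0.5,0,0]},{"fingers":-1,"delta_pos":[0,0,0],"twist":[0,0,0]}]'
python3 - <<'E'
from h import *
s=st();v=np.array(s["tool_pos"][:2])-[.6273,-.1918];print(np.degrees(np.arctan2(v[1],v[0]))%360,np.linalg.norm(v))
f=viewer.grab_frame('side');crop(f['pixels'],280,110,400,210,6,'az_s')
f=viewer.grab_frame('top');crop(f['pixels'],330,140,440,240,7,'az_t')
E
```

```text
time: 59.1
tool_pos: [0.4513, -0.3777, 0.1624]
tool_rot: [0.617, -0.346, 0.616, 0.345]
contact_force: [3.9, 3.2, 5.5]
gripper_width: 0.114
time: 59.48
tool_pos: [0.4545, -0.3807, 0.1625]
tool_rot: [0.614, -0.352, 0.613, 0.351]
contact_force: [4.2, 3.6, 5.7]
gripper_width: 0.117
time: 59.72
tool_pos: [0.4562, -0.3821, 0.1624]
tool_rot: [0.613, -0.354, 0.611, 0.354]
contact_force: [2.8, 3.1, 5.1]
gripper_width: 0.118
t 59.73 tcp [ 0.4562 -0.3821  0.1624] axes(x,y,z cols) [[0.002, -0.867, 0.499], [-0.0, 0.499, 0.867], [-1.0, -0.002, 0.001]] F [2.8 3.1 5.1] g 0.12 q [-0.82  0.03  1.75  0.    1.36 -1.87]
228.0415446801563 0.2559663603911284
```

View pics/az_s.png

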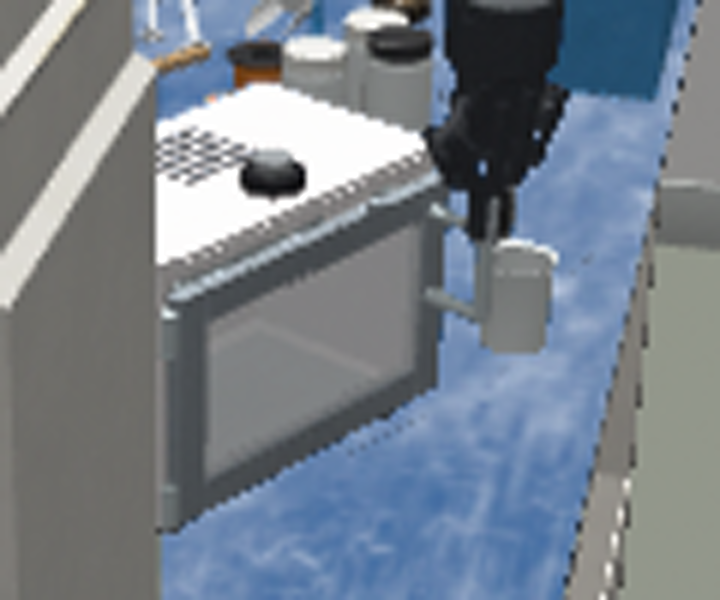

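View pics/az_t.png

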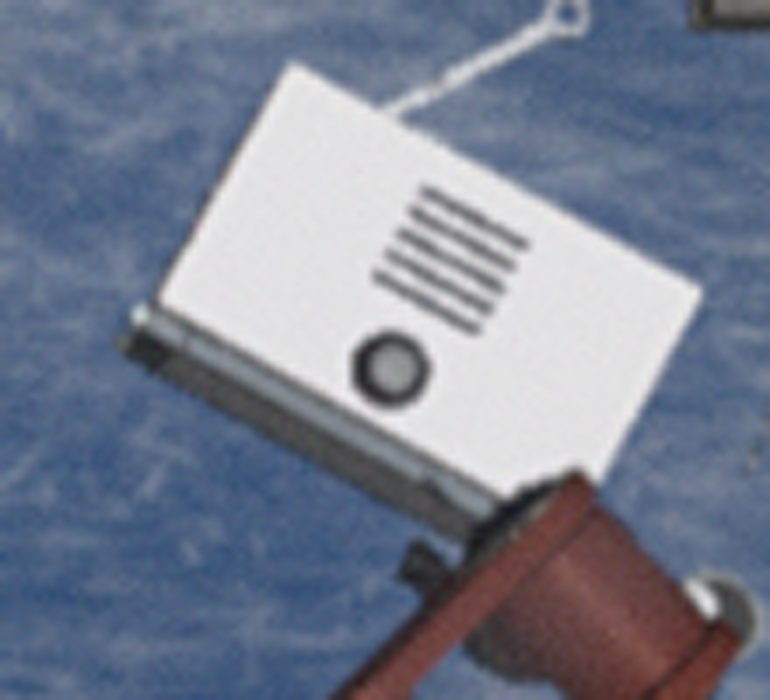

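```bash
python3 -m inch '[{"fingers":-1,"delta_pos":[0,-0.22,-0.045],"twist":[-0.5,0,0]},{"fingers":-1,"delta_pos":[0,-0.22,-0.045],"twist":[-0.5,0,0]},{"fingers":-1,"delta_pos":[0,0,0],"twist":[0,0,0]}]'
python3 -m inch '[{"fingers":-1,"delta_pos":[0,-0.22,-0.045],"twist":[-0.5,0,0]},{"fingers":-1,"delta_pos":[0,0,0],"twist":[0,0,0]}]'
python3 -c "
from h import *
s=st();v=np.array(s['tool_pos'][:2])-[.6273,-.1918];print(np.degrees(np.arctan2(v[1],v[0]))%360,np.linalg.norm(v))"
```

```text
time: 60.2
tool_pos: [0.4561, -0.3822, 0.1624]
tool_rot: [0.608, -0.355, 0.61, 0.363]
contact_force: [-10.7, 14.7, 16.8]
gripper_width: 0.117
time: 60.45
tool_pos: [0.4561, -0.3822, 0.1624]
tool_rot: [0.606, -0.356, 0.609, 0.368]
contact_force: [-18.5, 20.7, 19.9]
gripper_width: 0.118
t 60.45 tcp [ 0.4561 -0.3822  0.1624] axes(x,y,z cols) [[-0.013, -0.879, 0.476], [0.012, 0.476, 0.879], [-1.0, 0.017, 0.005]] F [-18.5  20.7  19.9] g 0.12 q [-0.82  0.05  1.74 -0.    1.38 -1.9 ]
228.036618372169 0.25607396269996446
```

```bash
python3 -m inch '[{"fingers":-1,"delta_pos":[0,0.55,0.11],"twist":[1.3,0,0]},{"fingers":-1,"delta_pos":[0,0,0],"twist":[0,0,0]},{"fingers":0.3,"delta_pos":[0,0,0],"twist":[0,0,0]},{"fingers":0.3,"delta_pos":[0,0,0],"twist":[0,0,0]},{"fingers":0.3,"delta_pos":[0,0,0],"twist":[0,0,0]}]'
python3 -m inch '[{"fingers":0.3,"delta_pos":[-4,0,0],"twist":[0,0,0]},{"fingers":0.3,"delta_pos":[-5,0,0],"twist":[0,0,0]},{"fingers":0,"delta_pos":[-4,0,0],"twist":[0,0,0]},{"fingers":-1,"delta_pos":[0,0,0],"twist":[0,0,0]},{"fingers":-1,"delta_pos":[0,0,0],"twist":[0,0,0]}]'
python3 - <<'E'
from h import *
s=st();f=viewer.grab_frame('wrist');cv2.imwrite('pics/ba_w.png',f['pixels'])
f=viewer.grab_frame('side');crop(f['pixels'],280,110,400,210,6,'ba_s')
f=viewer.grab_frame('top');crop(f['pixels'],330,140,440,240,7,'ba_t')
E
```

```text
time: 61.08
tool_pos: [0.4555, -0.3835, 0.1606]
tool_rot: [0.611, -0.355, 0.612, 0.355]
contact_force: [-0.8, -1.1, -0.3]
gripper_width: 0.652
time: 61.7
tool_pos: [0.4556, -0.3835, 0.2903]
tool_rot: [0.611, -0.355, 0.612, 0.355]
contact_force: [-0.3, 0.2, -1.1]
gripper_width: 0.081
t 61.7 tcp [ 0.4556 -0.3835  0.2903] axes(x,y,z cols) [[-0.001, -0.868, 0.496], [0.001, 0.496, 0.868], [-1.0, 0.001, 0.0]] F [-0.3  0.2 -1.1] g 0.08 q [-0.82 -0.04  1.61 -0.    1.57 -1.88]
```

View pics/ba_w.png

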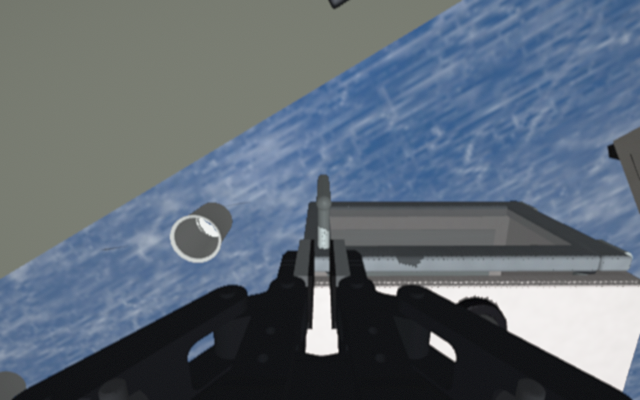

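View pics/ba_s.png

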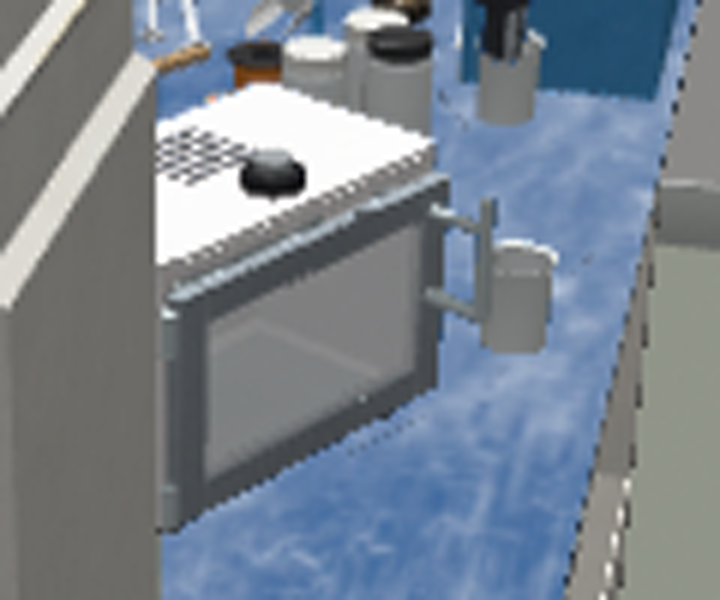

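View pics/ba_t.png

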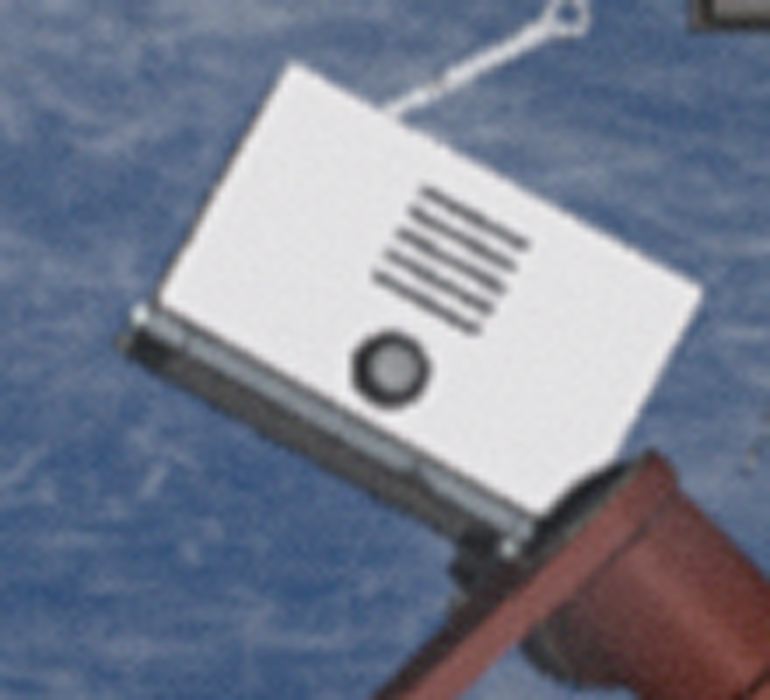

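```bash
python3 -m inch '[{"fingers":-1,"delta_pos":[0,-3.05,3.95],"twist":[0,0,0]},{"fingers":-1,"delta_pos":[0,-3.05,3.95],"twist":[0,0,0]},{"fingers":-1,"delta_pos":[0,-3.05,3.95],"twist":[0,0,0]},{"fingers":-1,"delta_pos":[0,0,0],"twist":[0,0,0]},{"fingers":-1,"delta_pos":[0,0,0],"twist":[0,0,0]}]'
python3 - <<'E'
from h import *
s=st();f=viewer.grab_frame('wrist');cv2.imwrite('pics/bb_w.png',f['pixels'])
f=viewer.grab_frame('side');crop(f['pixels'],280,110,400,210,6,'bb_s')
f=viewer.grab_frame('top');crop(f['pixels'],330,140,440,240,7,'bb_t')
E
```

```text
time: 62.48
tool_pos: [0.5936, -0.3258, 0.2898]
tool_rot: [0.611, -0.354, 0.612, 0.356]
contact_force: [0.7, -0.5, -0.6]
gripper_width: -0.002
t 62.48 tcp [ 0.5936 -0.3258  0.2898] axes(x,y,z cols) [[-0.002, -0.869, 0.496], [0.001, 0.496, 0.869], [-1.0, 0.003, -0.0]] F [ 0.7 -0.5 -0.6] g -0.0 q [-0.61  0.15  1.41 -0.    1.58 -1.66]
```

View pics/bb_w.png

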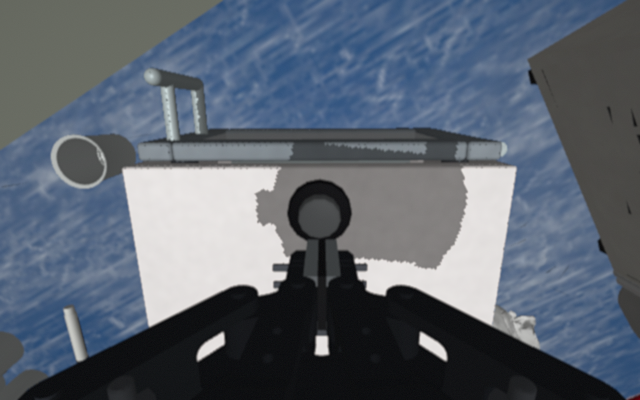

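View pics/bb_s.png

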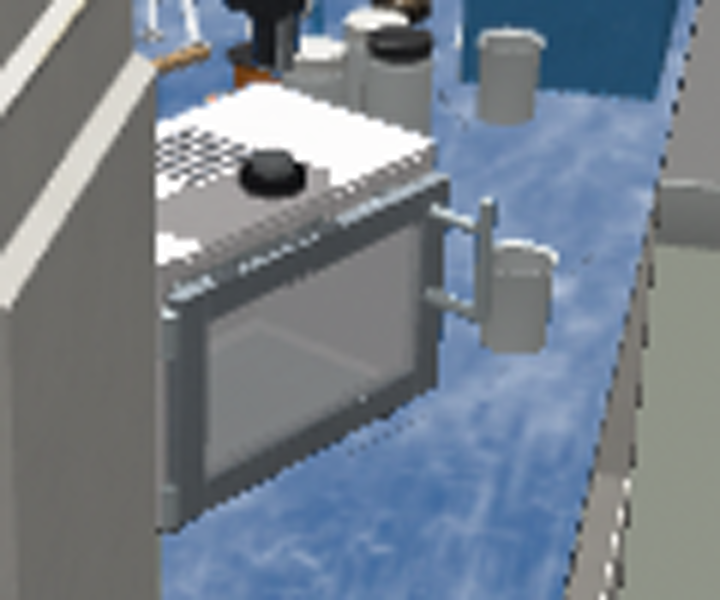

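View pics/bb_t.png

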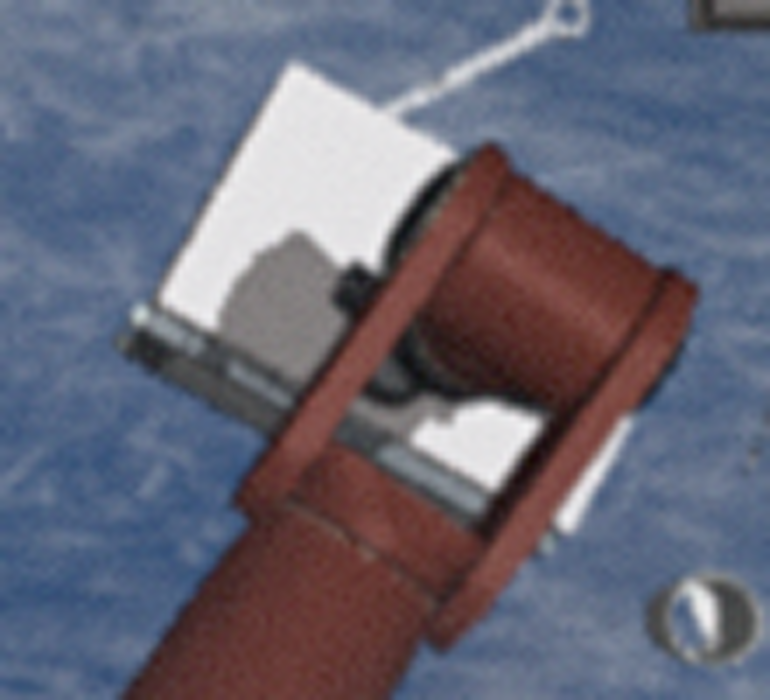

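```bash
python3 - <<'E'
from h import *
f=viewer.grab_frame('wrist');p=px(f,319,214);print(p,pxh(f,319,216,.231));go([p[0],p[1],.24],None);st()
E
```

```text
[ 0.59094736 -0.32764243  0.23159684] [ 0.59228747 -0.32841877  0.231     ]
delta cm [ 5.13  0.15 -0.19]
t 62.67 tcp [ 0.5932 -0.3267  0.2913] axes(x,y,z cols) [[-0.0, -0.868, 0.497], [-0.0, 0.497, 0.868], [-1.0, 0.0, -0.0]] F [ 0.5 -0.9 -0.9] g -0.0 q [-0.61  0.15  1.41 -0.    1.58 -1.66]
```

```bash
python3 -m inch '[{"fingers":-1,"delta_pos":[2.5,0,-0.1],"twist":[0,0,0]},{"fingers":-1,"delta_pos":[1.5,0,0],"twist":[0,0,0]},{"fingers":-1,"delta_pos":[0.8,0,0],"twist":[0,0,0]},{"fingers":-1,"delta_pos":[0.5,0,0],"twist":[0,0,0]},{"fingers":-1,"delta_pos":[0.3,0,0],"twist":[0,0,0]}]'
python3 -m inch '[{"fingers":-1,"delta_pos":[0.3,0,0],"twist":[0,0,0]},{"fingers":-1,"delta_pos":[0.2,0,0],"twist":[0,0,0]},{"fingers":-1,"delta_pos":[0,0,0],"twist":[0,0,0]}]'
```

```text
time: 63.3
tool_pos: [0.5938, -0.327, 0.2356]
tool_rot: [0.612, -0.355, 0.611, 0.355]
contact_force: [-0.5, 0.5, -0.3]
gripper_width: 0.003
time: 63.68
tool_pos: [0.5939, -0.327, 0.2309]
tool_rot: [0.612, -0.355, 0.611, 0.355]
contact_force: [-0.6, 0.7, 1.9]
gripper_width: -0.003
```

Contact just beginning; press on.

```bash
python3 -m inch '[{"fingers":-1,"delta_pos":[0.2,0,0],"twist":[0,0,0]},{"fingers":-1,"delta_pos":[0.2,0,0],"twist":[0,0,0]},{"fingers":-1,"delta_pos":[0,0,0],"twist":[0,0,0]}]'
python3 -m inch '[{"fingers":-1,"delta_pos":[0.15,0,0],"twist":[0,0,0]},{"fingers":-1,"delta_pos":[0,0,0],"twist":[0,0,0]}]'
python3 -m inch '[{"fingers":-1,"delta_pos":[0.15,0,0],"twist":[0,0,0]},{"fingers":-1,"delta_pos":[0,0,0],"twist":[0,0,0]}]'
```

```text
time: 64.05
tool_pos: [0.5939, -0.327, 0.2267]
tool_rot: [0.612, -0.355, 0.611, 0.355]
contact_force: [0.4, 1.0, 4.5]
gripper_width: 0.001
time: 64.3
tool_pos: [0.5939, -0.3271, 0.2261]
tool_rot: [0.612, -0.355, 0.611, 0.355]
contact_force: [-0.1, 0.7, 6.7]
gripper_width: -0.006
time: 64.55
tool_pos: [0.5939, -0.3271, 0.2259]
tool_rot: [0.612, -0.356, 0.611, 0.354]
contact_force: [-2.5, 1.9, 10.0]
gripper_width: -0.002
```

```bash
python3 -m inch '[{"fingers":-1,"delta_pos":[0,0,0],"twist":[0,0,0]},{"fingers":-1,"delta_pos":[-2,0,0],"twist":[0,0,0]},{"fingers":-1,"delta_pos":[-5,0,0],"twist":[0,0,0]},{"fingers":-1,"delta_pos":[-4,0,0],"twist":[0,0,0]},{"fingers":-1,"delta_pos":[0,5,3],"twist":[0,0,0]}]'
python3 -m inch '[{"fingers":-1,"delta_pos":[0,5,3],"twist":[0,0,0]},{"fingers":-1,"delta_pos":[0,5,3],"twist":[0,0,0]},{"fingers":-1,"delta_pos":[0,5,3],"twist":[0,0,0]},{"fingers":-1,"delta_pos":[0,0,0],"twist":[0,0,0]},{"fingers":-1,"delta_pos":[0,0,0],"twist":[0,0,0]}]'
python3 - <<'E'
from h import *
s=st();f=viewer.grab_frame('wrist');cv2.imwrite('pics/bc_w.png',f['pixels'])
f=viewer.grab_frame('side');crop(f['pixels'],280,110,400,210,6,'bc_s')
C=lambda u,v:(280+u/6-.4,110+v/6-.4)
print("knob",px(f,*C(275,160)))
f=viewer.grab_frame('top');crop(f['pixels'],330,140,440,240,7,'bc_t');cv2.imwrite('pics/bc_top.png',f['pixels'])
E
```

```text
time: 65.18
tool_pos: [0.5666, -0.2784, 0.3375]
tool_rot: [0.613, -0.356, 0.611, 0.352]
contact_force: [0.0, 0.7, 0.7]
gripper_width: -0.003
time: 65.8
tool_pos: [0.4795, -0.1236, 0.3335]
tool_rot: [0.611, -0.355, 0.611, 0.355]
contact_force: [0.6, 0.5, -0.3]
gripper_width: 0.005
t 65.8 tcp [ 0.4795 -0.1236  0.3335] axes(x,y,z cols) [[0.0, -0.869, 0.496], [-0.001, 0.496, 0.869], [-1.0, -0.001, -0.0]] F [ 0.6  0.5 -0.3] g 0.0 q [-0.4  -0.3   1.77 -0.    1.67 -1.45]
knob [ 0.59016658 -0.32262181  0.23012055]
```

View pics/bc_s.png

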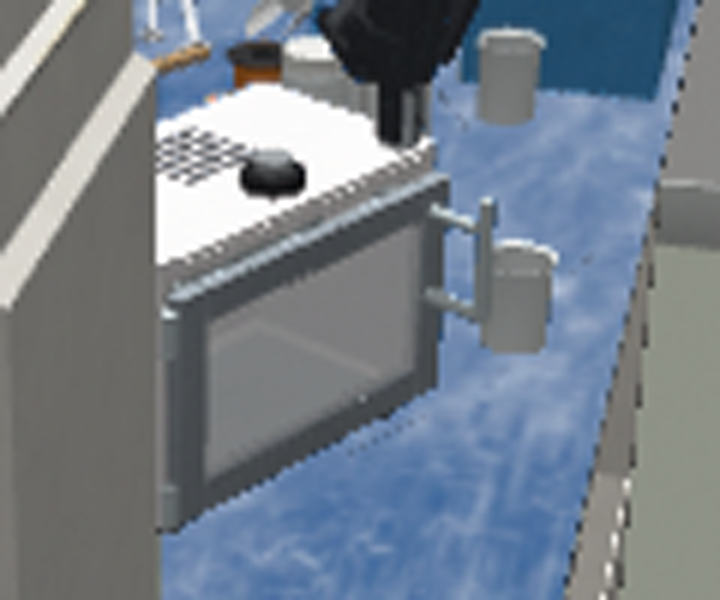

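View pics/bc_t.png

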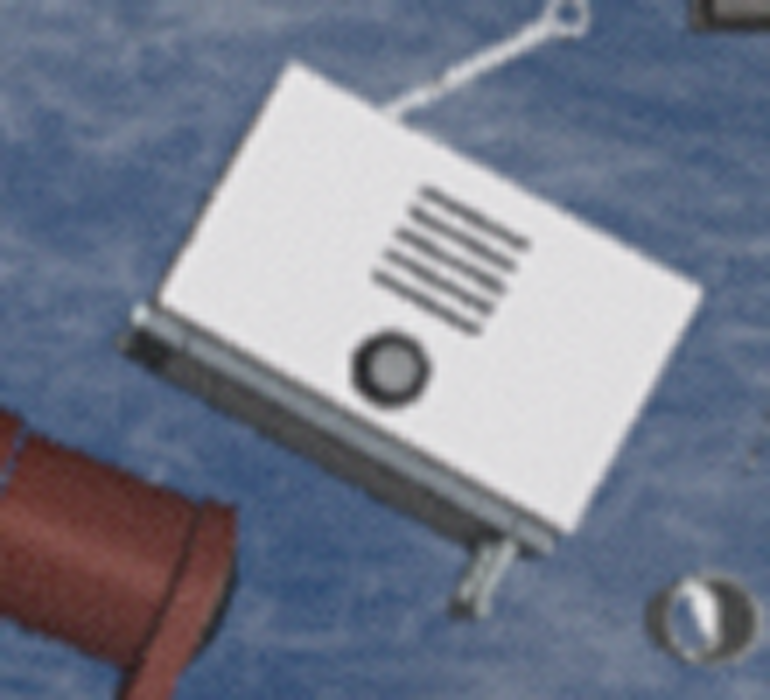

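View pics/bc_w.png

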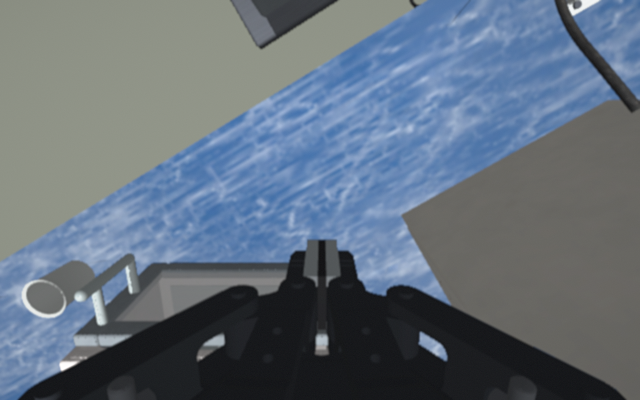

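View pics/bc_top.png

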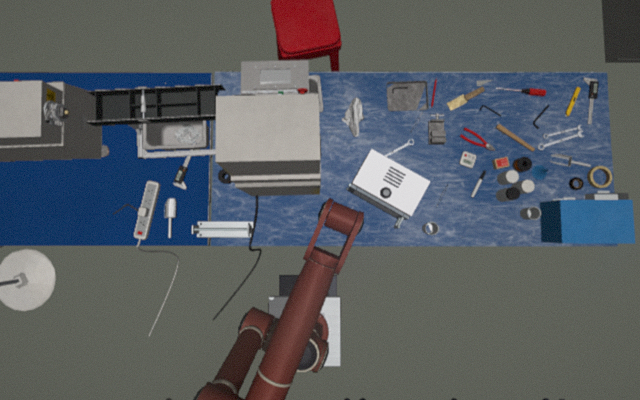

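```bash
python3 - <<'E'
from h import *
c0=cv2.imread("pics/a_side.png")[130:205,300:365].astype(float)
f=viewer.grab_frame('side');c=f["pixels"][130:205,300:365].astype(float)
e=lambda c:cv2.resize(np.clip((c-90)*4,0,255).astype(np.uint8),None,fx=6,fy=6,interpolation=cv2.INTER_CUBIC)
cv2.imwrite("pics/bd.png",np.hstack([e(c0),e(c)]))
E
```

```text
(no output)
```

View pics/bd.png

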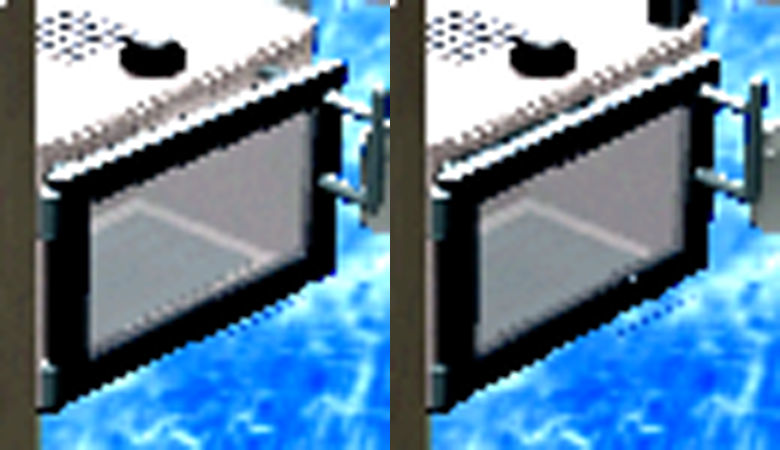

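```bash
python3 -m inch '[{"fingers":-1,"delta_pos":[0,2,-5],"twist":[0,0,0]},{"fingers":-1,"delta_pos":[0,2,-5],"twist":[0,0,-10]},{"fingers":-1,"delta_pos":[0,0,0],"twist":[0,0,-10]},{"fingers":-1,"delta_pos":[0,0,0],"twist":[0,0,-10]},{"fingers":-1,"delta_pos":[0,0,0],"twist":[0,0,-10]}]'
python3 - <<'E'
from h import *
s=st();f=viewer.grab_frame('wrist');cv2.imwrite('pics/be_w.png',f['pixels']);print(f["pose"][:3,3])
E
```

```text
time: 66.62
tool_pos: [0.3965, -0.1919, 0.3341]
tool_rot: [0.696, -0.543, 0.453, 0.123]
contact_force: [-42.5, 21.4, 30.2]
gripper_width: 0.001
t 66.62 tcp [ 0.3965 -0.1919  0.3341] axes(x,y,z cols) [[0.559, -0.664, 0.497], [-0.321, 0.38, 0.868], [-0.765, -0.645, -0.001]] F [-42.5  21.4  30.2] g 0.0 q [-0.69 -1.01  2.29  0.12  1.17 -1.75]
[ 0.27140608 -0.12054995  0.39792554]
```

View pics/be_w.png

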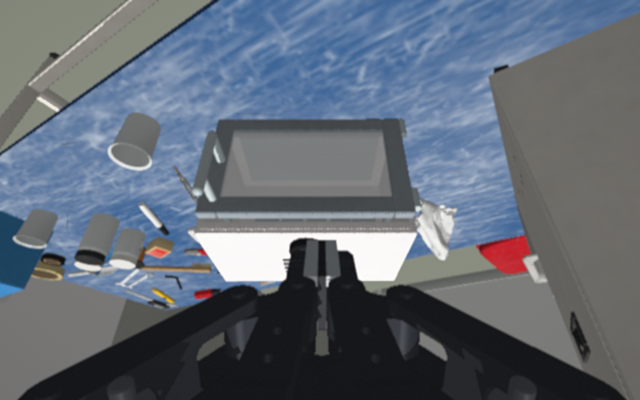

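```bash
python3 -m inch '[{"fingers":-1,"delta_pos":[0,-2,0],"twist":[0,0,5]},{"fingers":-1,"delta_pos":[0,-2,0],"twist":[0,0,5]}]'
python3 - <<'E'
from h import *
s=st();f=viewer.grab_frame('wrist');crop(f["pixels"],180,90,440,240,3,"bf_w")
E
```

```text
time: 66.92
tool_pos: [0.424, -0.2075, 0.3582]
tool_rot: [0.682, -0.5, 0.5, 0.186]
contact_force: [-1.0, 0.4, 0.7]
gripper_width: 0.001
t 66.92 tcp [ 0.424  -0.2075  0.3582] axes(x,y,z cols) [[0.431, -0.753, 0.497], [-0.247, 0.431, 0.868], [-0.868, -0.496, -0.0]] F [-1.   0.4  0.7] g 0.0 q [-0.65 -0.75  2.08  0.07  1.29 -1.7 ]
```

View pics/bf_w.png

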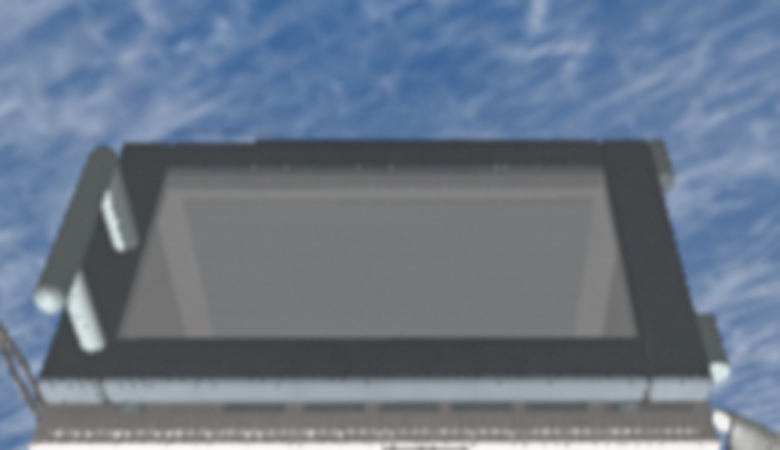

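The view through the slit above the door shows five crowns in a row (crop row 407, columns about 255, 335, 410, 490 and 555). The cupboard floor seen through the window is empty, so nothing has fallen. The arm is clear, so I'm handing in.

```bash
python3 -m inch '[{"fingers":-1,"delta_pos":[0,0,0],"twist":[0,0,0]},{"fingers":-1,"delta_pos":[0,0,0],"twist":[0,0,0]}]'
python3 -c "
from plant import manip
print(manip.job_done())"
```

```text
time: 67.22
tool_pos: [0.4235, -0.2068, 0.3572]
tool_rot: [0.682, -0.501, 0.499, 0.185]
contact_force: [-0.1, 0.6, 0.5]
gripper_width: -0.001
the job is handed in; nothing more can be done
None
```

I opened the door to about 1.5 rad and hung all five test pieces on its rail. I then swung the door shut until it met its stop and pressed the start button all the way down. The job was handed in at 67 s; no verdict is reported.

- **Pieces:** the last view showed five crowns in a row above the door's top edge. The cupboard floor, as far as the window shows it, was empty.
- **Door:** seen from above, it lies parallel to the cupboard's front, so it looks fully shut.
- **Button:** it bottomed out at about 10 N. It was back at its starting height (0.230 m) once I lifted off.
- **Bystanders:** the beaker is where it was in the top view. I did not measure the tape or spool at the end; the arm never went near them.

- **First piece moved:** it was found about 15 mm along the rail from where I let go of it, cause unknown. I respaced the others around it.
- **Force spike:** while tilting the wrist camera for the final look, joint 2 reached its −1.01 rad limit. The wrist force rose to about 57 N, below the 120 N limit, with nothing being touched. I backed off at once, so this reached the edge of a fail rule (joint range), and I can't tell whether it was counted as passing it.

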